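# Unlock the sample chest with the flat-bladed key

### The arm

A 6-joint arm with a two-finger parallel gripper is mounted at the origin on the work surface. World frame = base frame: x ahead of the robot, y to its left, z up, the work surface at z = 0. Lengths are in m, angles in rad, forces in N, time in s.
With the tool pointing down it reaches from about 0.375 to 0.9 m from the base axis. Payload 3.1 kg.
Tool frame: the origin (TCP) lies midway between the tips of the shut fingers; the grasp point (between the pads) lies 19 mm behind it; z points along the fingers, y is the direction in which the jaws open and shut (so a half turn about z gives the same grasp; the last joint's range is limited). The gripper opens to 85 mm and grips with 20 to 120 N. Pads are 22 mm wide; open, the fingers measure 114 mm over their backs; the gripper's body (76 mm by 85 mm) begins 54 mm behind the grasp point. The pads swing forward as they close: fully open they stand 13 mm farther back than shut.
Start: joints at [0.943, 0.527, 1.433, -0, 1.181, -0.178], TCP at [0.272, 0.563, 0.231] pointing down, gripper open.
Joint ranges: [-3.08, 3.08], [-0.75, 2.2], [0.22, 2.44], [-1.43, 4.57], [0, 2.65], [-2.85, 2.85]. Speed limits (rad/s): [2.79, 2.79, 3.14, 3.14, 3.14, 3.14].

### API

Orientations are given as a unit quaternion [x, y, z, w].
In Python, from station import manip gives the robot as it stands.
- The arm moves only by the tool servo_tool, never from a script. Its argument "motion" is a list of rows, each a list of 7 numbers: the shift along the tool's x, y, z in mm, then the turn, a rotation vector about the tool's x, y, z in rad, then the opening, from -1 (shut) to 1 (fully open), so that 0 is half open. In form: [[x, y, z, rx, ry, rz, hand], ...]. A call has 1 to 12 rows; each row shifts and turns the pose as measured when the row begins, along the tool's axes as they then stand; what a row does not reach is not made up. A row lasts 1/12 s, in which the tool goes at most 41.7 mm and 7.16 degrees, less where a joint would pass 70% of its speed; a pose out of reach is approached as far as the arm can. A call with a gripper value outside its range is refused whole. The fingers move at their own pace and stop on an object; "grip_force" is the grip in N (left out, the last holds). Time passes only in rows, so rows that do not move let the fingers close. It gives the time, the measured TCP pose, the force and the opening at its end, in the units of the state.
- manip.sense(): the state, without advancing time (a new reading comes with each control period).
- manip.snapshot(name): name is "scene" or "side" or "wrist"; returns a dict with "frame" (400x640x3 uint8, red, green, blue), "mtx" (3x3 intrinsics, pixels), "world_from_camera" (4x4, takes a point from camera to world coordinates). Camera axes: x right, y up, looking along -z (the intrinsics and any distortion apply to the point x, -y, -z); pixel columns grow to the right and rows downward; lengths in m; the calibration is good to about 2 mm. The wrist camera is an equidistant fisheye: a pixel r from the principal point sees the ray r / f radians off the axis. A picture is of the moment at which its call begins. There is no depth.
- manip.sign_off(): hands the job in, once; it reports no verdict.
The state is a dict: "t": time; "q": joint angles; "qd": joint speeds; "tau": joint torques, N m; "tcp_pos": TCP position; "tool_rot": TCP orientation; "force": force on the tool from outside, world axes, zero at the start; "ft_torque": the same for the moment, N m; "finger_gap": opening from 0.0 (shut) to 1.0 (fully open).
Only numpy, scipy, OpenCV 4.12 (cv2) and the standard library are available. Lean on these libraries where they do the work, as an engineer would, in place of code of your own. Each camera call takes 0.05 s, during which the arm holds its last target.

### The job

Unlock the grey sample chest: pick up the flat-bladed key, lean it blade down in the sloping rest and let go of it, then take it again from its bow end so that it can point straight down. Put it in the lock, turn it gently back and forth until the blade drops into the hidden slot, push it fully home, and only then turn it anticlockwise until the lid springs ajar. Leave the key standing in the lock, do not force the lock, and leave the other key and the things around where they are.

Things in the scene. Friction and masses are not known exactly. Their poses are not given: they have to be found in the camera images.
- key: flat-bladed steel key, about 110 g, 90 mm long, lying flat at one of two places on the bench. Own x runs from bow to blade, y across, z out of its flat face; origin on its underside below the bow's middle. Bow: block 40 long (x -20 to 20), 30 wide, 14 thick (z 0 to 14). Round shank 10 dia. at z 7, x 20 to 50. Blade x 50 to 70, 18 wide (y), 4 thick (z 5 to 9), square end
- key_tip (a point): middle of the square end of the key's blade (key frame x 70, y 0, z 7 mm); same axes as the key. The key balances inside the bow
- rest: fixed grey plastic key rest; foot 130 x 90 x 10 mm, carrying a 22 mm wide slope at 45 degrees that falls towards its own +x (high end at -x); own y level across the slope, z up; origin at bench height. The bow overhangs the slope 4 mm on each side: fingers can pass beside it, square to the slope or along it
- rest_seat (a point): point on the slope, 75 mm above the bench, where the key's origin belongs when it leans flat on the slope, blade pointing down along the rest's +x. Slope surface: from 15 mm up the slope of this point to an end stop 71.5 mm down it. At 46 to 72 mm down, two fences 12 mm high, 22 mm apart inside, flank the blade. Axes as the rest's
- chest: fixed grey steel sample chest, 200 (x) x 200 (y) x 90 mm high, z up, origin under its centre, front towards its own -x; a fixed deck 68 mm deep along the front carries the lock, the lid lies behind it flush with the deck
- lock_mouth (a point): centre of the lock's round mouth, top of its steel collar (outside 32, inside 22 mm dia., 12 mm high on the deck; 102 mm above the bench). Axes as the chest's; the key goes straight down. A soft black dust seal (no resistance) hides the slot. Fully home, the blade's end is 26 mm below the mouth (up to 32 with the spring pressed)
- lock_face (a point): on the lock's axis, 12 mm below the mouth, at rest height of the flat face of a spring-backed plug (does not move). One straight slot crosses the face, 6 wide, 14 deep; its direction is unknown, within 0.6 rad either way of the chest's y axis. Off the slot the blade rests on the face, which yields 6 mm with 3 to 8 N; within about 0.1 rad of it the plug springs up round the blade and the push falls off
- chest_lid (a joint): lid angle in rad, 0 shut. The plug turns stiffly (0.12 N m); turned by the key, it frees the lid once the slot is about 0.9 rad anticlockwise (from above) past the chest's y axis, and stops at 1.3 rad. The lid then springs up by itself to about 0.3. Hinged on the far edge; its front edge is 34 mm behind the lock's axis
- round_key: bystander: another steel key lying on the bench, to be left alone: round bow 34 mm across, 14 thick, plain round shank 10 mm, no flat blade; overall 77 mm
- reagent_bottle: bystander: amber bottle, 60 mm dia., 120 high; origin under its centre
- beaker: bystander: glass beaker, 70 mm dia., 80 high; origin under its centre
- tip_box: bystander: blue box with clear lid, 112 x 77 x 66 mm; origin under its centre
- vial: bystander: small white jar, 28 mm dia., 50 high; origin under its centre
- marker: bystander: grey pen lying down, 130 mm long, 14 thick; origin under its centre
There are look-alikes about, which are no part of the job. Leave any turquoise look-alike of the rest alone.

How it is judged:
By the outcome, as a careful person would: the job done as asked, in the order asked, and still so for the second after the job is handed in, with the robot touching nothing.
It also fails if it takes over 72 s, if anything falls off the work surface, if the arm or the gripper's body presses on something with over 40 N, if the wrist force passes 120 N, or if a joint passes its speed limit or range.

## Working session

There is one attempt and no reset: what is moved stays moved. The work goes in short steps, Python scripts to look and compute and a tool call to move; the robot and the scene stay as the last step left them, time stands still between calls to the robot, and variables do not carry over. Pictures are saved under pics/ and viewed, and the job is handed in when it is done.

Besides the shell and the picture viewer there is one more tool, called after ">>>" in YAML: its name, and indented under it one key for each argument. servo_tool: Moves the arm, as the interface text tells. Its arguments: {"type":"object","properties":{"motion":{"type":"array"},"grip_force":{"type":"number"}},"required":["motion"]}

```bash
ls; mkdir -p pics; python3 - <<'E'
from station import manip
import cv2
for n in ["scene","side","wrist"]:
    s=manip.snapshot(n)
    cv2.imwrite(f"pics/a_{n}.png",s["frame"][:,:,::-1])
    import numpy as np
    np.savez(f"a_{n}.npz",**s)
    print(n,s["mtx"].round(1).tolist(),s["world_from_camera"].round(4).tolist(),[k for k in s])
print(manip.sense())
E
```

```text
pics
scene [[392.0, 0.0, 322.3], [0.0, 392.0, 204.8], [0.0, 0.0, 1.0]] [[0.3451, -0.6128, 0.7109, 1.235], [0.9384, 0.2378, -0.2506, -0.3087], [-0.0155, 0.7537, 0.6571, 0.7596], [0.0, 0.0, 0.0, 1.0]] ['frame', 'mtx', 'world_from_camera']
side [[401.3, 0.0, 318.7], [0.0, 401.3, 201.3], [0.0, 0.0, 1.0]] [[-0.9984, 0.0224, -0.0516, 0.4618], [-0.0521, -0.7134, 0.6988, 0.7721], [-0.0212, 0.7004, 0.7134, 0.9166], [0.0, 0.0, 0.0, 1.0]] ['frame', 'mtx', 'world_from_camera']
wrist [[309.7, 0.0, 324.6], [0.0, 309.7, 200.2], [0.0, 0.0, 1.0]] [[0.4347, -0.8522, -0.291, 0.1974], [0.9006, 0.4107, 0.1426, 0.5986], [-0.002, -0.3241, 0.946, 0.3741], [0.0, 0.0, 0.0, 1.0]] ['frame', 'mtx', 'world_from_camera']
{'t': 0.15, 'q': array([ 9.42473333e-01,  5.28298406e-01,  1.43362795e+00, -2.60720327e-06,
        1.18140505e+00, -1.78467200e-01]), 'qd': array([ 2.41332724e-03, -2.90211093e-03, -1.41264331e-03, -5.22541903e-04,
        2.14199126e-03,  3.02608297e-05]), 'tau': array([ 4.82792602e-04, -4.42745841e+01, -1.78276241e+01, -2.25800791e-04,
        5.68735311e-03,  1.19641888e-05]), 'tcp_pos': array([0.27139251, 0.56237834, 0.23052394]), 'tool_rot': array([ 2.23035508e-01,  9.74809933e-01, -8.00067426e-04, -3.40158758e-04]), 'force': array([-0.81668497,  0.29055389,  0.88368323]), 'ft_torque': array([-0.00432081,  0.00491626, -0.0128652 ]), 'finger_gap': 0.9963155016646098}
```

View pics/a_scene.png

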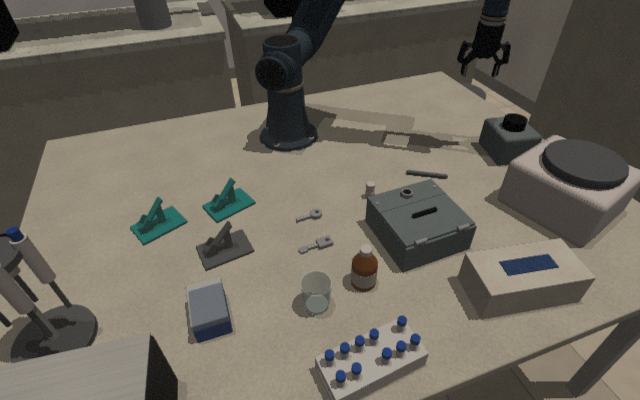

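View pics/a_side.png

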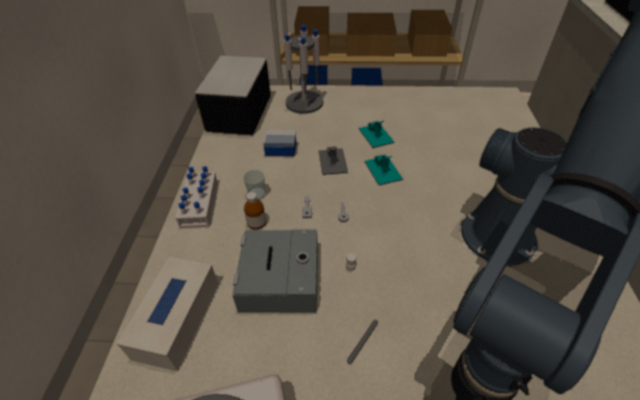

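View pics/a_wrist.png

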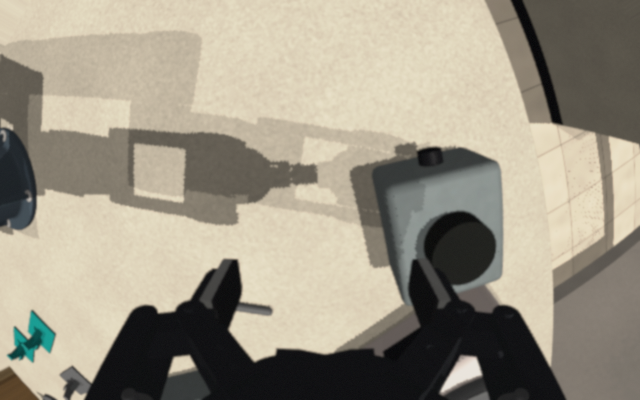

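```bash
cat > h.py <<'E'
import numpy as np, cv2
from scipy.spatial.transform import Rotation as R
def load(n): return dict(np.load(n))
def crop(s,x0,y0,x1,y1,k,fn):
    f=s["frame"][y0:y1,x0:x1,::-1]
    cv2.imwrite(fn,cv2.resize(f,None,fx=k,fy=k,interpolation=cv2.INTER_CUBIC))
def ray(s,uv,fish=False):
    K=s["mtx"];T=s["world_from_camera"]
    x=(uv[0]-K[0,2])/K[0,0];y=(uv[1]-K[1,2])/K[1,1]
    if fish:
        r=np.hypot(x,y);k=np.sin(r)/r if r>1e-9 else 1;d=np.array([x*k,-y*k,-np.cos(r)])
    else: d=np.array([x,-y,-1.])
    return T[:3,3],T[:3,:3]@d
def plane(s,uv,z,fish=False):
    o,d=ray(s,uv,fish); return o+d*(z-o[2])/d[2]
def proj(s,p,fish=False):
    K=s["mtx"];T=s["world_from_camera"];p=np.atleast_2d(p)
    c=(p-T[:3,3])@T[:3,:3]; x=c[:,0];y=-c[:,1];z=-c[:,2]
    if fish:
        r=np.hypot(x,y);th=np.arctan2(r,z);k=th/np.maximum(r,1e-9);a=x*k;b=y*k
    else:a=x/z;b=y/z
    return np.c_[K[0,0]*a+K[0,2],K[1,1]*b+K[1,2]]
E
python3 - <<'E'
from h import *
a=load("a_scene.npz");b=load("a_side.npz")
crop(a,180,160,400,300,3.6,"pics/c1.png")
crop(a,350,160,490,270,5.5,"pics/c2.png")
crop(b,220,120,420,320,3,"pics/c3.png")
E
```

```text
(no output)
```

View pics/c1.png

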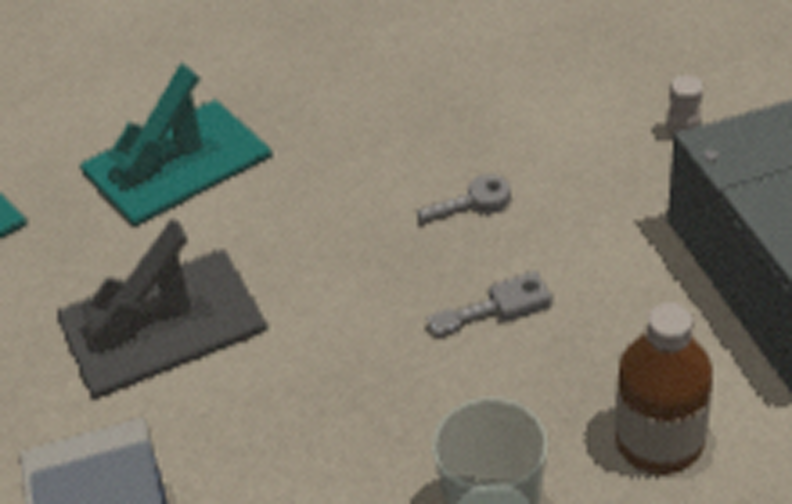

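View pics/c2.png

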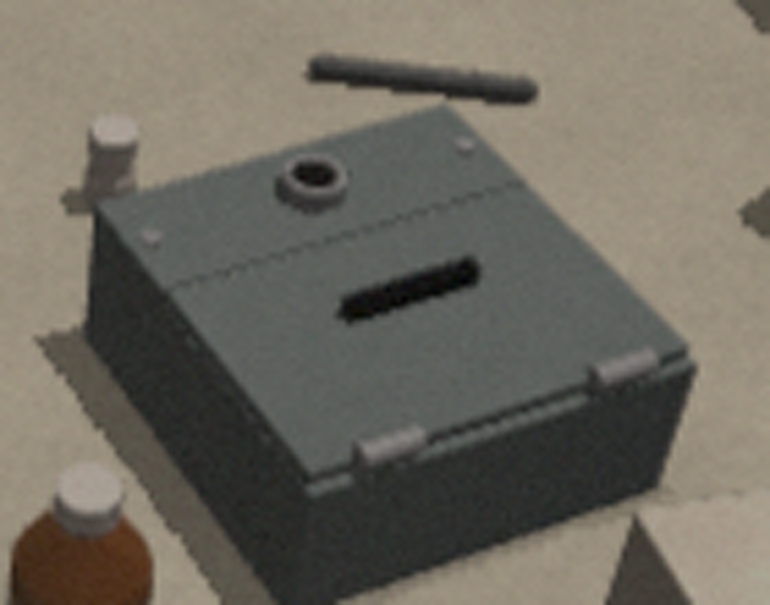

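View pics/c3.png

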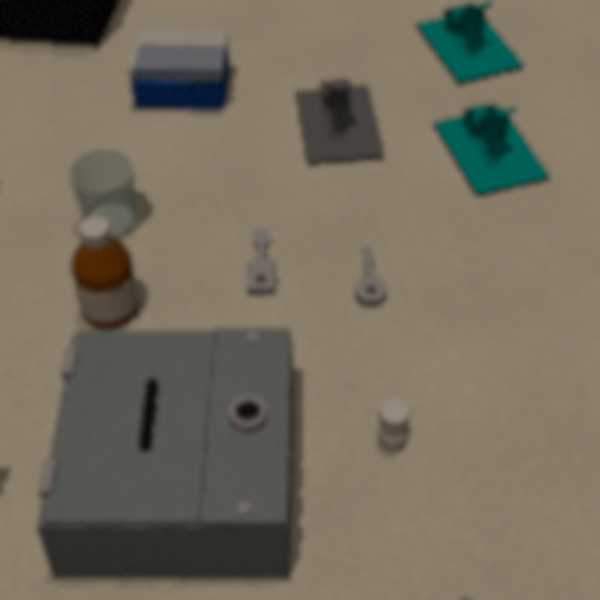

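```bash
python3 - <<'E'
from h import *
a=load("a_scene.npz");b=load("a_side.npz")
def pa(s,off,k,uv,z): return plane(s,(off[0]+uv[0]/k-0.5+0.5/k,off[1]+uv[1]/k-0.5+.5/k),z).round(4)
A=lambda uv,z:pa(a,(180,160),3.6,uv,z); C=lambda uv,z:pa(a,(350,160),5.5,uv,z); B=lambda uv,z:pa(b,(220,120),3,uv,z)
print("key bow",A((523,292),.014),B((261,277),.014),"blade end",A((430,327),.007),B((262,232),.007))
print("round bow",A((491,192),.014),B((371,290),.014),"end",A((420,217),.007),B((367,250),.007))
print("mouth",C((314,178),.102),B((248,411),.102))
print("chest front corners top",C((97,207),.09),C((443,106),.09),"back",C((690,350),.09),C((312,478),.09))
print("chest side",B((292,332),.09),B((292,520),.09))
print("rest foot corners top",[A(u,.01) for u in [(60,315),(222,252),(266,323),(94,392)]])
print("rest foot side",[B(u,.01) for u in [(296,92),(370,88),(382,156),(310,162)]])
print("bottle",A((668,462),0),"vial",A((686,125),0), "beaker",A((490,500),0))
E
```

```text
key bow [ 0.565  -0.0674  0.014 ] [ 0.5616 -0.0648  0.014 ] blade end [ 0.5672 -0.1395  0.007 ] [ 0.5661 -0.137   0.007 ]
round bow [ 0.4547 -0.0531  0.014 ] [ 0.4489 -0.0505  0.014 ] end [ 0.4546 -0.1119  0.007 ] [ 0.4535 -0.1136  0.007 ]
mouth [0.5555 0.1676 0.102 ] [0.5515 0.1699 0.102 ]
chest front corners top [0.5247 0.0683 0.09  ] [0.5158 0.2657 0.09  ] back [0.7099 0.2713 0.09  ] [0.7178 0.0769 0.09  ]
chest side [0.5204 0.0721 0.09  ] [0.5097 0.2652 0.09  ]
rest foot corners top [array([ 0.4625, -0.3872,  0.01  ]), array([ 0.4405, -0.2643,  0.01  ]), array([ 0.5239, -0.2491,  0.01  ]), array([ 0.5443, -0.3736,  0.01  ])]
rest foot side [array([ 0.542 , -0.3738,  0.01  ]), array([ 0.4531, -0.3838,  0.01  ]), array([ 0.4383, -0.2601,  0.01  ]), array([ 0.5195, -0.2476,  0.01  ])]
bottle [ 0.7309 -0.0277  0.    ] vial [0.4202 0.1331 0.    ] beaker [ 0.7174 -0.1471  0.    ]
```

The flat key is the one at scene (316,244): square bow with a hole, flat blade. The key at (309,215) has a round bow, so it is the bystander. The grey rest is at (225,245); the two turquoise ones at (158,218) and (229,200) are look-alikes. The chest mouth is at about (407,192). The enlarged crop c1 confirms this.

Next I'll move over the key to view it with the wrist camera.

```bash
cat > plan.py <<'E'
from h import *
from station import manip
import json,os
def log(s):
    with open("log.jsonl","a") as f: f.write(json.dumps(dict(q=list(s["q"]),p=list(s["tcp_pos"]),r=list(s["tool_rot"])))+"\n")
def state(pr=True):
    s=manip.sense();log(s)
    if pr: print("t",round(s["t"],2),"q",s["q"].round(3),"p",s["tcp_pos"].round(4),"F",s["force"].round(1),"M",s["ft_torque"].round(2),"gap",round(s["finger_gap"],3))
    return s
def rows(p,Rm,n,hand,s=None):
    """remaining move from current pose to target (p,Rm) in n rows"""
    s=s or state()
    p0=s["tcp_pos"];R0=R.from_quat(s["tool_rot"]);d=(R0.inv()*Rm).as_rotvec()
    print("total mm (tool)",(R0.inv().apply(p-p0)*1000).round(1),"rot",d.round(3))
    cp,cr=p0,R0
    for i in range(n):
        f=(i+1)/n
        tp=p0+(p-p0)*f;tr=R0*R.from_rotvec(d*f)
        t=cr.inv().apply(tp-cp)*1000;w=(cr.inv()*tr).as_rotvec()
        print([*(float(x) for x in t.round(1)),*(float(x) for x in w.round(3)),hand],end=",\n" if i<n-1 else "\n")
        cp,cr=tp,tr
def down(yaw): # tool y at world yaw, z down
    y=np.array([np.cos(yaw),np.sin(yaw),0]);z=np.array([0,0,-1.]);return R.from_matrix(np.c_[np.cross(y,z),y,z])
E
python3 - <<'E'
from plan import *
s=state()
rows(np.array([.563,-.08,.2]),down(0),20,1)
E
```

```text
t 0.15 q [ 0.942  0.528  1.434 -0.     1.181 -0.178] p [0.2714 0.5624 0.2305] F [-0.8  0.3  0.9] M [-0.    0.   -0.01] gap 0.996
t 0.15 q [ 0.942  0.528  1.434 -0.     1.181 -0.178] p [0.2714 0.5624 0.2305] F [-0.8  0.3  0.9] M [-0.    0.   -0.01] gap 0.996
total mm (tool) [-541.9 -451.6   31.1] rot [-2.000e-03  1.000e-03  1.121e+00]
[-27.1, -22.6, 1.6, -0.0, 0.0, 0.056, 1],
[-28.3, -21.0, 1.6, -0.0, 0.0, 0.056, 1],
[-29.5, -19.4, 1.6, -0.0, 0.0, 0.056, 1],
[-30.5, -17.7, 1.5, -0.0, 0.0, 0.056, 1],
[-31.4, -16.0, 1.5, -0.0, 0.0, 0.056, 1],
[-32.3, -14.2, 1.5, -0.0, 0.0, 0.056, 1],
[-33.0, -12.4, 1.5, -0.0, 0.0, 0.056, 1],
[-33.7, -10.5, 1.5, -0.0, 0.0, 0.056, 1],
[-34.2, -8.6, 1.5, -0.0, 0.0, 0.056, 1],
[-34.6, -6.7, 1.5, -0.0, 0.0, 0.056, 1],
[-35.0, -4.7, 1.5, -0.0, 0.0, 0.056, 1],
[-35.2, -2.8, 1.5, -0.0, 0.0, 0.056, 1],
[-35.3, -0.8, 1.5, -0.0, 0.0, 0.056, 1],
[-35.3, 1.2, 1.5, -0.0, 0.0, 0.056, 1],
[-35.1, 3.2, 1.5, -0.0, 0.0, 0.056, 1],
[-34.9, 5.1, 1.5, -0.0, 0.0, 0.056, 1],
[-34.6, 7.1, 1.5, -0.0, 0.0, 0.056, 1],
[-34.1, 9.0, 1.5, -0.0, 0.0, 0.056, 1],
[-33.5, 10.9, 1.5, -0.0, 0.0, 0.056, 1],
[-32.9, 12.8, 1.5, -0.0, 0.0, 0.056, 1]
```

>>> servo_tool:
  motion:
    - [-27,-22.5,1.5,0,0,0.056,1]
    - [-28,-21,1.5,0,0,0.056,1]
    - [-29.5,-19.5,1.5,0,0,0.056,1]
    - [-30.5,-17.5,1.5,0,0,0.056,1]
    - [-31.5,-16,1.5,0,0,0.056,1]
    - [-32,-14,1.5,0,0,0.056,1]
    - [-33,-12.5,1.5,0,0,0.056,1]
    - [-33.5,-10.5,1.5,0,0,0.056,1]
    - [-34,-8.5,1.5,0,0,0.056,1]
    - [-34.5,-6.5,1.5,0,0,0.056,1]
    - [-35,-4.5,1.5,0,0,0.056,1]
    - [-35,-3,1.5,0,0,0.056,1]

```text
t: 1.15
tcp_pos: [0.4446, 0.1675, 0.2086]
tool_rot: [0.539, 0.842, 0.001, -0.001]
force: [0.5, -0.0, 0.2]
finger_gap: 0.997
```

```bash
cat > snap.py <<'E'
from plan import *
import sys
n=sys.argv[1]
for c in sys.argv[2:]:
    s=manip.snapshot(c);np.savez(f"{n}_{c}.npz",**s);cv2.imwrite(f"pics/{n}_{c}.png",s["frame"][:,:,::-1])
state()
E
python3 snap.py b wrist; python3 -c "
from plan import *
rows(np.array([.563,-.08,.2]),down(0),9,1)"
```

```text
t 1.2 q [ 0.113  0.363  1.821 -0.002  0.957 -0.311] p [0.4481 0.1622 0.2084] F [ 2.3 -3.3 -0. ] M [-0.1  -0.03  0.  ] gap 0.999
t 1.2 q [ 0.113  0.363  1.821 -0.002  0.957 -0.311] p [0.4481 0.1622 0.2084] F [ 2.3 -3.3 -0. ] M [-0.1  -0.03  0.  ] gap 0.999
total mm (tool) [-268.     4.6    8.9] rot [0.001 0.002 0.426]
[-29.8, 0.5, 1.0, 0.0, 0.0, 0.047, 1],
[-29.7, 1.9, 1.0, 0.0, 0.0, 0.047, 1],
[-29.6, 3.3, 1.0, 0.0, 0.0, 0.047, 1],
[-29.4, 4.7, 1.0, 0.0, 0.0, 0.047, 1],
[-29.1, 6.1, 1.0, 0.0, 0.0, 0.047, 1],
[-28.8, 7.5, 1.0, 0.0, 0.0, 0.047, 1],
[-28.4, 8.8, 1.0, 0.0, 0.0, 0.047, 1],
[-28.0, 10.2, 0.9, 0.0, 0.0, 0.047, 1],
[-27.5, 11.5, 0.9, 0.0, 0.0, 0.047, 1]
```

View pics/b_wrist.png

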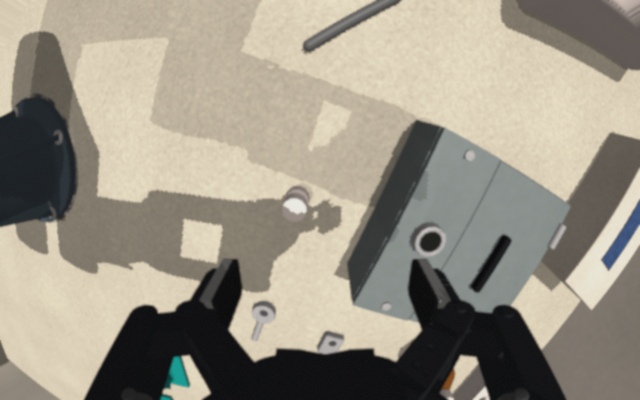

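```bash
python3 -c "
from plan import *
w=load('b_wrist.npz')
print(plane(w,(429.5,240),.102,True), plane(w,(330,340),.014,True))
rows(np.array([.545,-.14,.22]),down(0),11,1)"
```

```text
[0.55219354 0.170832   0.102     ] [ 0.55789472 -0.05730201  0.014     ]
t 1.2 q [ 0.113  0.363  1.821 -0.002  0.957 -0.311] p [0.4481 0.1622 0.2084] F [ 2.3 -3.3 -0. ] M [-0.1  -0.03  0.  ] gap 0.999
total mm (tool) [-315.2  -36.6  -11. ] rot [0.001 0.002 0.426]
[-28.7, -3.3, -1.0, 0.0, 0.0, 0.039, 1],
[-28.8, -2.2, -1.0, 0.0, 0.0, 0.039, 1],
[-28.8, -1.1, -1.0, 0.0, 0.0, 0.039, 1],
[-28.8, 0.0, -1.0, 0.0, 0.0, 0.039, 1],
[-28.8, 1.1, -1.0, 0.0, 0.0, 0.039, 1],
[-28.8, 2.2, -1.0, 0.0, 0.0, 0.039, 1],
[-28.7, 3.4, -1.0, 0.0, 0.0, 0.039, 1],
[-28.5, 4.5, -1.0, 0.0, 0.0, 0.039, 1],
[-28.3, 5.6, -1.0, 0.0, 0.0, 0.039, 1],
[-28.1, 6.7, -1.0, 0.0, 0.0, 0.039, 1],
[-27.8, 7.7, -1.0, 0.0, 0.0, 0.039, 1]
```

>>> servo_tool:
  motion:
    - [-28.5,-3.5,-1,0,0,0.039,1]
    - [-29,-2,-1,0,0,0.039,1]
    - [-29,-1,-1,0,0,0.039,1]
    - [-29,0,-1,0,0,0.039,1]
    - [-29,1,-1,0,0,0.039,1]
    - [-29,2,-1,0,0,0.039,1]
    - [-28.5,3.5,-1,0,0,0.039,1]
    - [-28.5,4.5,-1,0,0,0.039,1]
    - [-28.5,5.5,-1,0,0,0.039,1]
    - [-28,6.5,-1,0,0,0.039,1]
    - [-28,7.5,-1,0,0,0.039,1]
    - [0,0,0,0,0,0,1]

```text
t: 2.2
tcp_pos: [0.5445, -0.1593, 0.2178]
tool_rot: [0.717, 0.697, -0.001, 0.0]
force: [-0.5, 0.3, 0.0]
finger_gap: 1.0
```

```bash
python3 snap.py c wrist
```

```text
t 2.25 q [-4.780e-01  4.660e-01  1.597e+00 -1.000e-03  1.083e+00 -4.510e-01] p [ 0.543  -0.1568  0.2173] F [ 0.1 -0.2 -0. ] M [ 0.   -0.02 -0.01] gap 1.0
```

View pics/c_wrist.png

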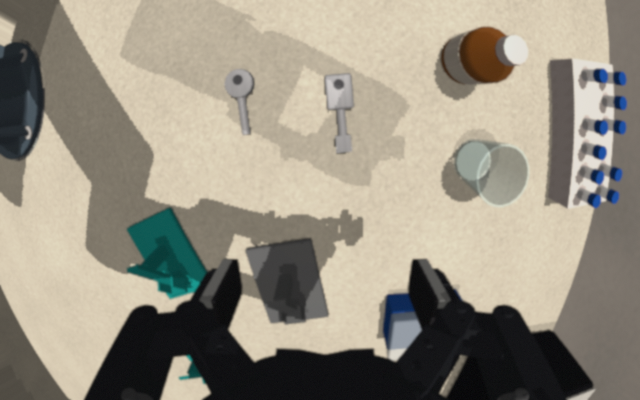

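```bash
python3 -c "
from h import *
w=load('c_wrist.npz')
crop(w,300,55,380,165,6,'pics/c4.png');crop(w,235,215,345,335,5,'pics/c5.png')"
```

```text
(no output)
```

View pics/c4.png

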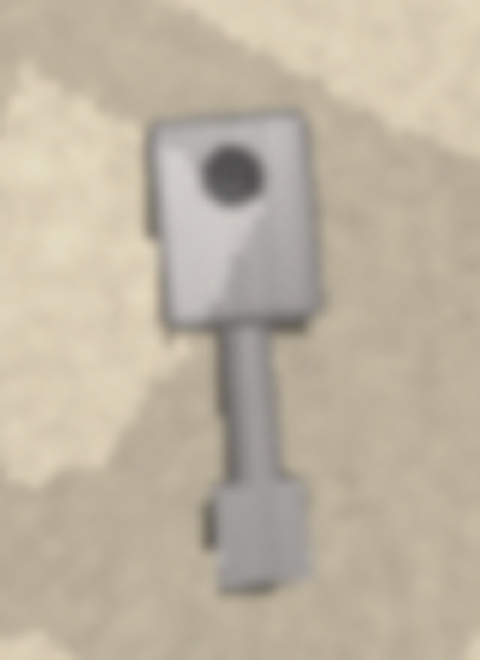

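View pics/c5.png

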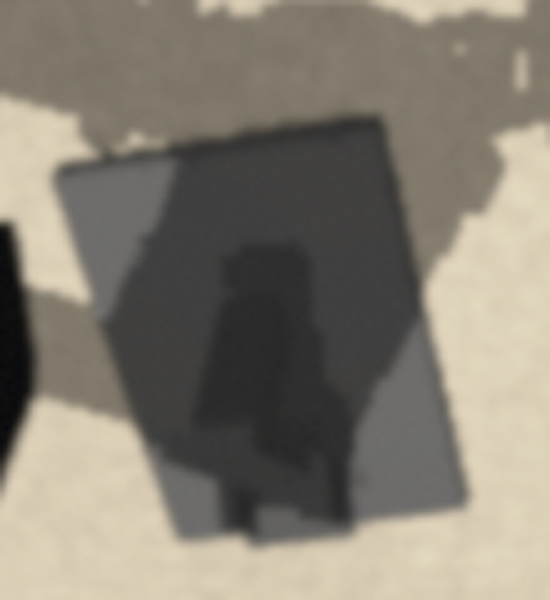

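```bash
cat > fit.py <<'E'
from h import *
from scipy.optimize import least_squares
def uv(off,k,l): l=np.array(l,float); return np.array(off)+(l+.5)/k-.5
def fitpose(obs,x0,z0=0):
    # obs: list of (snap,fish,model pts Nx3 mm,uv Nx2)
    def T(v,m): c,s=np.cos(v[2]),np.sin(v[2]); m=np.asarray(m)/1000; return np.c_[v[0]+c*m[:,0]-s*m[:,1],v[1]+s*m[:,0]+c*m[:,1],z0+m[:,2]]
    f=lambda v:np.concatenate([(proj(s,T(v,m),fi)-u).ravel() for s,fi,m,u in obs])
    r=least_squares(f,x0); return r.x,r.fun.reshape(-1,2)
E
python3 - <<'E'
from fit import *
a=load("a_scene.npz");b=load("a_side.npz");c=load("c_wrist.npz")
km=[(-20,15,14),(-20,-15,14),(20,15,14),(70,-9,9),(70,9,9)]
# key x -> image down; key y -> world +x -> image right?
u=uv((300,55),6,[(303,116),(157,124),(321,308),(222,586),(305,577)])
print(fitpose([(c,True,km,u)],[.563,-.066,-1.57]))
rm=[(-65,45,10),(65,45,10),(65,-45,10),(-65,-45,10)]
# rest corners: image top = high side? (top of img=+y world)
uw=uv((235,215),5,[(380,120),(465,505),(183,540),(58,168)])
us=uv((180,160),3.6,[(266,323),(94,392),(60,315),(222,252)])
ud=uv((220,120),3,[(310,162),(296,92),(370,88),(382,156)])
for o in [[(c,True,rm,uw)],[(a,False,rm,us)],[(b,False,rm,ud)],[(c,True,rm,uw),(a,False,rm,us),(b,False,rm,ud)]]:
    v,f=fitpose(o,[.49,-.32,-1.4]);print(v.round(4),f.round(1).tolist())
mm=[(0,0,102)]
E
```

```text
(array([ 0.56383927, -0.06898529, -1.5132611 ]), array([[ 1.0528385 , -1.56327193],
       [-1.89482266, -0.93178072],
       [ 0.82426961,  1.89104767],
       [-0.83595974,  0.17636472],
       [ 0.87802199,  0.47156528]]))
[ 0.492  -0.3181 -1.4209] [[1.1, -0.3], [1.6, 0.6], [-1.2, 0.2], [-1.6, 0.1]]
[ 0.4922 -0.3184 -1.4002] [[1.0, 0.2], [-0.3, 1.1], [-1.3, -0.7], [0.6, -1.1]]
[ 0.4882 -0.3167 -1.4252] [[-1.1, 0.3], [-0.0, -0.1], [-0.0, -0.6], [1.2, 0.3]]
[ 0.4916 -0.3181 -1.4181] [[0.6, -0.4], [1.4, 0.5], [-1.3, 0.3], [-2.0, 0.2], [1.0, 0.4], [-0.7, 0.7], [-1.0, -1.3], [1.0, -1.1], [-2.0, 0.1], [-1.0, -0.3], [-1.1, -0.9], [0.3, -0.1]]
```

```bash
python3 -c "
from plan import *
rows(np.array([.5638,-.069,.05]),down(.058),6,0.6)
s=state(0);s['tcp_pos']=np.array([.5638,-.069,.05]);s['tool_rot']=down(.058).as_quat()
"
```

```text
t 2.25 q [-4.780e-01  4.660e-01  1.597e+00 -1.000e-03  1.083e+00 -4.510e-01] p [ 0.543  -0.1568  0.2173] F [ 0.1 -0.2 -0. ] M [ 0.   -0.02 -0.01] gap 1.0
total mm (tool) [ 88.1  19.1 167.3] rot [-0.004 -0.001 -0.084]
[14.7, 3.2, 27.9, -0.001, -0.0, -0.014, 0.6],
[14.6, 3.4, 27.9, -0.001, -0.0, -0.014, 0.6],
[14.6, 3.6, 27.9, -0.001, -0.0, -0.014, 0.6],
[14.6, 3.7, 27.9, -0.001, -0.0, -0.014, 0.6],
[14.5, 3.9, 27.9, -0.001, -0.0, -0.014, 0.6],
[14.5, 4.1, 27.9, -0.001, -0.0, -0.014, 0.6]
```

>>> servo_tool:
  motion:
    - [14.5,3.2,28,0,0,-0.014,0.6]
    - [14.5,3.4,28,0,0,-0.014,0.6]
    - [14.5,3.6,28,0,0,-0.014,0.6]
    - [14.5,3.8,28,0,0,-0.014,0.6]
    - [14.5,4,28,0,0,-0.014,0.6]
    - [14.5,4,20,0,0,-0.014,0.6]
    - [0,0,0,0,0,0,0.6]

```text
t: 2.83
tcp_pos: [0.5635, -0.062, 0.0532]
tool_rot: [0.684, 0.729, -0.0, -0.001]
force: [0.3, -0.1, 0.3]
finger_gap: 0.796
```

```bash
python3 snap.py d wrist; python3 -c "
from plan import *
rows(np.array([.5638,-.069,.002]),down(.058),3,0.4)
"
```

```text
t 2.88 q [-3.080e-01  7.090e-01  1.709e+00 -1.000e-03  7.240e-01 -3.710e-01] p [ 0.5639 -0.0631  0.0546] F [-0.5  0.3 -0.3] M [-0.04 -0.02  0.02] gap 0.796
t 2.88 q [-3.080e-01  7.090e-01  1.709e+00 -1.000e-03  7.240e-01 -3.710e-01] p [ 0.5639 -0.0631  0.0546] F [-0.5  0.3 -0.3] M [-0.04 -0.02  0.02] gap 0.796
total mm (tool) [-5.9 -0.4 52.6] rot [-0.001  0.     0.006]
[-2.0, -0.1, 17.5, -0.0, 0.0, 0.002, 0.4],
[-2.0, -0.1, 17.5, -0.0, 0.0, 0.002, 0.4],
[-2.0, -0.1, 17.5, -0.0, 0.0, 0.002, 0.4]
```

View pics/d_wrist.png

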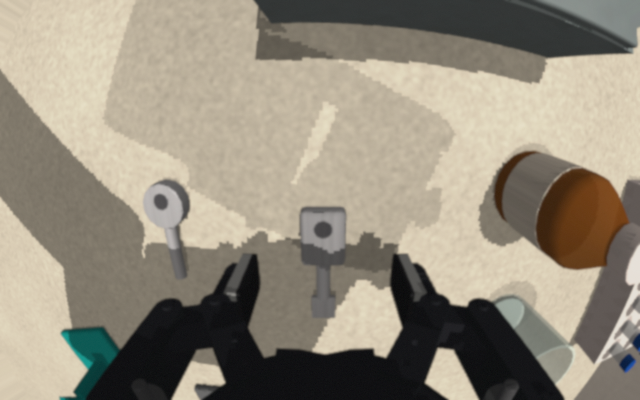

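```bash
python3 -c "
from h import *
w=load('d_wrist.npz')
crop(w,285,195,360,325,4.5,'pics/c6.png')"
```

```text
(no output)
```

View pics/c6.png

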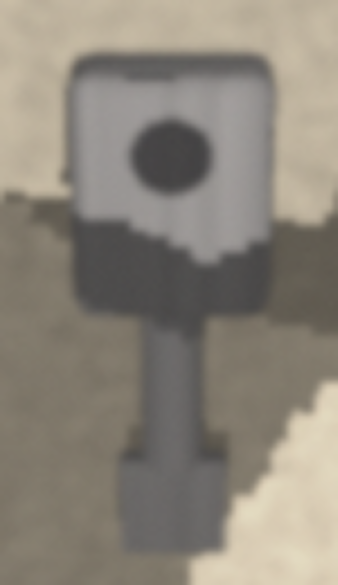

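```bash
python3 - <<'E'
from fit import *
d=load("d_wrist.npz")
km=[(-20,15,14),(-20,-15,14),(20,15,14),(20,-15,14),(70,-9,9),(70,9,9)]
u=uv((285,195),4.5,[(270,74),(72,74),(272,313),(74,311),(122,551),(224,550)])
v,f=fitpose([(d,True,km,u)],[.563,-.066,-1.57]);print(v,f.round(1).tolist())
E
```

```text
[ 0.56377162 -0.06845608 -1.5065097 ] [[1.8, -0.4], [-1.6, -0.4], [-0.3, 1.0], [-0.1, 1.4], [-0.2, -1.0], [0.3, -0.7]]
```

>>> servo_tool:
  motion:
    - [-2,0,18,0,0,0.001,0.4]
    - [-2,0,18,0,0,0,0.4]
    - [-2,0,14,0,0,0,0.3]
    - [0,0,2,0,0,0,0.2]
    - [0,0,0,0,0,0,0.2]

```text
t: 3.3
tcp_pos: [0.5671, -0.0687, 0.0069]
tool_rot: [0.683, 0.73, 0.001, 0.004]
force: [0.3, 0.7, -0.5]
finger_gap: 0.6
```

```bash
python3 -c "
from plan import *
rows(np.array([.5638,-.069,.002]),down(.062),1,0.1)"
```

```text
t 3.3 q [-0.316  0.793  1.717 -0.002  0.624 -0.381] p [ 0.5671 -0.0687  0.0069] F [ 0.3  0.7 -0.5] M [-0.03  0.    0.02] gap 0.6
total mm (tool) [-0.1 -3.4  4.9] rot [0.007 0.004 0.005]
[-0.1, -3.4, 4.9, 0.007, 0.004, 0.005, 0.1]
```

>>> servo_tool:
  motion:
    - [0,-3.5,5,0.007,0.004,0.004,0.2]
    - [0,0,0,0,0,0,-0.1]
    - [0,0,0,0,0,0,-0.3]
    - [0,0,0,0,0,0,-0.6]
    - [0,0,0,0,0,0,-1]
    - [0,0,0,0,0,0,-1]
  grip_force: 40

```text
t: 3.8
tcp_pos: [0.5657, -0.0702, 0.007]
tool_rot: [0.685, 0.729, 0.001, 0.003]
force: [0.2, 0.3, -1.1]
finger_gap: 0.337
```

```bash
python3 -c "
from plan import *
rows(np.array([.5638,-.069,.002]),down(.062),1,-1)"
```

```text
t 3.8 q [-0.32   0.792  1.72   0.     0.624 -0.382] p [ 0.5657 -0.0702  0.007 ] F [ 0.2  0.3 -1.1] M [ 0.   -0.03 -0.03] gap 0.337
total mm (tool) [ 1.3 -1.8  5. ] rot [0.006 0.002 0.   ]
[1.3, -1.8, 5.0, 0.006, 0.002, 0.0, -1]
```

>>> servo_tool:
  motion:
    - [1,-1.5,0,0.005,0,0,0]
    - [0,0,4,0,0,0,0]
    - [0,0,3,0,0,0,0]
    - [0,0,0,0,0,0,0]

```text
t: 4.13
tcp_pos: [0.5647, -0.0694, 0.0001]
tool_rot: [0.685, 0.729, -0.0, 0.002]
force: [0.3, -0.4, 0.3]
finger_gap: 0.498
```

```bash
python3 -c "
from plan import *
rows(np.array([.5638,-.069,.002]),down(.062),1,-1)"
```

```text
t 4.13 q [-0.318  0.804  1.72  -0.003  0.614 -0.377] p [ 5.647e-01 -6.940e-02  1.000e-04] F [ 0.3 -0.4  0.3] M [-0.02 -0.   -0.01] gap 0.498
total mm (tool) [ 0.4 -0.9 -1.9] rot [0.003 0.003 0.   ]
[0.4, -0.9, -1.9, 0.003, 0.003, 0.0, -1]
```

>>> servo_tool:
  motion:
    - [0,-1,-1.5,0,0,0,-0.2]
    - [0,0,0,0,0,0,-1]
    - [0,0,0,0,0,0,-1]
    - [0,0,0,0,0,0,-1]
    - [0,0,0,0,0,0,-1]

```text
t: 4.55
tcp_pos: [0.5635, -0.0693, 0.0016]
tool_rot: [0.685, 0.729, -0.0, 0.002]
force: [0.6, 0.4, -0.9]
finger_gap: 0.34
```

```bash
python3 -c "
from plan import *
rows(np.array([.5638,-.069,.15]),down(.062),1,-1)"
```

```text
t 4.55 q [-0.318  0.8    1.723 -0.003  0.615 -0.378] p [ 0.5635 -0.0693  0.0016] F [ 0.6  0.4 -0.9] M [-0.03  0.    0.01] gap 0.34
total mm (tool) [  -0.2    0.6 -148.4] rot [0.002 0.003 0.   ]
[-0.2, 0.6, -148.4, 0.002, 0.003, 0.0, -1]
```

```bash
cat > ov.py <<'E'
from fit import *
def restpts(v,sx):
    c,s=np.cos(v[2]),np.sin(v[2])
    def W(x,y,z): x,y,z=x/1000,y/1000,z/1000; return (v[0]+c*x-s*y,v[1]+s*x+c*y,z)
    k=np.sqrt(.5)
    def S(d,y,n): return W(sx+d*k+n*k,y,75-d*k+n*k) # d down slope, n normal
    L=[[S(-15,-11,0),S(-15,11,0),S(71.5,11,0),S(71.5,-11,0),S(-15,-11,0)],
       [S(46,-11,12),S(72,-11,12),S(72,-11,0)],[S(46,11,12),S(72,11,12)],[S(46,-11,0),S(46,-11,12)],[S(46,11,0),S(46,11,12)],
       [W(-65,-45,10),W(65,-45,10),W(65,45,10),W(-65,45,10),W(-65,-45,10)]]
    return L,S,W
def overlay(s,fish,L,box,k,fn,cols=((0,255,0),)):
    x0,y0,x1,y1=box
    im=cv2.resize(s["frame"][y0:y1,x0:x1,::-1],None,fx=k,fy=k,interpolation=cv2.INTER_CUBIC)
    im=cv2.convertScaleAbs(im,alpha=1.8,beta=20)
    for i,l in enumerate(L):
        p=((proj(s,np.array(l),fish)-[x0,y0]+.5)*k-.5)
        cv2.polylines(im,[np.round(p).astype(np.int32)],False,cols[i%len(cols)],1)
    cv2.imwrite(fn,im)
E
python3 - <<'E'
from ov import *
a=load("a_scene.npz");b=load("a_side.npz");c=load("c_wrist.npz")
L,_,_=restpts([.4916,-.3181,-1.418],-18)
overlay(a,0,L,(190,210,265,275),8,"pics/o1.png");overlay(b,0,L,(310,130,355,180),10,"pics/o2.png");overlay(c,1,L,(235,215,345,335),5,"pics/o3.png")
E
```

```text
(no output)
```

View pics/o1.png

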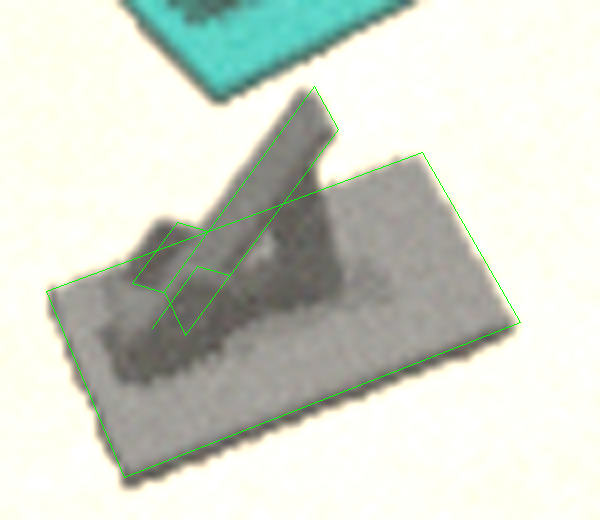

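View pics/o2.png

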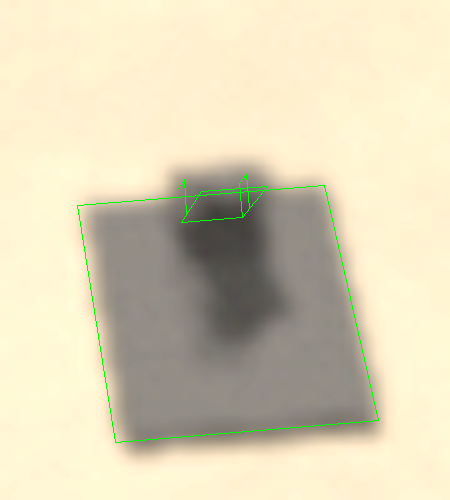

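View pics/o3.png

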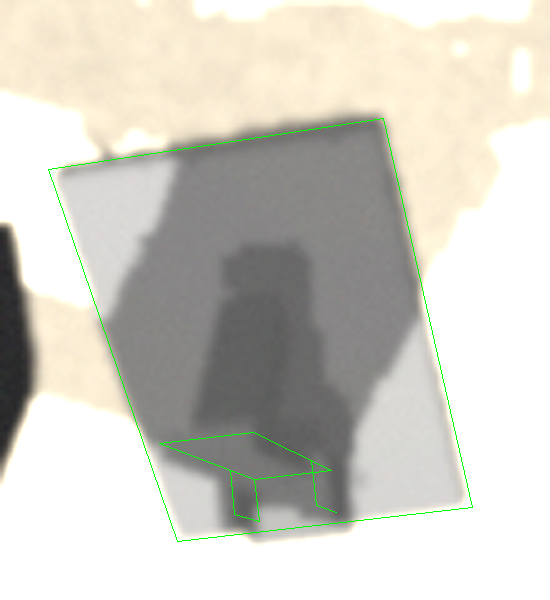

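>>> servo_tool:
  motion:
    - [0,0,-20,0,0,0,-1]
    - [0,0,-38,0,0,0,-1]
    - [0,0,-38,0,0,0,-1]
    - [-10,0,-38,0,0,0,-1]
    - [-20,0,-30,0,0,-0.02,-1]
    - [-20,0,-20,0,0.05,-0.02,-1]
    - [-20,-5,0,0,0.1,-0.02,-1]
    - [-20,-5,0,0,0.1,-0.02,-1]

```text
t: 5.22
tcp_pos: [0.5585, -0.1522, 0.1884]
tool_rot: [0.643, 0.755, 0.084, -0.098]
force: [0.5, -0.1, -2.1]
finger_gap: 0.334
```

```bash
cat > rest.py <<'E'
from plan import *
V=np.array([.4916,-.3181,-1.418]);SX=-15.
def restframe(V=V,SX=SX):
    c,s=np.cos(V[2]),np.sin(V[2]);rx=np.array([c,s,0]);ry=np.array([-s,c,0]);z=np.array([0,0,1.]);k=np.sqrt(.5)
    seat=np.array([V[0],V[1],.075])+rx*SX/1000
    dn=k*rx-k*z;n=k*rx+k*z
    return seat,dn,ry,n   # key x, key y, key z
def placeTCP(h,kx=.8,kz=1.6,V=V,SX=SX):
    seat,dn,ry,n=restframe(V,SX)
    Rm=R.from_matrix(np.c_[-dn,ry,-n]) # tool x=-key x, tool y=key y, tool z=-key z
    return seat+dn*kx/1000+n*(kz+h)/1000,Rm
E
python3 - <<'E'
from rest import *
p,Rm=placeTCP(90);print(p)
rows(p,Rm,8,-1)
E
```

```text
[ 0.49926137 -0.36785021  0.1392053 ]
t 5.22 q [-0.561  0.574  1.513  0.207  1.233 -0.808] p [ 0.5585 -0.1522  0.1884] F [ 0.5 -0.1 -2.1] M [-0.15 -0.04 -0.04] gap 0.334
total mm (tool) [-209.2  -93.1   -4.8] rot [-0.002  0.526  0.008]
[-26.1, -11.6, -0.6, -0.0, 0.066, 0.001, -1],
[-26.1, -11.6, -2.3, -0.0, 0.066, 0.001, -1],
[-25.9, -11.6, -4.0, -0.0, 0.066, 0.001, -1],
[-25.6, -11.6, -5.7, -0.0, 0.066, 0.001, -1],
[-25.1, -11.5, -7.4, -0.0, 0.066, 0.001, -1],
[-24.6, -11.5, -9.0, -0.0, 0.066, 0.001, -1],
[-24.0, -11.5, -10.6, -0.0, 0.066, 0.001, -1],
[-23.2, -11.5, -12.2, -0.0, 0.066, 0.001, -1]
```

>>> servo_tool:
  motion:
    - [-26,-11.5,-6,0,0.066,0,-1]
    - [-26,-11.5,-6,0,0.066,0,-1]
    - [-26,-11.5,-7,0,0.066,0,-1]
    - [-25.5,-11.5,-7,0,0.066,0,-1]
    - [-25,-11.5,-7,0,0.066,0,-1]
    - [-24.5,-11.5,-9,0,0.066,0,-1]
    - [-24,-11.5,-8,0,0.066,0,-1]
    - [-20,-11.5,-4,0,0.066,0,-1]
    - [0,0,0,0,0,0,-1]

```text
t: 5.97
tcp_pos: [0.495, -0.3807, 0.1389]
tool_rot: [0.597, 0.7, 0.258, -0.294]
force: [-0.1, 0.1, -2.7]
finger_gap: 0.336
```

```bash
python3 snap.py e wrist side scene; python3 - <<'E'
from rest import *
p,Rm=placeTCP(90);print(p)
rows(p,Rm,1,-1)
E
```

```text
t 6.12 q [-0.978  0.942  1.066  0.332  1.868 -1.168] p [ 0.4983 -0.3755  0.1447] F [ 0.7  0.1 -1.6] M [-0.45 -0.11  0.01] gap 0.341
[ 0.49926137 -0.36785021  0.1392053 ]
t 6.12 q [-0.978  0.942  1.066  0.332  1.868 -1.168] p [ 0.4983 -0.3755  0.1447] F [ 0.7  0.1 -1.6] M [-0.45 -0.11  0.01] gap 0.341
total mm (tool) [1.2 2.1 9.2] rot [ 0.006 -0.016  0.015]
[1.2, 2.1, 9.2, 0.006, -0.016, 0.015, -1]
```

View pics/e_wrist.png

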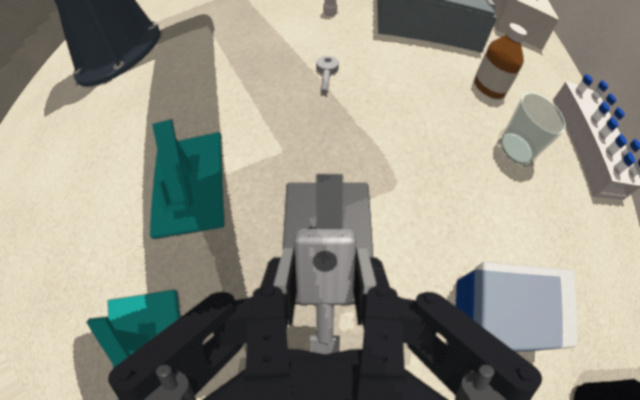

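View pics/e_scene.png

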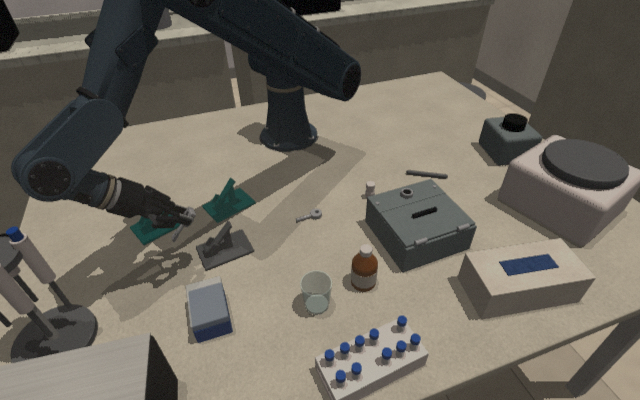

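```bash
python3 - <<'E'
from ov import *
from rest import V
e=load("e_wrist.npz")
L,_,_=restpts(V,-15)
overlay(e,1,L,(265,155,395,285),5,"pics/o4.png")
crop(e,265,155,395,285,5,"pics/o5.png")
E
```

```text
(no output)
```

View pics/o4.png

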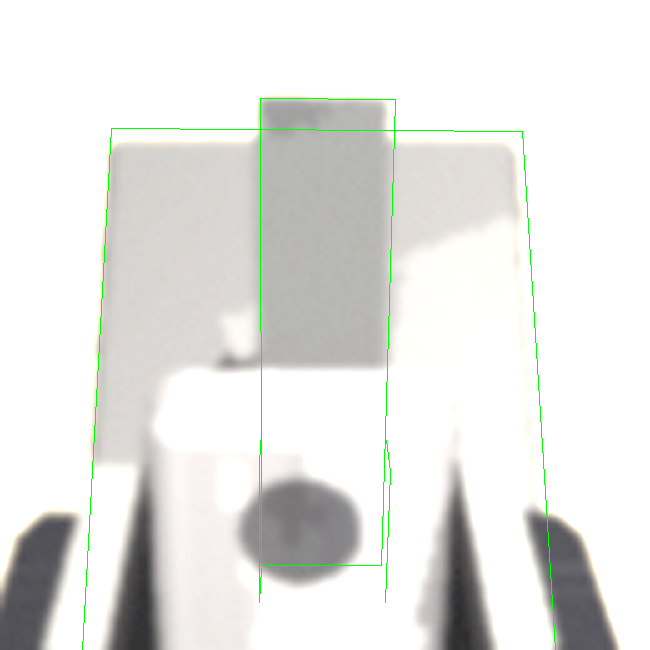

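View pics/o5.png

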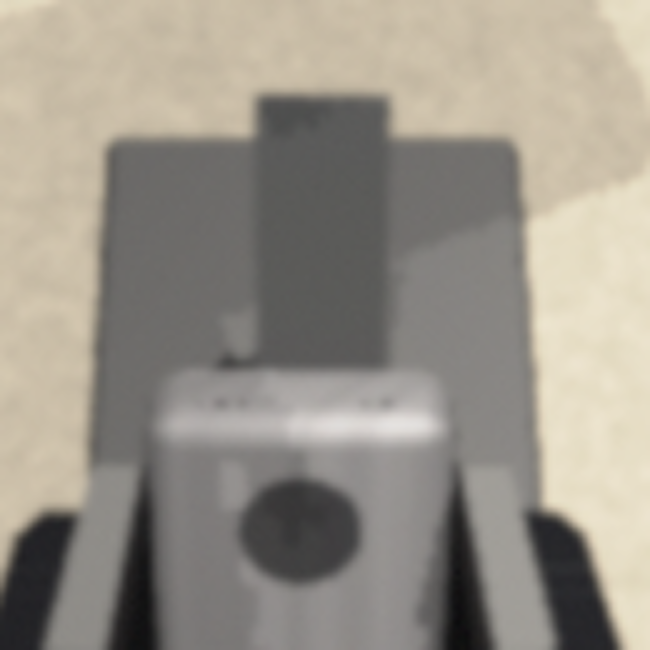

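```bash
python3 - <<'E'
from ov import *
from plan import *
e=load("e_wrist.npz")
# camera in tool frame using snapshot-time pose unknown; derive tool pose from constant cam offset using d
for n in "c","d": pass
l=[json.loads(x) for x in open("log.jsonl")]
import itertools
# c and d shots: still, pose at log right after
def T(p,r): M=np.eye(4);M[:3,:3]=R.from_quat(r).as_matrix();M[:3,3]=p;return M
st=np.load("a_wrist.npz")["world_from_camera"]
M0=T([0.27139251, 0.56237834, 0.23052394],[ 2.23035508e-01,  9.74809933e-01, -8.00067426e-04, -3.40158758e-04])
X=np.linalg.inv(M0)@st;print(X.round(4).tolist())
np.save("X.npy",X)
Tt=e["world_from_camera"]@np.linalg.inv(X);print("tcp at e",Tt[:3,3].round(4))
# key in tool: origin at tool: key(0.8,0,1.6) is TCP ; tool x=-kx, y=ky, z=-kz
def K(x,y,z): return (Tt@np.array([-(x-.8)/1000,y/1000,-(z-1.6)/1000,1]))[:3]
B=[[K(-20,-15,14),K(-20,15,14),K(20,15,14),K(20,-15,14),K(-20,-15,14)],[K(-20,-15,14),K(-20,-15,0),K(-20,15,0),K(-20,15,14)],[K(50,-9,9),K(70,-9,9),K(70,9,9),K(50,9,9)]]
overlay(e,1,B,(265,215,385,365),4.5,"pics/o6.png")
E
```

```text
[[0.0001, 0.9459, 0.3244, 0.0824], [1.0, -0.0002, 0.0002, 0.0002], [0.0003, 0.3244, -0.9459, -0.1436], [0.0, 0.0, 0.0, 1.0]]
tcp at e [ 0.4958 -0.3794  0.1401]
```

View pics/o6.png

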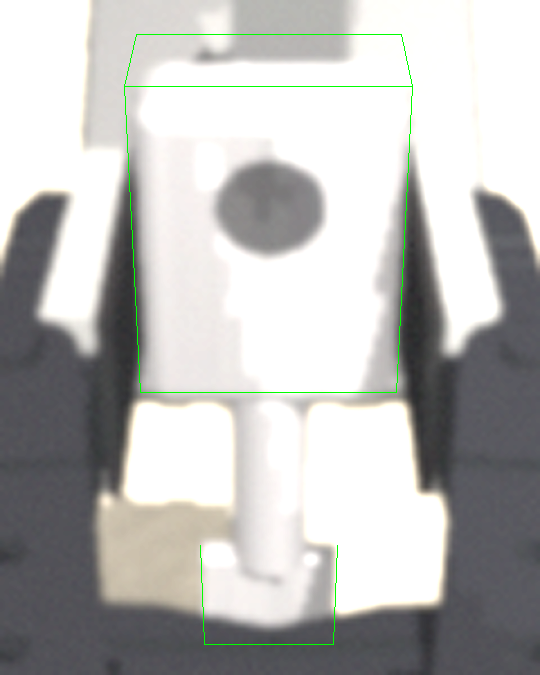

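```bash
sed -i 's/^V=.*/V=np.array([.4909,-.3182,-1.418]);SX=-15./' rest.py; python3 - <<'E'
from rest import *
p,Rm=placeTCP(20);print(p)
rows(p,Rm,4,-1)
E
```

```text
[ 0.49102773 -0.31902941  0.08970782]
t 6.12 q [-0.978  0.942  1.066  0.332  1.868 -1.168] p [ 0.4983 -0.3755  0.1447] F [ 0.7  0.1 -1.6] M [-0.45 -0.11  0.01] gap 0.341
total mm (tool) [ 0.1  0.9 79.2] rot [ 0.006 -0.016  0.015]
[0.0, 0.2, 19.8, 0.002, -0.004, 0.004, -1],
[0.1, 0.3, 19.8, 0.002, -0.004, 0.004, -1],
[0.2, 0.3, 19.8, 0.002, -0.004, 0.004, -1],
[0.3, 0.3, 19.8, 0.002, -0.004, 0.004, -1]
```

>>> servo_tool:
  motion:
    - [0,0.3,20,0.002,-0.004,0.004,-1]
    - [0,0.3,20,0.002,-0.004,0.004,-1]
    - [0,0.3,20,0.002,-0.004,0.004,-1]
    - [0,0,12,0,0,0.002,-1]
    - [0,0,2,0,0,0,-1]
    - [0,0,0,0,0,0,-1]

```text
t: 6.62
tcp_pos: [0.497, -0.3137, 0.1011]
tool_rot: [0.597, 0.707, 0.247, -0.286]
force: [-0.3, -0.6, -0.3]
finger_gap: 0.34
```

```bash
python3 snap.py f wrist; python3 - <<'E'
from rest import *
p,Rm=placeTCP(10);print(p)
rows(p,Rm,1,-1)
from ov import *
e=load("f_wrist.npz")
L,_,_=restpts(V,-15)
X=np.load("X.npy");Tt=e["world_from_camera"]@np.linalg.inv(X);print("tcp at f",Tt[:3,3].round(4))
def K(x,y,z): return (Tt@np.array([-(x-.8)/1000,y/1000,-(z-1.6)/1000,1]))[:3]
B=[[K(-20,-15,14),K(-20,15,14),K(20,15,14),K(20,-15,14),K(-20,-15,14)],[K(-20,-15,14),K(-20,-15,0),K(-20,15,0),K(-20,15,14)],[K(50,-9,9),K(70,-9,9),K(70,9,9),K(50,9,9)]]
overlay(e,1,B+L,(250,200,400,350),4.8,"pics/o7.png");crop(e,250,200,400,350,4.8,"pics/o8.png")
E
```

```text
t 6.67 q [-0.925  0.929  1.232  0.337  1.687 -1.179] p [ 0.4974 -0.3139  0.1015] F [ 0.3  1.2 -0.5] M [-0.44 -0.09 -0.01] gap 0.34
[ 0.48995149 -0.31204073  0.08263675]
t 6.67 q [-0.925  0.929  1.232  0.337  1.687 -1.179] p [ 0.4974 -0.3139  0.1015] F [ 0.3  1.2 -0.5] M [-0.44 -0.09 -0.01] gap 0.34
total mm (tool) [-11.   -7.2  15.6] rot [-0.002  0.011  0.015]
[-11.0, -7.2, 15.6, -0.002, 0.011, 0.015, -1]
tcp at f [ 0.4978 -0.3125  0.1023]
```

View pics/o7.png

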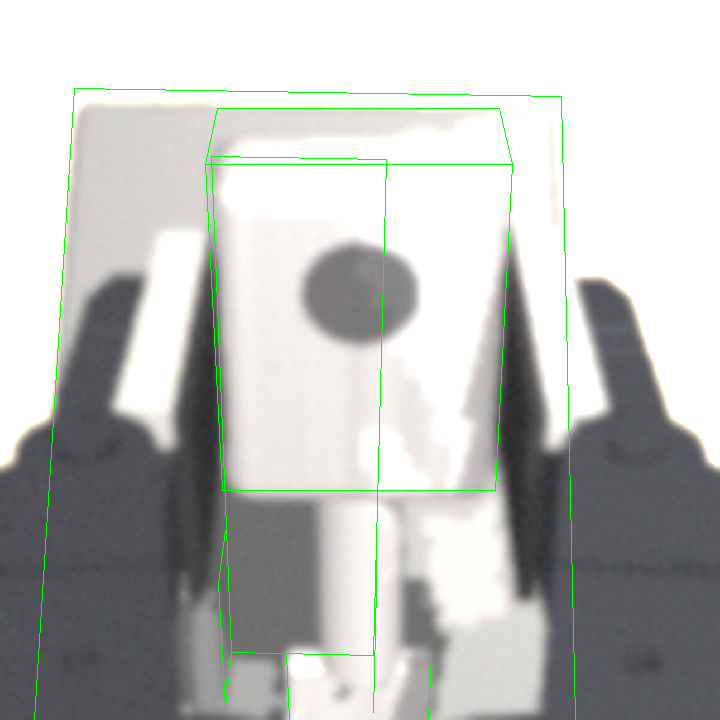

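View pics/o8.png

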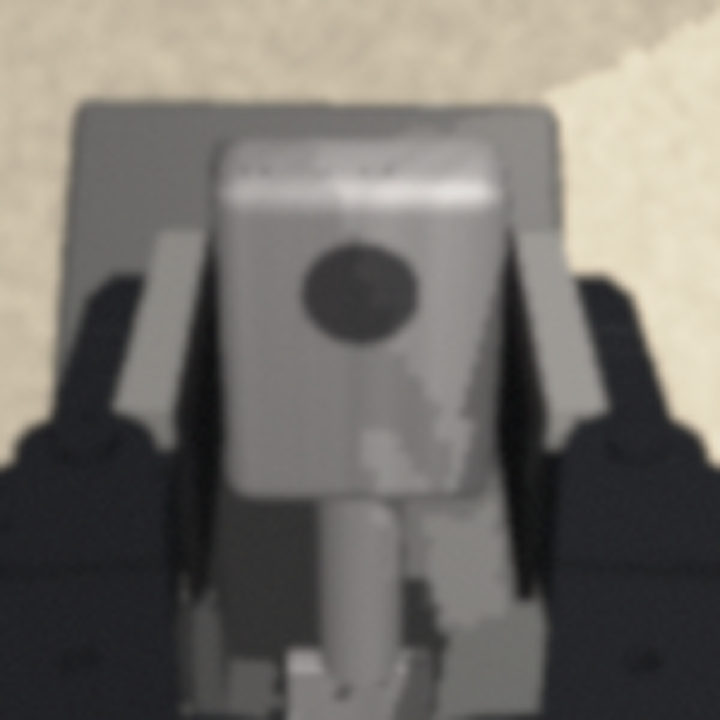

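>>> servo_tool:
  motion:
    - [-6,-4,2,0,0.006,0.008,-1]
    - [-5,-3,2,0,0.005,0.007,-1]
    - [0,0,0,0,0,0,-1]

```text
t: 6.92
tcp_pos: [0.4931, -0.3216, 0.0933]
tool_rot: [0.601, 0.703, 0.247, -0.288]
force: [0.3, -0.1, -1.7]
finger_gap: 0.341
```

```bash
cat > pl.py <<'E'
from rest import *
import sys
p,Rm=placeTCP(float(sys.argv[1]))
rows(p,Rm,1,-1)
E
python3 pl.py 8
```

```text
t 6.92 q [-0.937  0.944  1.224  0.332  1.687 -1.179] p [ 0.4931 -0.3216  0.0933] F [ 0.3 -0.1 -1.7] M [-0.41 -0.05 -0.02] gap 0.341
total mm (tool) [-0.4 -1.6 16.6] rot [-0.001  0.007  0.003]
[-0.4, -1.6, 16.6, -0.001, 0.007, 0.003, -1]
```

>>> servo_tool:
  motion:
    - [-1,-1.5,5,0,0.006,0.003,-1]
    - [-0.5,-0.5,5,0,0,0,-1]
    - [0,0,0,0,0,0,-1]

```text
t: 7.17
tcp_pos: [0.4899, -0.318, 0.0843]
tool_rot: [0.602, 0.701, 0.249, -0.29]
force: [-0.3, 0.3, -1.1]
finger_gap: 0.336
```

```bash
python3 pl.py 0
```

```text
t 7.17 q [-0.939  0.952  1.239  0.334  1.668 -1.183] p [ 0.4899 -0.318   0.0843] F [-0.3  0.3 -1.1] M [-0.45 -0.09  0.02] gap 0.336
total mm (tool) [ 3.   0.9 15.4] rot [ 0.001  0.002 -0.001]
[3.0, 0.9, 15.4, 0.001, 0.002, -0.001, -1]
```

>>> servo_tool:
  motion:
    - [3,0.5,4,0,0,0,-1]
    - [2.5,0.3,4,0,0,0,-1]
    - [0,0,0,0,0,0,-1]

```text
t: 7.42
tcp_pos: [0.4886, -0.3078, 0.0817]
tool_rot: [0.603, 0.7, 0.249, -0.29]
force: [-0.4, 0.0, -1.1]
finger_gap: 0.341
```

```bash
python3 pl.py 0
```

```text
t 7.42 q [-0.933  0.948  1.263  0.338  1.649 -1.184] p [ 0.4886 -0.3078  0.0817] F [-0.4  0.  -1.1] M [-0.49 -0.08  0.02] gap 0.341
total mm (tool) [-2.4  0.7  6.2] rot [ 0.002  0.001 -0.003]
[-2.4, 0.7, 6.2, 0.002, 0.001, -0.003, -1]
```

Good. Now I'll take small steps down to contact.

>>> servo_tool:
  motion:
    - [0,0.5,2.5,0,0,0,-1]
    - [0,0.3,2,0,0,0,-1]
    - [0,0,0,0,0,0,-1]

```text
t: 7.67
tcp_pos: [0.489, -0.3036, 0.0784]
tool_rot: [0.603, 0.7, 0.249, -0.29]
force: [1.2, -0.3, -0.6]
finger_gap: 0.334
```

```bash
python3 snap.py g wrist; python3 pl.py 0; python3 - <<'E'
from h import *
e=load("g_wrist.npz")
crop(e,250,200,400,350,4.8,"pics/g1.png")
E
```

```text
t 7.72 q [-0.929  0.95   1.271  0.341  1.639 -1.184] p [ 0.4891 -0.3037  0.0785] F [ 0.6  0.1 -1.1] M [-0.44 -0.06 -0.03] gap 0.335
t 7.72 q [-0.929  0.95   1.271  0.341  1.639 -1.184] p [ 0.4891 -0.3037  0.0785] F [ 0.6  0.1 -1.1] M [-0.44 -0.06 -0.03] gap 0.335
total mm (tool) [-3.  -0.4  1.1] rot [ 0.001  0.001 -0.002]
[-3.0, -0.4, 1.1, 0.001, 0.001, -0.002, -1]
```

View pics/g1.png

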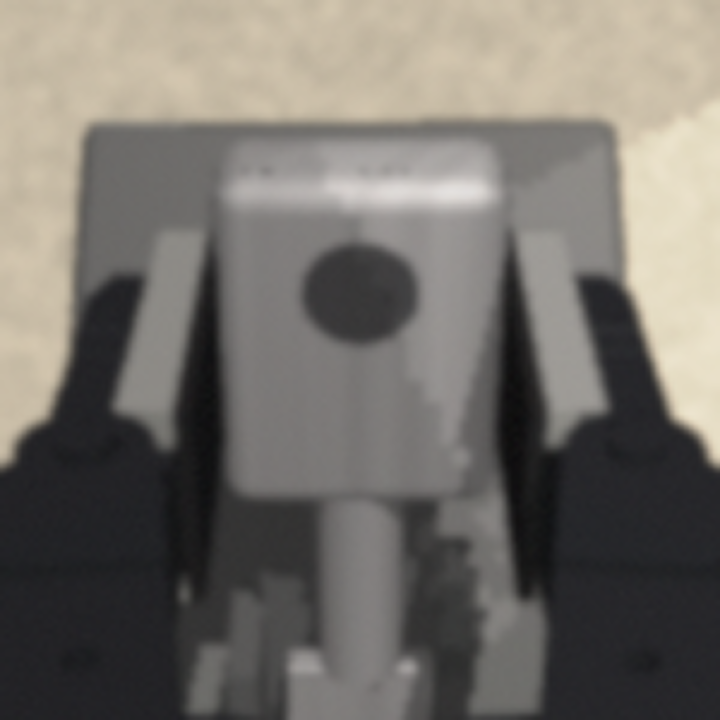

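>>> servo_tool:
  motion:
    - [0,-0.3,1.5,0,0,0,-1]
    - [0,0,1,0,0,0,-1]
    - [0,0,0,0,0,0,-1]

```text
t: 7.97
tcp_pos: [0.4891, -0.3036, 0.0781]
tool_rot: [0.603, 0.701, 0.249, -0.289]
force: [-0.4, -0.3, -1.1]
finger_gap: 0.342
```

```bash
python3 pl.py 0
```

```text
t 7.97 q [-0.929  0.949  1.273  0.341  1.634 -1.186] p [ 0.4891 -0.3036  0.0781] F [-0.4 -0.3 -1.1] M [-0.43 -0.08  0.03] gap 0.342
total mm (tool) [-2.7 -0.4  0.8] rot [ 0.003  0.004 -0.001]
[-2.7, -0.4, 0.8, 0.003, 0.004, -0.001, -1]
```

>>> servo_tool:
  motion:
    - [0,-0.5,2,0,0,0,-1]
    - [0,0,2,0,0,0,-1]
    - [0,0,2,0,0,0,-1]

```text
t: 8.22
tcp_pos: [0.4891, -0.3035, 0.0777]
tool_rot: [0.603, 0.702, 0.249, -0.285]
force: [-1.4, -4.4, 6.7]
finger_gap: 0.331
```

```bash
python3 pl.py 0
```

```text
t 8.22 q [-0.929  0.946  1.278  0.341  1.626 -1.188] p [ 0.4891 -0.3035  0.0777] F [-1.4 -4.4  6.7] M [-0.07  0.18  0.16] gap 0.331
total mm (tool) [-2.6 -0.5  0.5] rot [0.006 0.009 0.001]
[-2.6, -0.5, 0.5, 0.006, 0.009, 0.001, -1]
```

>>> servo_tool:
  motion:
    - [0,0,0,0,0,0,-0.2]
    - [0,0,0,0,0,0,0]
    - [0,0,0,0,0,0,0.2]
    - [0,0,0,0,0,0,0.3]
    - [0,0,-10,0,0,0,0.3]
    - [0,0,-20,0,0,0,0.3]
    - [0,0,-25,0,0,0,0.3]
    - [0,0,-20,0,0,0,0.3]
    - [0,0,0,0,0,0,0.3]

```text
t: 8.97
tcp_pos: [0.4961, -0.3549, 0.1326]
tool_rot: [0.602, 0.701, 0.25, -0.29]
force: [1.5, -1.4, -0.2]
finger_gap: 0.651
```

```bash
python3 snap.py i wrist scene; python3 pl.py 0; python3 - <<'E'
from h import *
from ov import *
from rest import V
e=load("i_wrist.npz")
crop(e,240,160,410,350,3.1,"pics/i1.png")
L,S,_=restpts(V,-15)
d=load("i_scene.npz");crop(d,180,190,280,280,6,"pics/i2.png")
E
```

```text
t 9.07 q [-0.96   0.929  1.138  0.328  1.798 -1.159] p [ 0.495  -0.3517  0.1305] F [-0.4  1.3  0.2] M [-0.3  -0.03  0.  ] gap 0.647
t 9.07 q [-0.96   0.929  1.138  0.328  1.798 -1.159] p [ 0.495  -0.3517  0.1305] F [-0.4  1.3  0.2] M [-0.3  -0.03  0.  ] gap 0.647
total mm (tool) [-5.9  1.1 72. ] rot [-0.    -0.005 -0.002]
[-5.9, 1.1, 72.0, -0.0, -0.005, -0.002, -1]
```

View pics/i1.png

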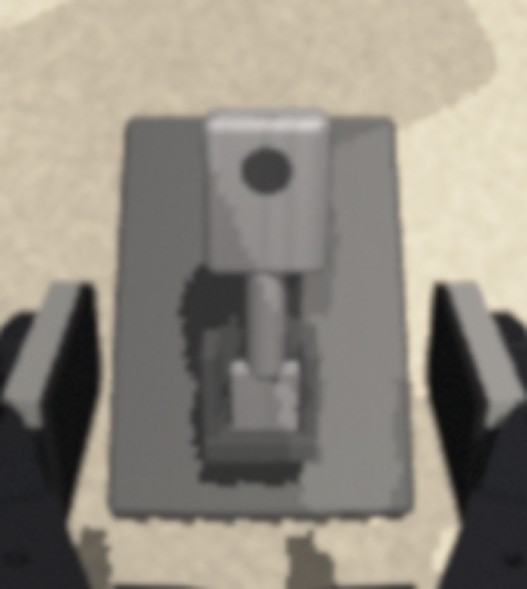

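View pics/i2.png

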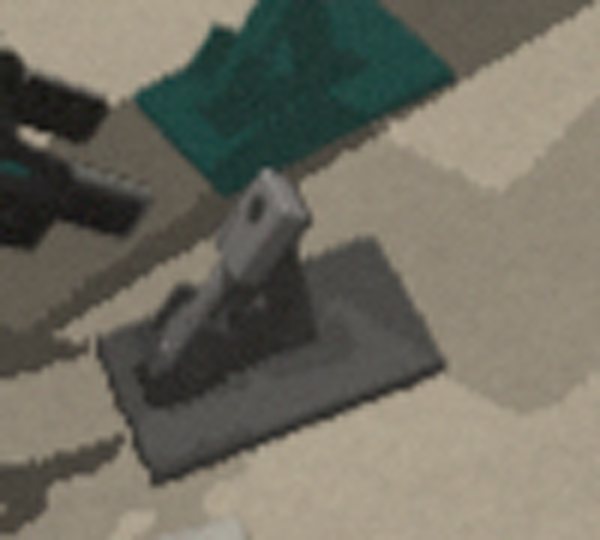

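```bash
cat > kin.py <<'E'
import numpy as np,json,os
from scipy.optimize import least_squares
from scipy.spatial.transform import Rotation as R
lo=np.array([-3.08,-.75,.22,-1.43,0,-2.85]);hi=np.array([3.08,2.2,2.44,4.57,2.65,2.85])
def rz(a): c,s=np.cos(a),np.sin(a);return np.array([[c,-s,0],[s,c,0],[0,0,1]])
def ry(a): c,s=np.cos(a),np.sin(a);return np.array([[c,0,s],[0,1,0],[-s,0,c]])
def fk(q,P,sg=1):
    P=P.reshape(6,3)
    M=rz(q[0]);p=M@P[0]
    M=M@ry(q[1]);p=p+M@P[1]
    M=M@ry(q[2]);p=p+M@P[2]
    M=M@rz(sg*q[3]);p=p+M@P[3]
    M=M@ry(q[4]);p=p+M@P[4]
    M=M@rz(q[5]);p=p+M@P[5]
    return p,M@rz(np.pi/2)
def data():
    l=[json.loads(x) for x in open("log.jsonl")]
    return [(np.array(x["q"]),np.array(x["p"]),R.from_quat(x["r"]).as_matrix()) for x in l]
def fit():
    D=data()
    f=lambda P:np.concatenate([fk(q,P)[0]-p for q,p,r in D]+[1e-4*P])
    P0=np.zeros(18);P0[2]=.3;P0[1]=.1;P0[5]=.4;P0[8]=.4;P0[14]=.2
    r=least_squares(f,P0);P=r.x
    res=np.array([fk(q,P)[0]-p for q,p,_ in D]);ro=[R.from_matrix(fk(q,P)[1].T@m).magnitude() for q,p,m in D]
    return P,np.abs(res).max(),max(ro)
def ik(p,Rm,q0,P):
    def f(q):
        a,m=fk(q,P);return np.r_[(a-p)*10,R.from_matrix(m.T@Rm.as_matrix()).as_rotvec()]
    best=None
    for q in q0:
        q=np.clip(q,lo+.02,hi-.02)
        r=least_squares(f,q,bounds=(lo,hi))
        if best is None or r.cost<best.cost-1e-9: best=r
    return best
E
python3 - <<'E'
from kin import *
P,e,o=fit();print(P.reshape(6,3).round(4).tolist(),e,o,len(data()));np.save("P.npy",P)
E
```

```text
[[-0.0, 0.037, 0.2742], [0.0, 0.037, 0.588], [0.1141, 0.037, 0.1958], [0.0, -0.0, 0.1958], [-0.0, -0.0, 0.1483], [-0.0, 0.0, 0.1483]] 1.1961135942817336e-08 6.2068095051786745e-16 29
```

```bash
cat > tgt.py <<'E'
from rest import *
from kin import *
P=np.load("P.npy")
seat,dn,ryv,n=restframe()
def regrasp(back,kx,sgn,off=0):
    """TCP at key x=kx mm, on key mid z 7mm; back = mm backed off along -key x"""
    Rm=R.from_matrix(np.c_[-sgn*n,sgn*ryv,dn]); 
    return seat+dn*(kx-back)/1000+n*(7+off)/1000,Rm
E
python3 - <<'E'
from tgt import *
q=state()["q"]
rng=np.random.default_rng(0)
seeds=[q]+[rng.uniform(lo,hi) for _ in range(40)]
for sgn in (1,-1):
  for back in (0,90):
    p,Rm=regrasp(back,15,sgn)
    sols=[]
    for s in seeds:
        r=ik(p,Rm,[s],P)
        if r.cost<1e-8 and not any(np.abs(r.x-x).max()<.01 for x in sols): sols.append(r.x)
    print(sgn,back,p.round(3),[x.round(2).tolist() for x in sols])
for yaw in (1.62+.6,1.62,1.62-0.6,1.62+1.3,-1.52-.6,-1.52,-1.52+1.3):
    r=ik(np.array([.5525,.17,.16]),down(yaw),seeds[:10],P);print("lock",yaw,r.cost,r.x.round(2))
E
```

```text
t 9.07 q [-0.96   0.929  1.138  0.328  1.798 -1.159] p [ 0.495  -0.3517  0.1305] F [-0.4  1.3  0.2] M [-0.3  -0.03  0.  ] gap 0.647
1 0 [ 0.491 -0.319  0.069] [[-0.48, 0.8, 1.97, 4.5, 0.63, 1.03]]
1 90 [ 0.481 -0.256  0.133] []
-1 0 [ 0.491 -0.319  0.069] [[-0.48, 0.8, 1.97, 4.5, 0.63, -2.11]]
-1 90 [ 0.481 -0.256  0.133] []
lock 2.22 2.2011200209936647e-25 [ 0.11  0.56  1.62 -0.    0.96 -2.11]
lock 1.62 2.8019236920282322e-24 [ 0.11  0.56  1.62 -0.    0.96 -1.51]
lock 1.02 1.991296053138831e-22 [ 0.11  0.56  1.62 -0.    0.96 -0.91]
lock 2.92 1.5283502682299022e-19 [ 0.11  0.56  1.62 -0.    0.96 -2.81]
lock -2.12 4.2726636683757525e-24 [ 0.11  0.56  1.62 -0.    0.96  2.23]
lock -1.52 5.624569073660655e-20 [0.11 0.56 1.62 0.   0.96 1.63]
lock -0.21999999999999997 1.6247555282634518e-22 [ 0.11  0.56  1.62 -0.    0.96  0.33]
```

```bash
python3 - <<'E'
from tgt import *
rng=np.random.default_rng(0)
seeds=[np.array([-0.48, 0.8, 1.97, 4.5, 0.63, -2.11]),np.array([-0.48, 0.8, 1.97, -1.4, 0.63, 1.])]+[rng.uniform(lo,hi) for _ in range(6)]
for tilt in (0,.1,.2,.35,.5,.785):
  for back,off in [(0,0),(15,0),(30,0),(50,0),(90,0),(0,30),(0,60),(0,100),(40,60)]:
    p,Rm=regrasp(back,12,-1,off)
    # steepen: rotate about ry so tool z goes from dn to -Z
    Rr=R.from_rotvec(ryv*tilt)*Rm
    r=ik(p,Rr,seeds,P)
    print(tilt,back,off,"ok" if r.cost<1e-8 else "%.1e"%r.cost,r.x.round(2).tolist(),Rr.as_matrix()[:,2].round(2))
E
```

```text
0 0 0 ok [-0.47, 0.79, 1.97, 4.51, 0.63, -2.11] [ 0.11 -0.7  -0.71]
0 15 0 ok [-0.45, 0.77, 1.98, 4.55, 0.63, -2.14] [ 0.11 -0.7  -0.71]
0 30 0 1.5e-05 [-0.43, 0.74, 1.99, 4.57, 0.64, -2.15] [ 0.11 -0.7  -0.71]
0 50 0 3.1e-04 [-0.41, 0.71, 2.01, 4.57, 0.64, -2.14] [ 0.11 -0.7  -0.71]
0 90 0 2.3e-03 [-0.36, 0.65, 2.06, 4.57, 0.66, -2.12] [ 0.11 -0.7  -0.71]
0 0 30 ok [-0.51, 0.75, 1.95, 4.56, 0.6, -2.22] [ 0.11 -0.7  -0.71]
0 0 60 1.6e-04 [-0.55, 0.71, 1.93, 4.57, 0.57, -2.28] [ 0.11 -0.7  -0.71]
0 0 100 1.2e-03 [-0.59, 0.67, 1.91, 4.57, 0.54, -2.35] [ 0.11 -0.7  -0.71]
0 40 60 1.4e-03 [-0.5, 0.65, 1.98, 4.57, 0.59, -2.26] [ 0.11 -0.7  -0.71]
0.1 0 0 4.3e-04 [-0.51, 0.76, 1.97, 4.57, 0.52, -2.22] [ 0.1  -0.63 -0.77]
0.1 15 0 8.6e-04 [-0.5, 0.73, 1.98, 4.57, 0.52, -2.21] [ 0.1  -0.63 -0.77]
0.1 30 0 1.5e-03 [-0.48, 0.71, 2.0, 4.57, 0.53, -2.2] [ 0.1  -0.63 -0.77]
0.1 50 0 2.7e-03 [-0.46, 0.68, 2.03, 4.57, 0.54, -2.18] [ 0.1  -0.63 -0.77]
0.1 90 0 6.6e-03 [-0.41, 0.62, 2.07, 4.57, 0.55, -2.16] [ 0.1  -0.63 -0.77]
0.1 0 30 1.4e-03 [-0.55, 0.72, 1.96, 4.57, 0.5, -2.27] [ 0.1  -0.63 -0.77]
[... 2120 characters left out ...]
, -0.28, 0.69, 2.44] [ 0.04 -0.28 -0.96]
0.5 40 60 ok [-0.68, 0.56, 1.74, -0.32, 0.65, 2.54] [ 0.04 -0.28 -0.96]
0.785 0 0 ok [-0.76, 0.7, 1.66, -0.0, 0.79, 2.22] [ 0. -0. -1.]
0.785 15 0 ok [-0.75, 0.67, 1.67, -0.0, 0.8, 2.24] [ 0. -0. -1.]
0.785 30 0 ok [-0.74, 0.65, 1.69, -0.0, 0.81, 2.25] [ 0. -0. -1.]
0.785 50 0 ok [-0.72, 0.62, 1.7, -0.0, 0.82, 2.26] [ 0. -0. -1.]
0.785 90 0 ok [-0.69, 0.56, 1.73, -0.0, 0.86, 2.3] [ 0. -0. -1.]
0.785 0 30 ok [-0.79, 0.68, 1.61, -0.0, 0.85, 2.2] [ 0. -0. -1.]
0.785 0 60 ok [-0.81, 0.66, 1.56, -0.0, 0.92, 2.18] [ 0. -0. -1.]
0.785 0 100 ok [-0.83, 0.64, 1.49, -0.0, 1.01, 2.16] [ 0. -0. -1.]
0.785 40 60 ok [-0.78, 0.6, 1.6, -0.0, 0.95, 2.21] [ 0. -0. -1.]
```

```bash
python3 - <<'E'
from tgt import *
seeds=[np.array([-0.6, 0.7, 1.8, -1., 0.5, .5]),np.array([-0.6, 0.7, 1.8, -.5, 0.5, -.5]),np.array([-0.76, 0.7, 1.66, -0.0, 0.79, -.9])]
for tilt in (0.05,.1,.15,.2,.25,.3,.4):
  for back,off in [(0,0),(30,0),(90,0),(0,60),(40,60)]:
    p,Rm=regrasp(back,12,1,off)
    Rr=R.from_rotvec(ryv*tilt)*Rm
    r=ik(p,Rr,seeds,P)
    M=fk(r.x,P)
    print(tilt,back,off,"ok" if r.cost<1e-8 else "%.1e"%r.cost,r.x.round(2).tolist())
E
```

```text
0.05 0 0 3.5e-03 [-0.49, 0.76, 1.9, -1.43, 0.58, 0.67]
0.05 30 0 1.8e-03 [-0.45, 0.71, 1.93, -1.43, 0.59, 0.69]
0.05 90 0 1.6e-06 [-0.37, 0.62, 1.99, -1.43, 0.63, 0.74]
0.05 0 60 5.9e-04 [-0.56, 0.68, 1.88, -1.43, 0.54, 0.57]
0.05 40 60 3.8e-06 [-0.51, 0.63, 1.92, -1.43, 0.56, 0.59]
0.1 0 0 1.3e-03 [-0.51, 0.74, 1.91, -1.43, 0.53, 0.65]
0.1 30 0 3.6e-04 [-0.47, 0.7, 1.94, -1.43, 0.54, 0.67]
0.1 90 0 ok [-0.39, 0.6, 1.98, -1.34, 0.59, 0.63]
0.1 0 60 ok [-0.58, 0.67, 1.89, -1.42, 0.5, 0.54]
0.1 40 60 ok [-0.53, 0.61, 1.91, -1.31, 0.53, 0.46]
0.15 0 0 1.3e-04 [-0.53, 0.73, 1.92, -1.43, 0.48, 0.63]
0.15 30 0 ok [-0.49, 0.69, 1.95, -1.4, 0.5, 0.63]
0.15 90 0 ok [-0.42, 0.59, 1.97, -1.23, 0.56, 0.5]
0.15 0 60 ok [-0.6, 0.66, 1.87, -1.27, 0.47, 0.38]
0.15 40 60 ok [-0.55, 0.6, 1.89, -1.18, 0.51, 0.31]
0.2 0 0 ok [-0.55, 0.72, 1.91, -1.35, 0.45, 0.54]
0.2 30 0 ok [-0.51, 0.67, 1.93, -1.27, 0.47, 0.48]
0.2 90 0 ok [-0.44, 0.57, 1.95, -1.11, 0.54, 0.37]
0.2 0 60 ok [-0.61, 0.65, 1.85, -1.12, 0.46, 0.21]
0.2 40 60 ok [-0.57, 0.58, 1.87, -1.03, 0.5, 0.16]
0.25 0 0 ok [-0.57, 0.71, 1.9, -1.2, 0.42, 0.37]
0.25 30 0 ok [-0.53, 0.66, 1.92, -1.12, 0.45, 0.32]
0.25 90 0 ok [-0.46, 0.56, 1.94, -0.98, 0.53, 0.22]
0.25 0 60 ok [-0.63, 0.64, 1.83, -0.95, 0.46, 0.04]
0.25 40 60 ok [-0.59, 0.58, 1.85, -0.89, 0.51, 0.01]
0.3 0 0 ok [-0.59, 0.7, 1.88, -1.03, 0.41, 0.18]
0.3 30 0 ok [-0.56, 0.65, 1.9, -0.97, 0.45, 0.15]
0.3 90 0 ok [-0.49, 0.55, 1.92, -0.85, 0.52, 0.08]
0.3 0 60 ok [-0.65, 0.63, 1.81, -0.8, 0.47, -0.12]
0.3 40 60 ok [-0.61, 0.57, 1.83, -0.75, 0.52, -0.14]
0.4 0 0 ok [-0.63, 0.68, 1.84, -0.69, 0.43, -0.18]
0.4 30 0 ok [-0.6, 0.63, 1.86, -0.66, 0.47, -0.18]
0.4 90 0 ok [-0.53, 0.54, 1.89, -0.59, 0.55, -0.2]
0.4 0 60 ok [-0.68, 0.62, 1.76, -0.53, 0.53, -0.41]
0.4 40 60 ok [-0.65, 0.56, 1.79, -0.5, 0.57, -0.4]
```

```bash
cat >> tgt.py <<'E'
TILT=.25
def regr(back,kx=12,off=0,tilt=TILT):
    p,Rm=regrasp(back,kx,1,off);return p,R.from_rotvec(ryv*tilt)*Rm
E
python3 - <<'E'
from tgt import *
seeds=[np.array([.11, 0.5, 1.6, 0, 0.9, 1.6]),np.array([.11, 0.5, 1.6, 0.2, 0.9, .5]),np.array([.11, 0.5, 1.6, -.2, 0.9, 2.2]),np.array([.11, 0.5, 1.6, -.2, 0.9, -1.2])]
for base in (-1.52,1.62):
 for dy in (-.7,-.35,0,.35,.7,1.0,1.3):
  for z in (.14,.25):
    yaw=base+dy
    ky=np.array([np.cos(yaw),np.sin(yaw),0]);kx=np.array([0,0,-1.]);kz=np.cross(kx,ky)
    # on slope tool=[-n, ry, dn] rotated about key y by TILT ; key axes dn,ry,n
    Rm=R.from_rotvec(ky*TILT)*R.from_matrix(np.c_[-kz,ky,kx])
    p=np.array([.5525,.17,z])
    r=ik(p,Rm,seeds,P);print(base,dy,z,"ok" if r.cost<1e-8 else "%.1e"%r.cost,r.x.round(2).tolist(),Rm.as_matrix()[:,2].round(2))
E
```

```text
-1.52 -0.7 0.14 ok [0.2, 0.56, 1.74, -0.29, 0.7, 2.63] [ 0.2  -0.15 -0.97]
-1.52 -0.7 0.25 ok [0.2, 0.4, 1.64, -0.23, 0.95, 2.54] [ 0.2  -0.15 -0.97]
-1.52 -0.35 0.14 ok [0.16, 0.54, 1.79, -0.2, 0.6, 2.18] [ 0.24 -0.07 -0.97]
-1.52 -0.35 0.25 ok [0.16, 0.37, 1.69, -0.15, 0.86, 2.12] [ 0.24 -0.07 -0.97]
-1.52 0 0.14 ok [0.11, 0.53, 1.82, -0.03, 0.55, 1.66] [ 0.25  0.01 -0.97]
-1.52 0 0.25 ok [0.11, 0.36, 1.71, -0.02, 0.82, 1.65] [ 0.25  0.01 -0.97]
-1.52 0.35 0.14 ok [0.06, 0.52, 1.83, 0.15, 0.56, 1.11] [ 0.23  0.1  -0.97]
-1.52 0.35 0.25 ok [0.06, 0.35, 1.72, 0.11, 0.84, 1.17] [ 0.23  0.1  -0.97]
-1.52 0.7 0.14 ok [0.02, 0.53, 1.81, 0.28, 0.64, 0.62] [ 0.18  0.17 -0.97]
-1.52 0.7 0.25 ok [0.02, 0.37, 1.7, 0.21, 0.9, 0.72] [ 0.18  0.17 -0.97]
-1.52 1.0 0.14 ok [-0.01, 0.54, 1.77, 0.33, 0.73, 0.27] [ 0.12  0.21 -0.97]
-1.52 1.0 0.25 ok [-0.01, 0.38, 1.67, 0.26, 0.98, 0.38] [ 0.12  0.21 -0.97]
-1.52 1.3 0.14 ok [-0.02, 0.56, 1.73, 0.33, 0.83, -0.03] [ 0.05  0.24 -0.97]
-1.52 1.3 0.25 ok [-0.02, 0.41, 1.62, 0.28, 1.08, 0.07] [ 0.05  0.24 -0.97]
1.62 -0.7 0.14 ok [0.02, 0.65, 1.52, 0.17, 
[... 309 characters left out ...]
.53] [-0.25 -0.01 -0.97]
1.62 0 0.25 ok [0.1, 0.55, 1.36, 0.01, 1.48, -1.52] [-0.25 -0.01 -0.97]
1.62 0.35 0.14 ok [0.14, 0.68, 1.45, -0.07, 1.26, -1.8] [-0.23 -0.1  -0.97]
1.62 0.35 0.25 ok [0.14, 0.55, 1.35, -0.06, 1.48, -1.82] [-0.23 -0.1  -0.97]
1.62 0.7 0.14 ok [0.18, 0.67, 1.47, -0.14, 1.22, -2.08] [-0.18 -0.17 -0.97]
1.62 0.7 0.25 ok [0.18, 0.55, 1.37, -0.14, 1.44, -2.11] [-0.18 -0.17 -0.97]
1.62 1.0 0.14 ok [0.2, 0.66, 1.5, -0.2, 1.16, -2.32] [-0.12 -0.21 -0.97]
1.62 1.0 0.25 ok [0.2, 0.53, 1.4, -0.19, 1.38, -2.37] [-0.12 -0.21 -0.97]
1.62 1.3 0.14 ok [0.22, 0.64, 1.54, -0.26, 1.08, -2.56] [-0.05 -0.24 -0.97]
1.62 1.3 0.25 ok [0.22, 0.51, 1.44, -0.23, 1.31, -2.62] [-0.05 -0.24 -0.97]
```

```bash
python3 - <<'E'
from ov import *
from rest import V,restframe
e=load("i_wrist.npz")
L,S,_=restpts(V,-15)
seat,dn,ry,n=restframe()
def K(x,y,z,dx=1.5): return seat+dn*(x+dx)/1000+ry*y/1000+n*z/1000
B=[[K(-20,-15,14),K(-20,15,14),K(20,15,14),K(20,-15,14),K(-20,-15,14)],[K(50,-9,9),K(70,-9,9),K(70,9,9),K(50,9,9),K(50,-9,9)]]
overlay(e,1,B+L,(270,180,370,330),5,"pics/i3.png")
E
python3 - <<'E'
import sys; sys.path.insert(0,'.')
from tgt import *
s=state(0)
# waypoint: vertical-ish, high
p2,R2=regr(80)
p1=np.array([.49,-.30,.24]);R1=R.from_rotvec(ryv*-.3)*R.from_matrix(np.c_[np.cross(ryv,[0,0,-1]),ryv,[0,0,-1.]])
print("z1",R1.as_matrix()[:,2],"p2",p2)
rows(p1,R1,5,.3,s)
s2=dict(s);s2["tcp_pos"]=p1;s2["tool_rot"]=R1.as_quat();print();rows(p2,R2,8,.3,s2)
q=s["q"];
for p,Rr in ((p1,R1),(p2,R2),regr(0)):
    r=ik(p,Rr,[q],P);q=r.x;print(r.cost,q.round(2))
E
```

```text
z1 [ 0.04497891 -0.2920772  -0.95533649] p2 [ 0.48205194 -0.26074378  0.12803301]
total mm (tool) [114.3   2.8 -40.3] rot [-1.00e-03 -1.09e+00 -1.00e-03]
[22.9, 0.6, -8.1, -0.0, -0.218, -0.0, 0.3],
[20.6, 0.6, -12.8, -0.0, -0.218, -0.0, 0.3],
[17.3, 0.6, -17.0, -0.0, -0.218, -0.0, 0.3],
[13.2, 0.6, -20.3, -0.0, -0.218, -0.0, 0.3],
[8.5, 0.6, -22.7, -0.0, -0.218, -0.0, 0.3]

total mm (tool) [71.3 -1.9 95.1] rot [-0.    -0.235 -0.   ]
[8.9, -0.2, 11.9, 0.0, -0.029, 0.0, 0.3],
[9.3, -0.2, 11.6, 0.0, -0.029, 0.0, 0.3],
[9.6, -0.2, 11.3, -0.0, -0.029, -0.0, 0.3],
[9.9, -0.2, 11.1, -0.0, -0.029, -0.0, 0.3],
[10.2, -0.2, 10.8, -0.0, -0.029, -0.0, 0.3],
[10.6, -0.2, 10.5, 0.0, -0.029, 0.0, 0.3],
[10.9, -0.2, 10.1, -0.0, -0.029, -0.0, 0.3],
[11.2, -0.2, 9.8, 0.0, -0.029, 0.0, 0.3]
2.1425337844534173e-22 [-0.64  0.4   1.69 -0.28  0.86 -0.62]
5.631117511060254e-21 [-0.47  0.58  1.94 -1.    0.51  0.24]
3.6391665916910605e-28 [-0.57  0.71  1.9  -1.2   0.42  0.37]
```

View pics/i3.png

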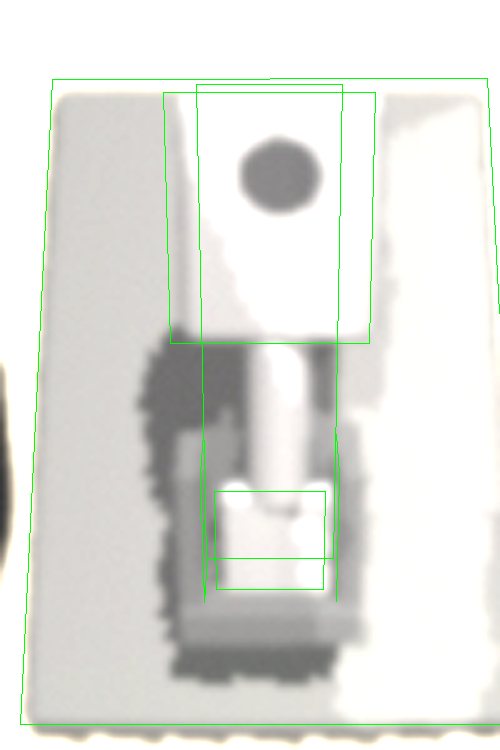

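```bash
sed -i 's/SX=-15\.$/SX=-13.5/' rest.py; sed -i 's/def regr(back,kx=12,off=0,tilt=TILT):/def regr(back,kx=13.5,off=0,tilt=TILT,lat=1.2):/; s/p,Rm=regrasp(back,kx,1,off);return p,/p,Rm=regrasp(back,kx,1,off);return p+ryv*lat\/1000,/' tgt.py; tail -4 tgt.py; grep SX= rest.py
```

```text
return seat+dn*(kx-back)/1000+n*(7+off)/1000,Rm
TILT=.25
def regr(back,kx=13.5,off=0,tilt=TILT,lat=1.2):
    p,Rm=regrasp(back,kx,1,off);return p+ryv*lat/1000,R.from_rotvec(ryv*tilt)*Rm
V=np.array([.4909,-.3182,-1.418]);SX=-13.5
def restframe(V=V,SX=SX):
def placeTCP(h,kx=.8,kz=1.6,V=V,SX=SX):
```

>>> servo_tool:
  motion:
    - [14,0.4,-10,0,-0.12,0,0.3]
    - [14,0.4,-12,0,-0.12,0,0.3]
    - [14,0.4,-14,0,-0.12,0,0.3]
    - [12,0.4,-14,0,-0.12,0,0.3]
    - [12,0.4,-14,0,-0.12,0,0.3]
    - [10,0.4,-14,0,-0.12,0,0.3]
    - [8,0.4,-14,0,-0.12,0,0.3]
    - [8,0,-12,0,-0.12,0,0.3]
    - [8,0,-6,0,-0.12,0,0.3]
    - [0,0,0,0,0,0,0.3]

```text
t: 9.9
tcp_pos: [0.4795, -0.2818, 0.2449]
tool_rot: [0.642, 0.753, -0.104, 0.105]
force: [-2.2, 0.1, -0.8]
finger_gap: 0.649
```

```bash
cat > rg.py <<'E'
from tgt import *
import sys
p,Rr=regr(float(sys.argv[1]));print(p.round(4))
rows(p,Rr,int(sys.argv[2]),.3)
E
python3 rg.py 70 7
```

```text
[ 0.4847 -0.2701  0.1199]
t 9.9 q [-0.611  0.374  1.714 -0.294  0.883 -0.602] p [ 0.4795 -0.2818  0.2449] F [-2.2  0.1 -0.8] M [ 0.2   0.04 -0.01] gap 0.649
total mm (tool) [ 46.6   9.8 116.3] rot [-0.019 -0.24   0.011]
[6.7, 1.4, 16.6, -0.003, -0.034, 0.002, 0.3],
[7.2, 1.3, 16.4, -0.003, -0.034, 0.002, 0.3],
[7.8, 1.3, 16.1, -0.003, -0.034, 0.002, 0.3],
[8.3, 1.2, 15.8, -0.003, -0.034, 0.002, 0.3],
[8.9, 1.2, 15.6, -0.003, -0.034, 0.002, 0.3],
[9.4, 1.1, 15.2, -0.003, -0.034, 0.002, 0.3],
[9.9, 1.1, 14.9, -0.003, -0.034, 0.002, 0.3]
```

>>> servo_tool:
  motion:
    - [10,1.4,14,-0.003,-0.034,0.002,0.3]
    - [10,1.4,16,-0.003,-0.034,0.002,0.3]
    - [8,1.3,16,-0.003,-0.034,0.002,0.3]
    - [8,1.2,16,-0.003,-0.034,0.002,0.3]
    - [7,1.2,16,-0.003,-0.034,0.001,0.3]
    - [5,1.2,15,-0.002,-0.034,0.001,0.3]
    - [3,1,10,-0.002,-0.03,0.001,0.3]
    - [0,0,0,0,0,0,0.3]

```text
t: 10.57
tcp_pos: [0.4785, -0.261, 0.1213]
tool_rot: [0.623, 0.738, -0.171, 0.194]
force: [-0.5, 0.9, -0.7]
finger_gap: 0.647
```

```bash
python3 snap.py j wrist;python3 rg.py 50 3; python3 - <<'E'
from ov import *
from rest import V,SX,restframe
e=load("j_wrist.npz")
L,S,_=restpts(V,SX)
seat,dn,ry,n=restframe()
def K(x,y,z,dx=1.5): return seat+dn*(x+dx)/1000+ry*(y+1.2)/1000+n*z/1000
B=[[K(-20,-15,14),K(-20,15,14),K(-20,15,0),K(-20,-15,0),K(-20,-15,14)],[K(-20,-15,14),K(20,-15,14),K(20,15,14),K(-20,15,14)]]
overlay(e,1,B+L,(240,200,400,380),4,"pics/j1.png")
E
```

```text
t 10.62 q [-0.483  0.585  1.941 -0.999  0.501  0.217] p [ 0.4786 -0.2613  0.1221] F [-0.1 -0.5 -0.4] M [ 0.19  0.03 -0.01] gap 0.649
[ 0.4869 -0.2841  0.1058]
t 10.62 q [-0.483  0.585  1.941 -0.999  0.501  0.217] p [ 0.4786 -0.2613  0.1221] F [-0.1 -0.5 -0.4] M [ 0.19  0.03 -0.01] gap 0.649
total mm (tool) [-12.5   4.5  26. ] rot [-0.003 -0.011  0.016]
[-4.2, 1.5, 8.7, -0.001, -0.004, 0.005, 0.3],
[-4.1, 1.5, 8.7, -0.001, -0.004, 0.005, 0.3],
[-4.1, 1.5, 8.7, -0.001, -0.004, 0.005, 0.3]
```

View pics/j1.png

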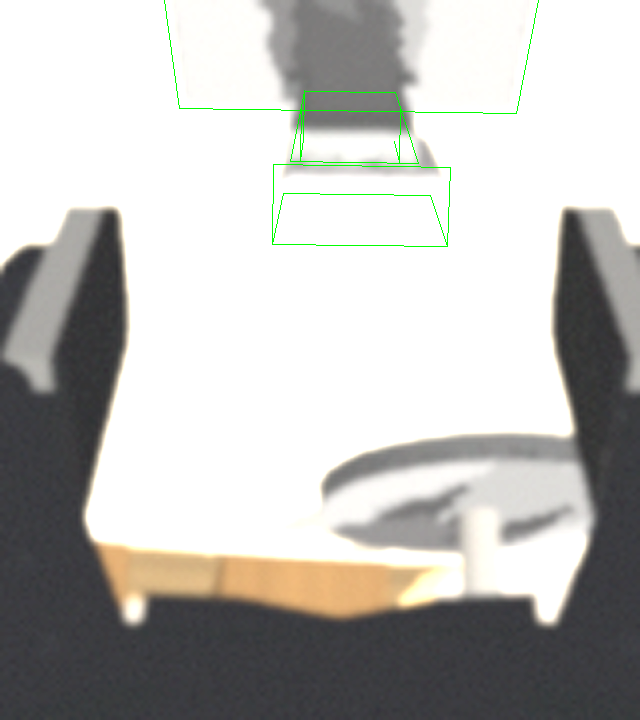

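View pics/j_wrist.png

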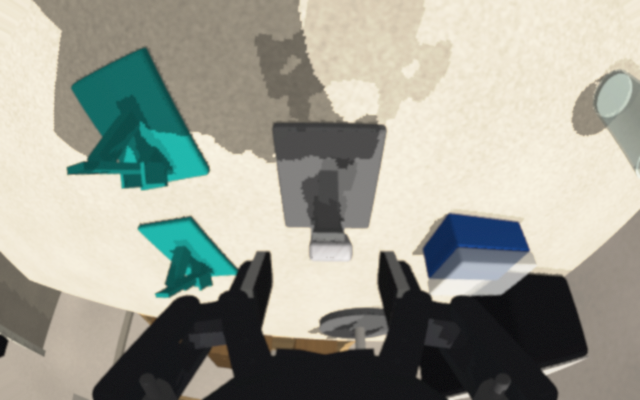

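```bash
python3 - <<'E'
from ov import *
from rest import V,SX,restframe
e=load("j_wrist.npz")
seat,dn,ry,n=restframe()
def K(x,y,z,dx=1.5): return seat+dn*(x+dx)/1000+ry*(y+1.2)/1000+n*z/1000
print(((proj(e,[K(-20,-15,14),K(-20,15,14),K(-20,15,0),K(-20,-15,0)],True)-[290,180]+.5)*7-.5).round(0).tolist())
crop(e,290,180,370,270,7,"pics/j2.png")
E
```

```text
[[127.0, 568.0], [433.0, 572.0], [438.0, 432.0], [128.0, 428.0]]
```

View pics/j2.png

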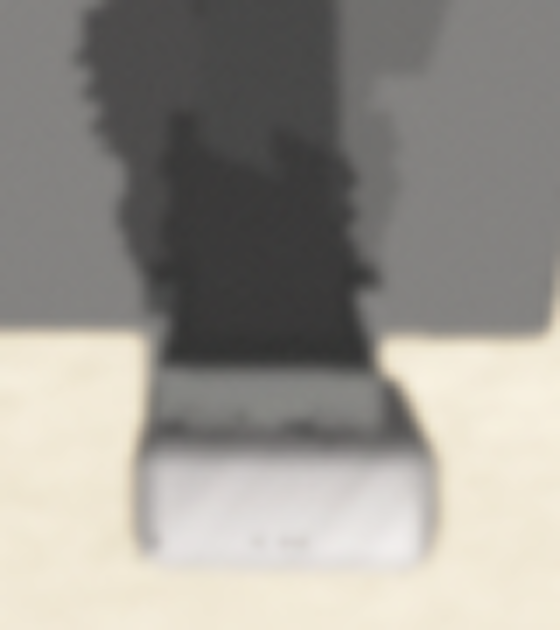

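>>> servo_tool:
  motion:
    - [-4,1.7,9,0,-0.004,0.005,0.3]
    - [-4,1.7,9,0,-0.004,0.005,0.3]
    - [-3,1.3,7,0,-0.003,0.005,0.3]
    - [0,0,0,0,0,0,0.3]

```text
t: 10.95
tcp_pos: [0.488, -0.2853, 0.1059]
tool_rot: [0.629, 0.731, -0.173, 0.2]
force: [-0.2, -1.0, -0.1]
finger_gap: 0.649
```

```bash
python3 rg.py 25 3
```

```text
[ 0.4895 -0.3015  0.0881]
t 10.95 q [-0.514  0.63   1.915 -1.064  0.478  0.274] p [ 0.488  -0.2853  0.1059] F [-0.2 -1.  -0.1] M [0.22 0.03 0.  ] gap 0.649
total mm (tool) [-4.9 -0.9 23.7] rot [-0.002  0.    -0.002]
[-1.6, -0.3, 7.9, -0.001, 0.0, -0.001, 0.3],
[-1.6, -0.3, 7.9, -0.001, 0.0, -0.001, 0.3],
[-1.6, -0.3, 7.9, -0.001, 0.0, -0.001, 0.3]
```

>>> servo_tool:
  motion:
    - [-1.6,-0.3,9,0,0,0,0.3]
    - [-1.6,-0.3,9,0,0,0,0.3]
    - [-1.6,-0.3,6,0,0,0,0.3]
    - [0,0,0,0,0,0,0.3]

```text
t: 11.28
tcp_pos: [0.4911, -0.3059, 0.0886]
tool_rot: [0.63, 0.729, -0.173, 0.203]
force: [-0.3, -0.6, 0.4]
finger_gap: 0.65
```

```bash
python3 rg.py 0 3
```

```text
[ 0.4922 -0.319   0.0704]
t 11.28 q [-0.547  0.671  1.902 -1.133  0.449  0.322] p [ 0.4911 -0.3059  0.0886] F [-0.3 -0.6  0.4] M [ 0.2   0.03 -0.08] gap 0.65
total mm (tool) [-1.9 -0.8 22.4] rot [-0.     0.004 -0.007]
[-0.6, -0.3, 7.5, -0.0, 0.001, -0.002, 0.3],
[-0.7, -0.3, 7.5, -0.0, 0.001, -0.002, 0.3],
[-0.7, -0.3, 7.5, -0.0, 0.001, -0.002, 0.3]
```

>>> servo_tool:
  motion:
    - [-0.7,-0.3,8,0,0.001,-0.003,0.3]
    - [-0.7,-0.3,8,0,0.001,-0.003,0.3]
    - [-0.7,-0.3,6,0,0.001,-0.001,0.2]
    - [0,0,0,0,0,0,0.1]

```text
t: 11.62
tcp_pos: [0.4925, -0.3207, 0.0697]
tool_rot: [0.628, 0.732, -0.172, 0.201]
force: [-0.5, -0.1, 0.7]
finger_gap: 0.553
```

```bash
python3 snap.py k wrist scene side; python3 rg.py 0 1; python3 - <<'E'
from ov import *
e=load("k_wrist.npz"); crop(e,240,200,400,340,4,"pics/k1.png")
d=load("k_scene.npz");crop(d,180,190,280,280,6,"pics/k2.png")
E
```

```text
t 11.77 q [-0.572  0.71   1.892 -1.196  0.423  0.363] p [ 0.4926 -0.32    0.0705] F [0.  1.2 1.2] M [ 0.25  0.04 -0.  ] gap 0.55
[ 0.4922 -0.319   0.0704]
t 11.77 q [-0.572  0.71   1.892 -1.196  0.423  0.363] p [ 0.4926 -0.32    0.0705] F [0.  1.2 1.2] M [ 0.25  0.04 -0.  ] gap 0.55
total mm (tool) [ 1.  -0.2 -0.4] rot [ 0.001  0.001 -0.   ]
[1.0, -0.2, -0.4, 0.001, 0.001, -0.0, 0.3]
```

View pics/k1.png

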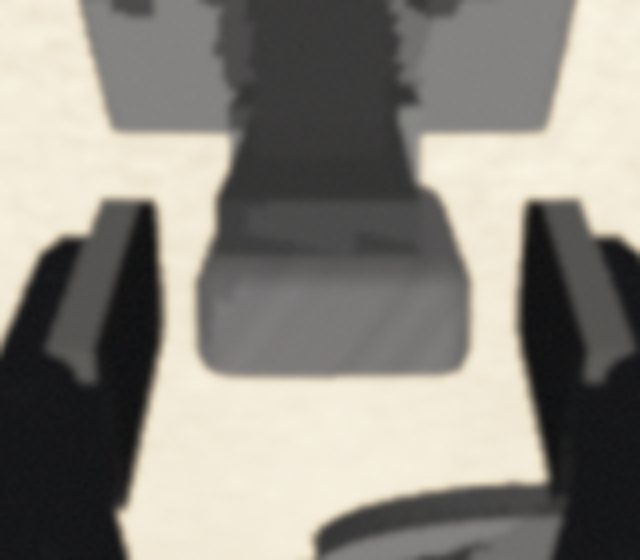

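View pics/k2.png

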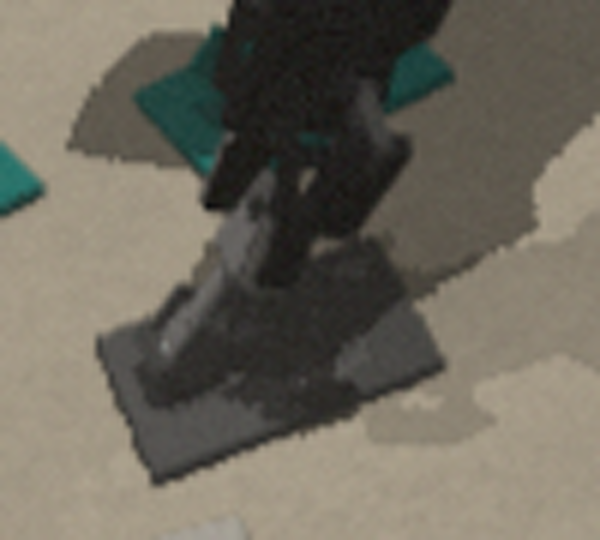

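>>> servo_tool:
  motion:
    - [1,-0.8,0,0,0,0,-0.1]
    - [0,0,0,0,0,0,-0.3]
    - [0,0,0,0,0,0,-0.5]
    - [0,0,0,0,0,0,-0.8]
    - [0,0,0,0,0,0,-1]
    - [0,0,0,0,0,0,-1]
  grip_force: 80

```text
t: 12.27
tcp_pos: [0.4917, -0.3183, 0.0709]
tool_rot: [0.627, 0.732, -0.172, 0.202]
force: [-0.9, -1.1, -0.3]
finger_gap: 0.338
```

```bash
python3 snap.py l wrist; python3 rg.py 0 1; python3 - <<'E'
from ov import *
e=load("l_wrist.npz"); crop(e,240,200,400,340,4,"pics/l1.png")
E
```

```text
t 12.32 q [-0.57   0.708  1.896 -1.204  0.422  0.372] p [ 0.4918 -0.3183  0.0709] F [-0.1  0.   0.3] M [0.24 0.01 0.  ] gap 0.336
[ 0.4922 -0.319   0.0704]
t 12.32 q [-0.57   0.708  1.896 -1.204  0.422  0.372] p [ 0.4918 -0.3183  0.0709] F [-0.1  0.   0.3] M [0.24 0.01 0.  ] gap 0.336
total mm (tool) [-0.4  0.4  0.8] rot [0.002 0.002 0.001]
[-0.4, 0.4, 0.8, 0.002, 0.002, 0.001, 0.3]
```

View pics/l1.png

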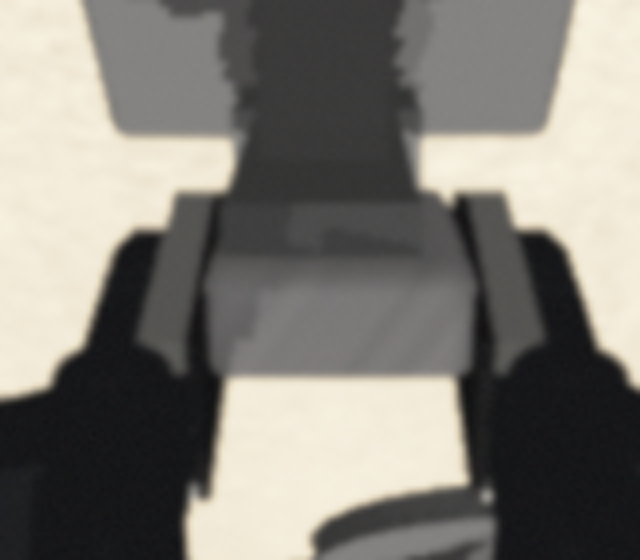

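```bash
cat > lock.py <<'E'
from tgt import *
# key in tool: at grip, key axes (dn,ry,n) vs tool
G=json.load(open("grip.json")) if os.path.exists("grip.json") else None
def toolfor(keyR,tip):
    """tool pose (TCP p, R) for key orientation keyR (axes x,y,z) with tip position"""
    Rt=R.from_matrix(keyR)*R.from_quat(G["q"])      # tool = key * rel
    k=np.array(G["tcp_in_key"])                      # TCP in key frame, m, relative to key tip
    return tip+keyR@k,Rt
def keyR(yaw):
    ky=np.array([np.cos(yaw),np.sin(yaw),0]);kx=np.array([0,0,-1.]);return np.c_[kx,ky,np.cross(kx,ky)]
def tip_now(s):
    Rt=R.from_quat(s["tool_rot"]);K=(Rt*R.from_quat(G["q"]).inv()).as_matrix()
    return s["tcp_pos"]-K@np.array(G["tcp_in_key"]),K
CH=-1.52; LK=np.array([.5522,.1705,.102])
E
python3 - <<'E'
from tgt import *
s=state(0)
Kr=np.c_[dn,ryv,n]; Rk=R.from_matrix(Kr)
rel=Rk.inv()*R.from_quat(s["tool_rot"])
# key origin now: seat + 1.5 dn
o=seat+dn*1.5e-3
t=Kr.T@(s["tcp_pos"]-o)*1000; print("TCP in key",t)
t[1]=0.
tt=(t-np.array([70,0,7.]))/1000
json.dump(dict(q=list(rel.as_quat()),tcp_in_key=list(tt)),open("grip.json","w"))
print(rel.as_rotvec())
from lock import *
p,Rt=toolfor(keyR(CH),LK+[0,0,.05]);print(p)
s1=dict(s);p1=s["tcp_pos"]+[0,.0,.1];print("up tool",(R.from_quat(s["tool_rot"]).inv().apply([0,0,25.])).round(1))
s1["tcp_pos"]=p1
rows(p,Rt,18,-1,s1)
q=s["q"]
for f in np.linspace(0,1,6):
    r=ik(p1+(p-p1)*f,R.from_quat(s["tool_rot"])*R.from_rotvec((R.from_quat(s["tool_rot"]).inv()*Rt).as_rotvec()*f),[q],P);q=r.x;print(r.cost,q.round(2))
E
```

```text
TCP in key [11.1220304   0.839348    6.85463402]
[-2.16441769e-03  1.81876265e+00  1.23282016e-03]
[0.55234518 0.17050738 0.21087797]
up tool [-12.8   0.  -21.5]
total mm (tool) [ 386.6  135.1 -276.7] rot [0.246 0.587 1.691]
[21.5, 7.5, -15.4, 0.014, 0.033, 0.094, -1],
[22.6, 5.2, -14.7, 0.014, 0.033, 0.094, -1],
[23.4, 2.9, -14.0, 0.014, 0.033, 0.094, -1],
[24.0, 0.5, -13.3, 0.014, 0.033, 0.094, -1],
[24.4, -2.0, -12.5, 0.014, 0.033, 0.094, -1],
[24.5, -4.5, -11.7, 0.014, 0.033, 0.094, -1],
[24.3, -6.9, -10.8, 0.014, 0.033, 0.094, -1],
[23.9, -9.3, -9.9, 0.014, 0.033, 0.094, -1],
[23.2, -11.6, -9.0, 0.014, 0.033, 0.094, -1],
[22.3, -13.9, -8.1, 0.014, 0.033, 0.094, -1],
[21.1, -16.0, -7.1, 0.014, 0.033, 0.094, -1],
[19.7, -18.0, -6.2, 0.014, 0.033, 0.094, -1],
[18.1, -19.9, -5.4, 0.014, 0.033, 0.094, -1],
[16.3, -21.6, -4.5, 0.014, 0.033, 0.094, -1],
[14.4, -23.1, -3.7, 0.014, 0.033, 0.094, -1],
[12.3, -24.4, -3.0, 0.014, 0.033, 0.094, -1],
[10.0, -25.5, -2.3, 0.014, 0.033, 0.094, -1],
[7.6, -26.3, -1.6, 0.014, 0.033, 0.094, -1]
1.27401075807724e-26 [-0.57  0.52  1.85 -0.82  0.55 -0.07]
4.614015201690507e-24 [-0.42  0.48  1.81 -0.56  0.72  0.17]
5.537258953257965e-29 [-0.3   0.45  1.78 -0.36  0.82  0.47]
6.345809721200022e-31 [-0.17  0.43  1.77 -0.2   0.86  0.81]
2.85042647776206e-28 [-0.04  0.41  1.76 -0.08  0.82  1.2 ]
6.627631600136815e-20 [ 0.12  0.41  1.75 -0.03  0.73  1.65]
```

>>> servo_tool:
  motion:
    - [-5,0,-8.5,0,0,0,-1]
    - [-12.5,0,-21.5,0,0,0,-1]
    - [-12.5,0,-21.5,0,0,0,-1]
    - [-12.5,0,-21.5,0,0,0,-1]
    - [-12.5,0,-21.5,0,0,0,-1]
    - [-5,0,-8,0,0,0,-1]
    - [0,0,0,0,0,0,-1]

```text
t: 12.9
tcp_pos: [0.49, -0.3153, 0.191]
tool_rot: [0.627, 0.734, -0.171, 0.197]
force: [0.1, 0.5, -0.4]
finger_gap: 0.335
```

```bash
python3 snap.py m wrist scene; python3 - <<'E'
from lock import *
s=state(0);print(tip_now(s))
p,Rt=toolfor(keyR(CH),LK+[0,0,.05]);rows(p,Rt,18,-1,s)
d=load("m_scene.npz");crop(d,180,150,280,280,5,"pics/m1.png")
E
```

```text
t 13.0 q [-0.569  0.484  1.832 -0.744  0.595 -0.147] p [ 0.4891 -0.3149  0.1888] F [ 0.  -0.  -1.3] M [ 0.29  0.03 -0.  ] gap 0.335
(array([ 0.49510152, -0.35568854,  0.14683932]), array([[ 0.10185955,  0.98821018,  0.11430342],
       [-0.69183196,  0.15293402, -0.70567679],
       [-0.71483787, -0.00719884,  0.69925317]]))
total mm (tool) [ 394.7  137.4 -255.8] rot [0.231 0.584 1.693]
[21.9, 7.6, -14.2, 0.013, 0.032, 0.094, -1],
[23.0, 5.3, -13.6, 0.013, 0.032, 0.094, -1],
[23.8, 3.0, -12.9, 0.013, 0.032, 0.094, -1],
[24.4, 0.5, -12.1, 0.013, 0.032, 0.094, -1],
[24.7, -1.9, -11.3, 0.013, 0.032, 0.094, -1],
[24.7, -4.4, -10.4, 0.013, 0.032, 0.094, -1],
[24.5, -6.8, -9.6, 0.013, 0.032, 0.094, -1],
[24.1, -9.2, -8.7, 0.013, 0.032, 0.094, -1],
[23.4, -11.6, -7.8, 0.013, 0.032, 0.094, -1],
[22.4, -13.8, -6.9, 0.013, 0.032, 0.094, -1],
[21.2, -16.0, -6.0, 0.013, 0.032, 0.094, -1],
[19.8, -18.0, -5.1, 0.013, 0.032, 0.094, -1],
[18.2, -19.8, -4.2, 0.013, 0.032, 0.094, -1],
[16.4, -21.5, -3.4, 0.013, 0.032, 0.094, -1],
[14.4, -23.0, -2.6, 0.013, 0.032, 0.094, -1],
[12.2, -24.3, -1.9, 0.013, 0.032, 0.094, -1],
[9.9, -25.3, -1.2, 0.013, 0.032, 0.094, -1],
[7.5, -26.2, -0.6, 0.013, 0.032, 0.094, -1]
```

View pics/m_wrist.png

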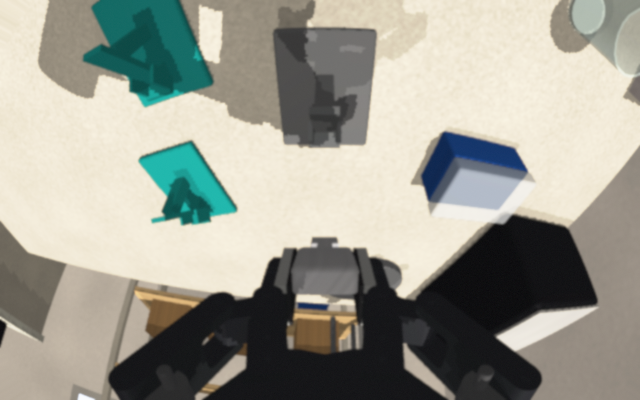

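View pics/m1.png

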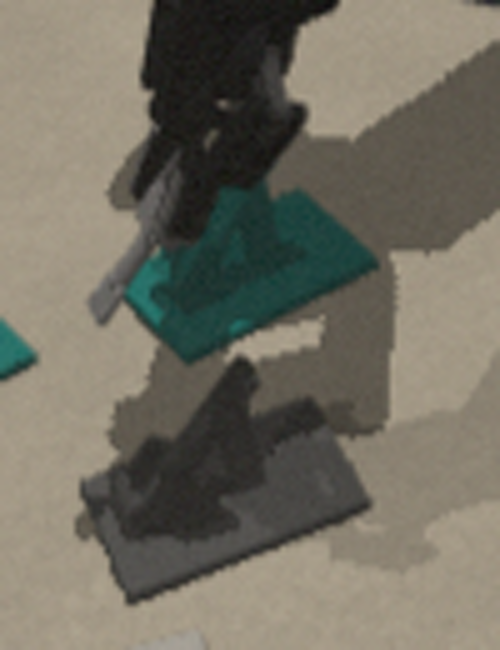

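```bash
python3 - <<'E'
from lock import *
d=load("m_scene.npz");s=state(0);t,K=tip_now(s)
pts=[t,t+K@[-.07,0,0],t+K@[-.09,0,0],t+K@[0,.009,0],t+K@[0,-.009,0]]
print(((proj(d,pts)-[180,150]+.5)*5-.5).round(0))
E
```

```text
[[ 94. 318.]
 [175. 202.]
 [199. 168.]
 [ 99. 330.]
 [ 89. 307.]]
```

>>> servo_tool:
  motion:
    - [22,7.5,-14,0.013,0.032,0.094,-1]
    - [23,5.5,-13.5,0.013,0.032,0.094,-1]
    - [24,3,-13,0.013,0.032,0.094,-1]
    - [24.5,0.5,-12,0.013,0.032,0.094,-1]
    - [24.5,-2,-11.5,0.013,0.032,0.094,-1]
    - [24.5,-4.5,-10.5,0.013,0.032,0.094,-1]
    - [24.5,-7,-9.5,0.013,0.032,0.094,-1]
    - [24,-9,-8.5,0.013,0.032,0.094,-1]
    - [23.5,-11.5,-8,0.013,0.032,0.094,-1]
    - [22.5,-14,-7,0.013,0.032,0.094,-1]

```text
t: 13.83
tcp_pos: [0.5207, -0.0356, 0.186]
tool_rot: [0.93, 0.357, -0.019, 0.081]
force: [-0.9, -0.5, -0.8]
finger_gap: 0.336
```

```bash
python3 - <<'E'
from lock import *
s=state(1);print(tip_now(s))
p,Rt=toolfor(keyR(CH),LK+[0,0,.05]);rows(p,Rt,9,-1,s)
E
```

```text
t 13.83 q [-0.192  0.45   1.759 -0.204  0.889  0.772] p [ 0.5207 -0.0356  0.186 ] F [-0.9 -0.5 -0.8] M [ 0.1   0.01 -0.02] gap 0.336
(array([ 0.51103038, -0.05457007,  0.13110425]), array([[-0.16294733,  0.66694783, -0.7270686 ],
       [-0.32037361, -0.73275294, -0.60036145],
       [-0.93317143,  0.1351063 ,  0.33307262]]))
total mm (tool) [ 157.5 -126.3  -57.8] rot [0.077 0.281 0.697]
[17.5, -14.0, -6.4, 0.009, 0.031, 0.077, -1],
[16.5, -15.4, -5.8, 0.009, 0.031, 0.077, -1],
[15.5, -16.7, -5.1, 0.009, 0.031, 0.077, -1],
[14.3, -17.9, -4.5, 0.009, 0.031, 0.077, -1],
[13.0, -19.0, -3.9, 0.009, 0.031, 0.077, -1],
[11.6, -20.0, -3.4, 0.009, 0.031, 0.077, -1],
[10.1, -20.8, -2.9, 0.009, 0.031, 0.077, -1],
[8.5, -21.6, -2.4, 0.009, 0.031, 0.077, -1],
[6.9, -22.2, -2.0, 0.009, 0.031, 0.077, -1]
```

>>> servo_tool:
  motion:
    - [17.5,-14,-9,0.009,0.031,0.077,-1]
    - [16.5,-15.5,-9,0.009,0.031,0.077,-1]
    - [15.5,-16.5,-7,0.009,0.031,0.077,-1]
    - [14.5,-18,-5,0.009,0.031,0.077,-1]
    - [13,-19,-4,0.009,0.031,0.077,-1]
    - [11.5,-20,-3,0.009,0.031,0.077,-1]
    - [10,-21,-2,0.009,0.031,0.077,-1]
    - [8.5,-20,-1,0.009,0.031,0.077,-1]
    - [4,-12,0,0.006,0.025,0.06,-1]
    - [0,0,0,0,0,0,-1]

```text
t: 14.67
tcp_pos: [0.5444, 0.1706, 0.1969]
tool_rot: [0.994, 0.017, 0.106, -0.004]
force: [0.3, -0.5, -1.5]
finger_gap: 0.336
```

```bash
python3 snap.py n wrist scene side; python3 - <<'E'
from lock import *
s=state(0);print(tip_now(s))
p,Rt=toolfor(keyR(CH),LK+[0,0,.03]);rows(p,Rt,1,-1,s)
crop(load("n_scene.npz"),360,120,480,240,5,"pics/n1.png")
crop(load("n_side.npz"),220,180,340,330,4,"pics/n2.png")
crop(load("n_wrist.npz"),240,150,400,340,4,"pics/n3.png")
for c,f in(("scene",0),("side",0),("wrist",1)):
    d=load(f"n_{c}.npz");t,K=tip_now(s);print(c,proj(d,[t,t+K@[-.07,0,0],t+K@[0,.009,0],t+K@[0,-.009,0],LK],f).round(1).tolist())
E
```

```text
t 14.82 q [ 0.11   0.431  1.76  -0.018  0.738  1.658] p [0.5454 0.1684 0.1976] F [ 0.1 -1.  -0.4] M [-0.    0.21 -0.01] gap 0.334
(array([0.54313612, 0.16868464, 0.138764  ]), array([[-0.03561661,  0.03503906, -0.99875108],
       [ 0.0043958 , -0.99937   , -0.03521753],
       [-0.99935586, -0.00564464,  0.03544015]]))
total mm (tool) [ 5.5 -1.8  8.1] rot [-0.002  0.035 -0.017]
[5.5, -1.8, 8.1, -0.002, 0.035, -0.017, -1]
scene [[406.5, 178.1], [410.4, 156.2], [403.5, 179.0], [409.5, 177.3], [407.1, 191.0]]
side [[305.0, 247.3], [302.6, 228.5], [305.2, 244.4], [304.9, 250.3], [302.0, 256.9]]
wrist [[327.2, 239.8], [328.4, 268.9], [339.7, 239.7], [314.6, 239.8], [325.2, 218.3]]
```

View pics/n1.png

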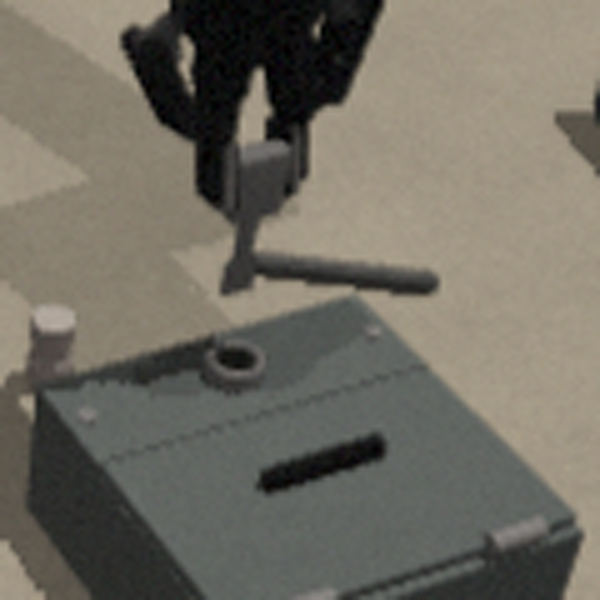

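View pics/n2.png

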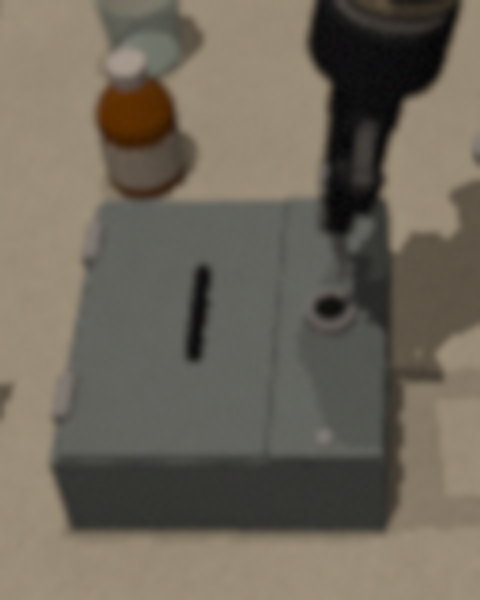

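View pics/n3.png

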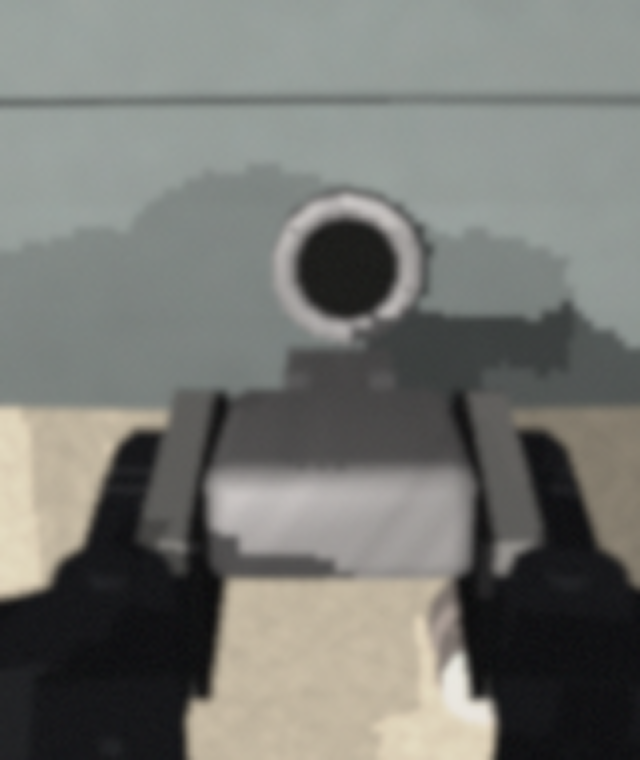

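```bash
cat > mouth.py <<'E'
from lock import *
X=np.load("X.npy")
def toolat(d):
    T=d["world_from_camera"]@np.linalg.inv(X); return dict(tcp_pos=T[:3,3],tool_rot=R.from_matrix(T[:3,:3]).as_quat())
E
python3 - <<'E'
from mouth import *
d=load("n_wrist.npz");s=toolat(d);t,K=tip_now(s);print("tip",t.round(4),s["tcp_pos"].round(4))
pts=[t,t+K@[0,.009,-.002],t+K@[0,-.009,-.002],LK]
print(((proj(d,pts,True)-[240,150]+.5)*4-.5).round(0).tolist())
print("mouth",plane(d,(240+(348.5)/4-.375,150+(265.5)/4-.375),.102,True))
for r in(.016,):
  a=np.linspace(0,2*np.pi,9)[:-1]
  m=plane(d,(240+(348.5)/4-.375,150+(265.5)/4-.375),.102,True)
  print(((proj(d,m+r*np.c_[np.cos(a),np.sin(a),0*a],True)-[240,150]+.5)*4-.5).round(0).tolist())
E
```

```text
tip [0.5448 0.1709 0.1384] [0.547  0.1706 0.1973]
[[338.0, 351.0], [389.0, 340.0], [288.0, 340.0], [342.0, 275.0]]
mouth [0.55421468 0.16931486 0.102     ]
[[351.0, 189.0], [296.0, 209.0], [271.0, 263.0], [292.0, 317.0], [346.0, 341.0], [401.0, 321.0], [426.0, 268.0], [405.0, 213.0]]
```

```bash
sed -i 's/LK=np.array.*/LK=np.array([.5542,.1693,.102])/' lock.py; python3 - <<'E'
from lock import *
s=state(1);p,Rt=toolfor(keyR(CH),LK+[0,0,.02]);rows(p,Rt,2,-1,s)
E
```

```text
t 14.82 q [ 0.11   0.431  1.76  -0.018  0.738  1.658] p [0.5454 0.1684 0.1976] F [ 0.1 -1.  -0.4] M [-0.    0.21 -0.01] gap 0.334
total mm (tool) [ 5.3 -0.5 18.2] rot [-0.002  0.035 -0.017]
[2.6, -0.2, 9.1, -0.001, 0.018, -0.008, -1],
[2.5, -0.2, 9.2, -0.001, 0.018, -0.008, -1]
```

>>> servo_tool:
  motion:
    - [2.5,-0.2,9,0,0.018,-0.008,-1]
    - [2.5,-0.2,8,0,0.018,-0.008,-1]
    - [0,0,0,0,0,0,-1]
    - [0,0,0,0,0,0,-1]

```text
t: 15.15
tcp_pos: [0.5549, 0.1649, 0.1804]
tool_rot: [0.992, 0.026, 0.123, -0.001]
force: [0.1, -1.0, -1.7]
finger_gap: 0.336
```

```bash
python3 snap.py o wrist scene side; python3 - <<'E'
from mouth import *
s0=state(0);d=load("o_wrist.npz");s=toolat(d);t,K=tip_now(s);print("tip",t.round(4),s["tcp_pos"].round(4),s0["tcp_pos"].round(4));print(K.round(3).tolist())
p,Rt=toolfor(keyR(CH),LK+[0,0,.02]);rows(p,Rt,1,-1,s0)
pts=[t,t+K@[0,.009,-.002],t+K@[0,-.009,-.002],LK]
print(((proj(d,pts,True)-[260,160]+.5)*5-.5).round(0).tolist())
crop(d,260,160,390,280,5,"pics/o_w.png")
for c,(x,y),f in (("scene",(360,120),5),("side",(270,200),7)):
    d=load(f"o_{c}.npz"); crop(d,x,y,x+(110 if f==5 else 70),y+90,f,f"pics/o_{c}c.png")
    print(c,((proj(d,[t,t+K@[-.07,0,0],t+K@[0,.009,0],t+K@[0,-.009,0],LK])-[x,y]+.5)*f-.5).round(0).tolist())
E
```

```text
t 15.3 q [ 0.105  0.459  1.781 -0.027  0.654  1.644] p [0.5552 0.1654 0.181 ] F [ 0.8  0.8 -0.7] M [0.02 0.18 0.03] gap 0.337
tip [0.5572 0.1648 0.1218] [0.5575 0.1649 0.1807] [0.5552 0.1654 0.181 ]
[[-0.001, 0.051, -0.999], [-0.002, -0.999, -0.051], [-1.0, 0.002, 0.001]]
total mm (tool) [-0.6 -4.  -0.1] rot [0.001 0.    0.   ]
[-0.6, -4.0, -0.1, 0.001, 0.0, 0.0, -1]
[[323.0, 389.0], [386.0, 375.0], [260.0, 375.0], [293.0, 381.0]]
scene [[237.0, 335.0], [255.0, 225.0], [222.0, 340.0], [252.0, 331.0], [237.0, 360.0]]
side [[212.0, 354.0], [200.0, 227.0], [212.0, 334.0], [211.0, 374.0], [222.0, 398.0]]
```

View pics/o_w.png

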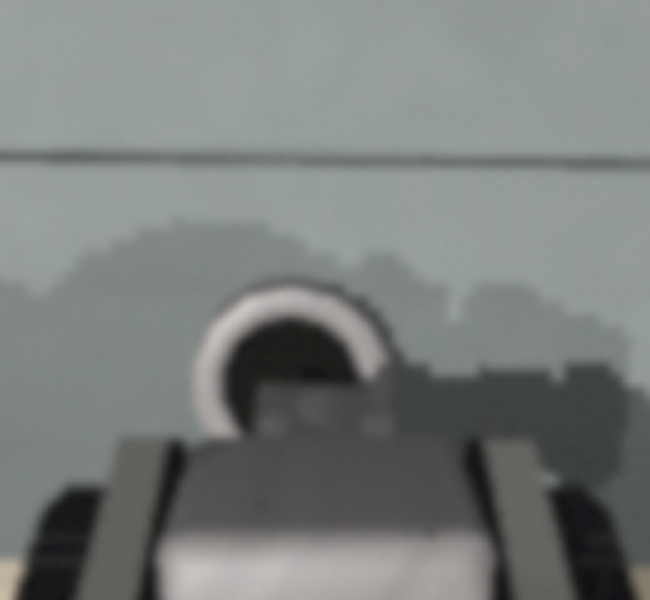

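View pics/o_scenec.png

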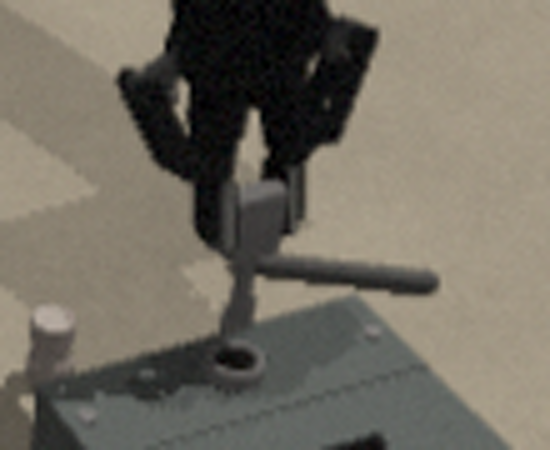

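View pics/o_sidec.png

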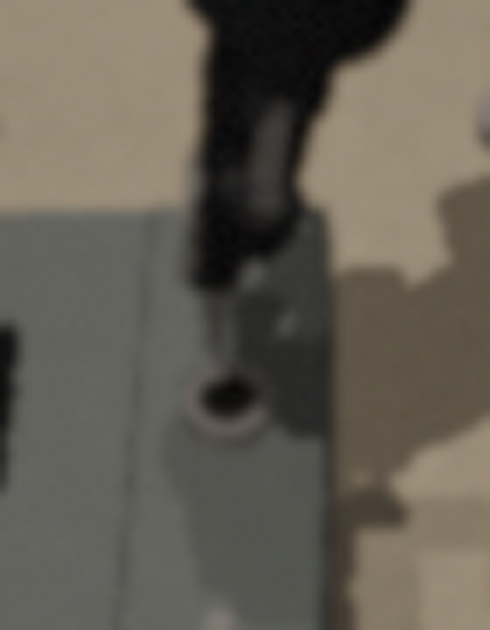

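```bash
python3 - <<'E'
from h import *
D={'b':([0.4446, 0.1675, 0.2086],[0.539, 0.842, 0.001, -0.001]),'c':([0.5445, -0.1593, 0.2178],[0.717, 0.697, -0.001, 0.0]),'d':([0.5635, -0.062, 0.0532],[0.684, 0.729, -0.0, -0.001]),'e':([0.495, -0.3807, 0.1389],[0.597, 0.7, 0.258, -0.294]),'f':([0.497, -0.3137, 0.1011],[0.597, 0.707, 0.247, -0.286]),'i':([0.4961, -0.3549, 0.1326],[0.602, 0.701, 0.25, -0.29]),'j':([0.4785, -0.261, 0.1213],[0.623, 0.738, -0.171, 0.194]),'l':([0.4917, -0.3183, 0.0709],[0.627, 0.732, -0.172, 0.202]),'m':([0.49, -0.3153, 0.191],[0.627, 0.734, -0.171, 0.197]),'n':([0.5444, 0.1706, 0.1969],[0.994, 0.017, 0.106, -0.004]),'o':([0.5549, 0.1649, 0.1804],[0.992, 0.026, 0.123, -0.001])}
for k,(p,q) in D.items():
    M=np.eye(4);M[:3,:3]=R.from_quat(q).as_matrix();M[:3,3]=p
    W=np.load(f"{k}_wrist.npz")["world_from_camera"];X=np.linalg.inv(M)@W
    print(k,(X[:3,3]*1000).round(1),R.from_matrix(X[:3,:3]).as_rotvec().round(4))
X=np.load("X.npy");print((X[:3,3]*1000).round(1),R.from_matrix(X[:3,:3]).as_rotvec().round(4))
E
```

```text
b [  82.8    1.2 -143.7] [2.0428 2.0434 0.3413]
c [  83.4    1.  -143.6] [2.0424 2.0416 0.3399]
d [  83.3    1.2 -143.6] [2.0424 2.042  0.3413]
e [  84.     1.1 -143.6] [2.0419 2.0432 0.3391]
f [  84.1    1.1 -143.6] [2.0424 2.0413 0.34  ]
i [  84.1    1.2 -143.6] [2.0419 2.0418 0.341 ]
j [  82.8    1.1 -143.2] [2.0416 2.0427 0.3412]
l [  82.6    1.2 -143.3] [2.0423 2.0426 0.3405]
m [  82.8    1.1 -143.2] [2.0408 2.043  0.3405]
n [  85.     0.4 -143.4] [2.0431 2.0425 0.3406]
o [  84.9    0.4 -143.3] [2.042  2.0434 0.3407]
[  82.4    0.2 -143.6] [2.0428 2.0425 0.3407]
```

```bash
python3 - <<'E'
from h import *
D={'a':([0.27139251, 0.56237834, 0.23052394],[ 2.23035508e-01,  9.74809933e-01, -8.00067426e-04, -3.40158758e-04]),'b':([0.4446, 0.1675, 0.2086],[0.539, 0.842, 0.001, -0.001]),'c':([0.5445, -0.1593, 0.2178],[0.717, 0.697, -0.001, 0.0]),'d':([0.5635, -0.062, 0.0532],[0.684, 0.729, -0.0, -0.001]),'e':([0.495, -0.3807, 0.1389],[0.597, 0.7, 0.258, -0.294]),'f':([0.497, -0.3137, 0.1011],[0.597, 0.707, 0.247, -0.286]),'i':([0.4961, -0.3549, 0.1326],[0.602, 0.701, 0.25, -0.29]),'j':([0.4785, -0.261, 0.1213],[0.623, 0.738, -0.171, 0.194]),'l':([0.4917, -0.3183, 0.0709],[0.627, 0.732, -0.172, 0.202]),'m':([0.49, -0.3153, 0.191],[0.627, 0.734, -0.171, 0.197]),'n':([0.5444, 0.1706, 0.1969],[0.994, 0.017, 0.106, -0.004]),'o':([0.5549, 0.1649, 0.1804],[0.992, 0.026, 0.123, -0.001])}
A=[];b=[]
for k,(p,q) in D.items():
    Rm=R.from_quat(q).as_matrix();W=np.load(f"{k}_wrist.npz")["world_from_camera"]
    A.append(np.c_[np.eye(3),Rm.T]);b.append(Rm.T@(W[:3,3]-np.array(p))*1000)
A=np.vstack(A);b=np.concatenate(b);r=np.linalg.lstsq(A,b,rcond=None);print(r[0].round(2),r[3].round(2));print((A@r[0]-b).reshape(-1,3).round(2))
E
```

```text
[ 8.3600e+01  3.0000e-02 -1.4256e+02  1.1600e+00 -2.7000e-01  1.0500e+00] [4.77 4.62 4.48 1.98 1.63 1.12]
[[ 0.04  0.06 -0.04]
 [ 0.1  -0.21  0.06]
 [-0.01  0.16 -0.02]
 [-0.03  0.01  0.  ]
 [ 0.09  0.01 -0.02]
 [-0.05  0.07  0.01]
 [-0.09 -0.01 -0.02]
 [-0.08 -0.   -0.03]
 [ 0.08 -0.07  0.04]
 [-0.07  0.04 -0.02]
 [-0.02 -0.03  0.07]
 [ 0.03 -0.04 -0.04]]
```

```bash
cat > mouth.py <<'E'
from lock import *
X=np.load("X.npy");X[:3,3]=np.array([83.6,.03,-142.56])/1000;DEL=np.array([1.16,-.27,1.05])/1000
def cam(n):
    d=load(n);d["world_from_camera"]=d["world_from_camera"].copy();d["world_from_camera"][:3,3]-=DEL;return d
def toolat(d):
    T=d["world_from_camera"]@np.linalg.inv(X); return dict(tcp_pos=T[:3,3],tool_rot=R.from_matrix(T[:3,:3]).as_quat())
E
python3 - <<'E'
from mouth import *
for n,off,k,mo in (("n",(240,150),4,(348.5,265.5)),("o",(260,160),5,(293.5,384))):
    d=cam(n+"_wrist.npz");s=toolat(d);t,K=tip_now(s);print("tip",t.round(4),s["tcp_pos"].round(4))
    pts=[t,t+K@[0,.009,-.002],t+K@[0,-.009,-.002],t+K@[-.09,.015,-.007],t+K@[-.09,-.015,-.007],t+K@[-.09,-.015,.007]]
    print(((proj(d,pts,True)-off+.5)*k-.5).round(0).tolist())
    print("mouth",plane(d,uv(off,k,mo) if 0 else (off[0]+(mo[0]+.5)/k-.5,off[1]+(mo[1]+.5)/k-.5),.102,True))
E
```

```text
tip [0.5422 0.1709 0.1381] [0.5444 0.1706 0.197 ]
[[339.0, 360.0], [390.0, 349.0], [289.0, 349.0], [480.0, 468.0], [201.0, 468.0], [204.0, 588.0]]
mouth [0.55323308 0.16959343 0.102     ]
tip [0.5547 0.1648 0.1215] [0.5549 0.1649 0.1804]
[[324.0, 400.0], [387.0, 386.0], [262.0, 386.0], [501.0, 536.0], [151.0, 536.0], [156.0, 685.0]]
mouth [0.55276104 0.1694358  0.102     ]
```

```bash
sed -i 's/LK=np.array.*/LK=np.array([.5530,.1695,.102])/' lock.py; cat > go.py <<'E'
from lock import *
import sys
dz=float(sys.argv[1]);yaw=CH+float(sys.argv[2]);n=int(sys.argv[3])
s=state(1);t,K=tip_now(s);print("tip-mouth mm",((t-LK)*1000).round(1),"key yaw rel",round(np.arctan2(K[1,1],K[0,1])-CH,3),"tilt",K[:2,0].round(3))
p,Rt=toolfor(keyR(yaw),LK+[0,0,dz/1000]);rows(p,Rt,n,-1,s)
E
python3 go.py 8 0 2
```

```text
t 15.3 q [ 0.105  0.459  1.781 -0.027  0.654  1.644] p [0.5552 0.1654 0.181 ] F [ 0.8  0.8 -0.7] M [0.02 0.18 0.03] gap 0.337
tip-mouth mm [ 2.  -4.2 20.1] key yaw rel 0.0 tilt [-0.    -0.001]
total mm (tool) [-4.7 -4.3 11.3] rot [0.001 0.    0.   ]
[-2.4, -2.1, 5.6, 0.001, 0.0, 0.0, -1],
[-2.4, -2.1, 5.6, 0.001, 0.0, 0.0, -1]
```

>>> servo_tool:
  motion:
    - [-2.5,-2.2,5.5,0,0,0,-1]
    - [-2.5,-2.2,5.5,0,0,0,-1]
    - [0,0,0,0,0,0,-1]

```text
t: 15.55
tcp_pos: [0.5535, 0.1694, 0.1695]
tool_rot: [0.992, 0.025, 0.125, -0.001]
force: [-0.4, 0.1, -2.0]
finger_gap: 0.337
```

```bash
python3 go.py 4 0 1
```

```text
t 15.55 q [ 0.114  0.477  1.794 -0.033  0.622  1.658] p [0.5535 0.1694 0.1695] F [-0.4  0.1 -2. ] M [-0.05  0.16  0.01] gap 0.337
tip-mouth mm [ 0.5 -0.2  8.6] key yaw rel -0.001 tilt [ 0.002 -0.001]
total mm (tool) [-1.5 -0.1  4.4] rot [ 0.001 -0.002 -0.001]
[-1.5, -0.1, 4.4, 0.001, -0.002, -0.001, -1]
```

>>> servo_tool:
  motion:
    - [-1.7,-0.2,4.5,0,0,0,-1]
    - [-1.2,0,4.5,0,0,0,-1]
    - [0,0,0,0,0,0,-1]

```text
t: 15.8
tcp_pos: [0.5525, 0.1701, 0.159]
tool_rot: [0.992, 0.026, 0.124, -0.001]
force: [-0.6, -0.9, -1.0]
finger_gap: 0.336
```

```bash
python3 snap.py p wrist scene; python3 go.py -8 0 2; python3 - <<'E'
from h import *
crop(load("p_wrist.npz"),260,160,390,280,5,"pics/p1.png");crop(load("p_scene.npz"),380,140,440,220,7,"pics/p2.png")
E
```

```text
t 15.9 q [ 0.115  0.493  1.804 -0.034  0.596  1.661] p [0.5529 0.1701 0.1596] F [-0.   0.8 -0.8] M [-0.01  0.19 -0.01] gap 0.338
t 15.9 q [ 0.115  0.493  1.804 -0.034  0.596  1.661] p [0.5529 0.1701 0.1596] F [-0.   0.8 -0.8] M [-0.01  0.19 -0.01] gap 0.338
tip-mouth mm [-0.1  0.5 -1.2] key yaw rel 0.0 tilt [ 0.003 -0.001]
total mm (tool) [-1.4  0.6  6.6] rot [ 0.001 -0.003  0.   ]
[-0.7, 0.3, 3.3, 0.001, -0.001, 0.0, -1],
[-0.7, 0.3, 3.3, 0.001, -0.001, 0.0, -1]
```

View pics/p1.png

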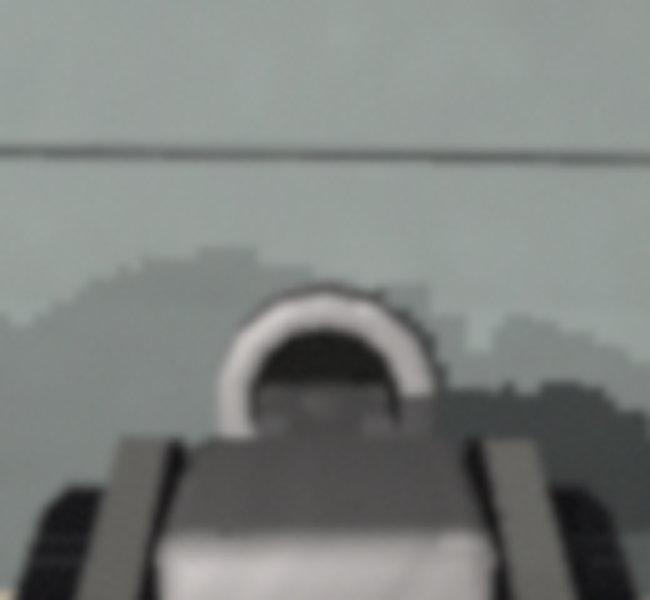

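View pics/p2.png

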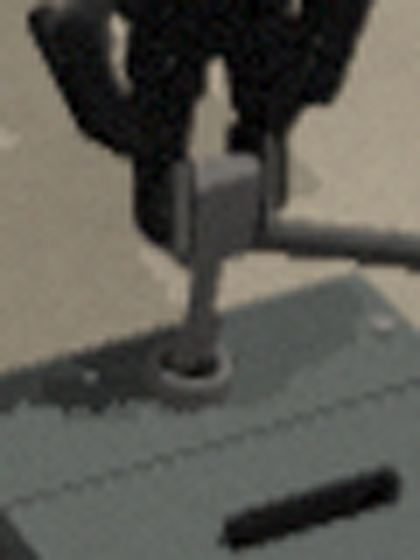

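>>> servo_tool:
  motion:
    - [-1,0.4,4,0,0,0,-1]
    - [-1,0.2,4,0,0,0,-1]
    - [0,0,0,0,0,0,-1]

```text
t: 16.15
tcp_pos: [0.5536, 0.1695, 0.1512]
tool_rot: [0.992, 0.026, 0.126, -0.002]
force: [0.4, -0.3, -0.6]
finger_gap: 0.336
```

```bash
python3 go.py -14 0 1
```

```text
t 16.15 q [ 0.114  0.507  1.81  -0.035  0.573  1.66 ] p [0.5536 0.1695 0.1512] F [ 0.4 -0.3 -0.6] M [0.01 0.21 0.04] gap 0.336
tip-mouth mm [ 0.7 -0.1 -9.7] key yaw rel 0.0 tilt [ 0.004 -0.001]
total mm (tool) [-1.5 -0.   4.1] rot [ 0.001 -0.004  0.   ]
[-1.5, -0.0, 4.1, 0.001, -0.004, 0.0, -1]
```

>>> servo_tool:
  motion:
    - [-1.4,0,2.5,0,-0.003,0,-1]
    - [-0.8,0,3,0,0,0,-1]
    - [0,0,0,0,0,0,-1]

```text
t: 16.4
tcp_pos: [0.5524, 0.1693, 0.1445]
tool_rot: [0.992, 0.026, 0.124, -0.001]
force: [-1.1, 0.3, -1.8]
finger_gap: 0.337
```

```bash
python3 go.py -15 0 1
```

```text
t 16.4 q [ 0.114  0.518  1.815 -0.035  0.562  1.66 ] p [0.5524 0.1693 0.1445] F [-1.1  0.3 -1.8] M [-0.01  0.17 -0.03] gap 0.337
tip-mouth mm [ -0.7  -0.3 -16.3] key yaw rel 0.0 tilt [-0.    -0.001]
total mm (tool) [ 1.  -0.2 -1.1] rot [0.001 0.    0.   ]
[1.0, -0.2, -1.1, 0.001, 0.0, 0.0, -1]
```

>>> servo_tool:
  motion:
    - [0,-0.2,2.5,0,0,0,-1]
    - [0,0,0,0,0,0,-1]
    - [0,0,0,0,0,0,-1]

```text
t: 16.65
tcp_pos: [0.5529, 0.1695, 0.1416]
tool_rot: [0.992, 0.026, 0.123, -0.001]
force: [-0.5, 0.0, -0.6]
finger_gap: 0.333
```

```bash
python3 snap.py q wrist scene;  python3 go.py -18 0 1; python3 - <<'E'
from h import *
crop(load("q_wrist.npz"),260,160,390,280,5,"pics/q1.png");crop(load("q_scene.npz"),380,140,440,220,7,"pics/q2.png")
E
```

```text
t 16.75 q [ 0.114  0.523  1.816 -0.036  0.556  1.661] p [0.5529 0.1695 0.1417] F [ 0.3 -0.9 -0.4] M [-0.03  0.26 -0.01] gap 0.334
t 16.75 q [ 0.114  0.523  1.816 -0.036  0.556  1.661] p [0.5529 0.1695 0.1417] F [ 0.3 -0.9 -0.4] M [-0.03  0.26 -0.01] gap 0.334
tip-mouth mm [ -0.3  -0.1 -19.2] key yaw rel 0.0 tilt [-0.001 -0.001]
total mm (tool) [ 0.5  0.  -1.1] rot [0.001 0.001 0.   ]
[0.5, 0.0, -1.1, 0.001, 0.001, 0.0, -1]
```

View pics/q2.png

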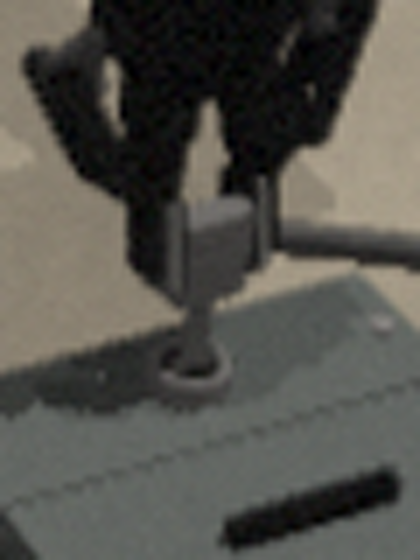

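View pics/q1.png

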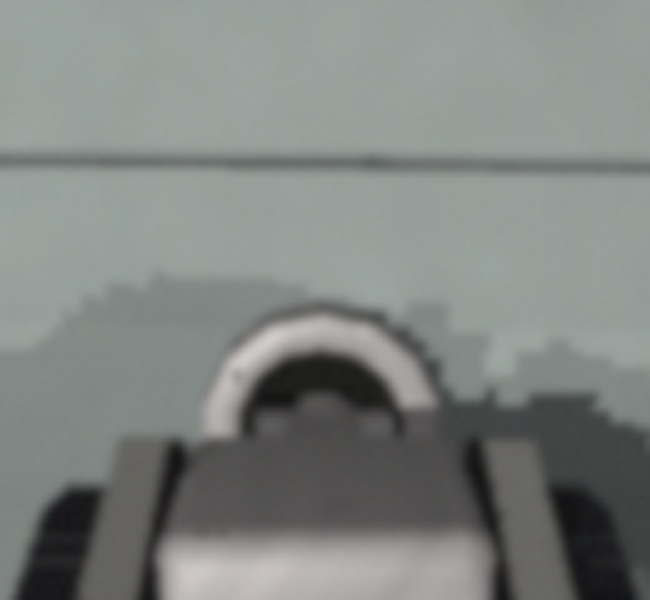

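>>> servo_tool:
  motion:
    - [-0.4,0,3,0,0,0,-1]
    - [-0.4,0,2,0,0,0,-1]
    - [0,0,0,0,0,0,-1]

```text
t: 17.0
tcp_pos: [0.5529, 0.1695, 0.1364]
tool_rot: [0.992, 0.026, 0.123, -0.001]
force: [-0.7, 0.9, -0.5]
finger_gap: 0.338
```

```bash
python3 go.py -26 0 1
```

```text
t 17.0 q [ 0.114  0.532  1.819 -0.036  0.544  1.662] p [0.5529 0.1695 0.1364] F [-0.7  0.9 -0.5] M [0.05 0.23 0.  ] gap 0.338
tip-mouth mm [ -0.3  -0.1 -24.4] key yaw rel 0.0 tilt [-0.001 -0.001]
total mm (tool) [-0.2  0.   1.6] rot [0.001 0.001 0.   ]
[-0.2, 0.0, 1.6, 0.001, 0.001, 0.0, -1]
```

>>> servo_tool:
  motion:
    - [-0.4,0,2,0,0,0,-1]
    - [-0.2,0,2,0,0,0,-1]
    - [0,0,0,0,0,0,-1]

```text
t: 17.25
tcp_pos: [0.5531, 0.1695, 0.1323]
tool_rot: [0.992, 0.026, 0.123, -0.001]
force: [-1.6, 0.2, 1.9]
finger_gap: 0.341
```

```bash
python3 go.py -28 0 1
```

```text
t 17.25 q [ 0.114  0.54   1.821 -0.037  0.535  1.663] p [0.5531 0.1695 0.1323] F [-1.6  0.2  1.9] M [-0.01  0.4   0.  ] gap 0.341
tip-mouth mm [ -0.1  -0.1 -28.6] key yaw rel 0.0 tilt [-0.002 -0.002]
total mm (tool) [ 0.2  0.  -0.6] rot [0.001 0.002 0.001]
[0.2, 0.0, -0.6, 0.001, 0.002, 0.001, -1]
```

>>> servo_tool:
  motion:
    - [-0.2,0,1.5,0,0,0,-1]
    - [0,0,0,0,0,0,-1]
    - [0,0,0,0,0,0,-1]

```text
t: 17.5
tcp_pos: [0.5531, 0.1696, 0.1314]
tool_rot: [0.992, 0.026, 0.123, -0.001]
force: [-2.9, -0.7, 4.0]
finger_gap: 0.34
```

```bash
python3 go.py -28 0.1 1
```

```text
t 17.5 q [ 0.114  0.541  1.822 -0.037  0.533  1.663] p [0.5531 0.1696 0.1314] F [-2.9 -0.7  4. ] M [-0.13  0.48 -0.02] gap 0.34
tip-mouth mm [ -0.1  -0.  -29.5] key yaw rel 0.0 tilt [-0.001 -0.002]
total mm (tool) [ 0.4  0.1 -1.5] rot [ 0.026  0.002 -0.096]
[0.4, 0.1, -1.5, 0.026, 0.002, -0.096, -1]
```

>>> servo_tool:
  motion:
    - [0.2,0,-0.8,0.015,0,-0.058,-1]
    - [0,0,0,0.015,0,-0.058,-1]
    - [0,0,0,0.015,0,-0.058,-1]
    - [0,0,0,0,0,0,-1]

```text
t: 17.83
tcp_pos: [0.5525, 0.1693, 0.1327]
tool_rot: [0.985, 0.119, 0.122, -0.013]
force: [-1.0, 1.7, 2.8]
finger_gap: 0.338
```

```bash
python3 go.py -28 0.4 3
```

```text
t 17.83 q [0.086 0.536 1.828 0.067 0.535 1.364] p [0.5525 0.1693 0.1327] F [-1.   1.7  2.8] M [0.28 0.35 0.01] gap 0.338
tip-mouth mm [ -0.8  -0.3 -28.2] key yaw rel 0.189 tilt [-0.003 -0.002]
total mm (tool) [ 0.7 -0.  -0. ] rot [ 0.053  0.003 -0.205]
[0.2, -0.0, -0.0, 0.018, 0.001, -0.068, -1],
[0.2, 0.0, -0.0, 0.018, 0.001, -0.068, -1],
[0.2, 0.0, -0.0, 0.018, 0.001, -0.068, -1]
```

>>> servo_tool:
  motion:
    - [0.4,0,0,0.018,0,-0.068,-1]
    - [0.2,0,0,0.018,0,-0.068,-1]
    - [0,0,0,0,0,0,-1]

```text
t: 18.08
tcp_pos: [0.5526, 0.1692, 0.1329]
tool_rot: [0.975, 0.188, 0.12, -0.023]
force: [-2.1, 0.8, 1.5]
finger_gap: 0.334
```

```bash
python3 go.py -28 0.5 3
```

```text
t 18.08 q [0.065 0.536 1.827 0.143 0.551 1.142] p [0.5526 0.1692 0.1329] F [-2.1  0.8  1.5] M [ 0.22  0.4  -0.03] gap 0.334
tip-mouth mm [ -0.7  -0.3 -28. ] key yaw rel 0.329 tilt [-0.004  0.   ]
total mm (tool) [ 0.6 -0.1  0.2] rot [ 0.04   0.004 -0.166]
[0.2, -0.0, 0.1, 0.013, 0.001, -0.055, -1],
[0.2, -0.0, 0.1, 0.013, 0.001, -0.055, -1],
[0.2, -0.0, 0.1, 0.013, 0.001, -0.055, -1]
```

```bash
python3 snap.py r wrist scene side; python3 - <<'E'
from mouth import *
from ov import overlay
d=cam("r_wrist.npz");s=state(0);t,K=tip_now(s)
def k(x,y,z): return t+K@(np.array([x-70,y,z-7])/1000)
B=[[k(-20,-15,14),k(-20,15,14),k(20,15,14),k(20,-15,14),k(-20,-15,14)],[k(-20,-15,0),k(-20,15,0),k(20,15,0),k(20,-15,0),k(-20,-15,0)],[k(20,0,7),k(50,0,7)],[k(50,-9,7),k(70,-9,7),k(70,9,7),k(50,9,7)]]
a=np.linspace(0,2*np.pi,33);B+=[[LK+.011*np.array([np.cos(x),np.sin(x),0]) for x in a],[LK+.016*np.array([np.cos(x),np.sin(x),0]) for x in a]]
overlay(d,1,B,(250,150,400,290),5,"pics/r1.png");overlay(load("r_scene.npz"),0,B,(380,140,440,220),8,"pics/r2.png")
crop(d,250,150,400,290,5,"pics/r3.png");crop(load("r_scene.npz"),380,140,440,220,8,"pics/r4.png")
E
```

```text
t 18.23 q [0.066 0.536 1.827 0.14  0.55  1.145] p [0.5526 0.1694 0.1329] F [-1.8 -0.4  2.1] M [-0.19  0.48 -0.12] gap 0.336
```

View pics/r1.png

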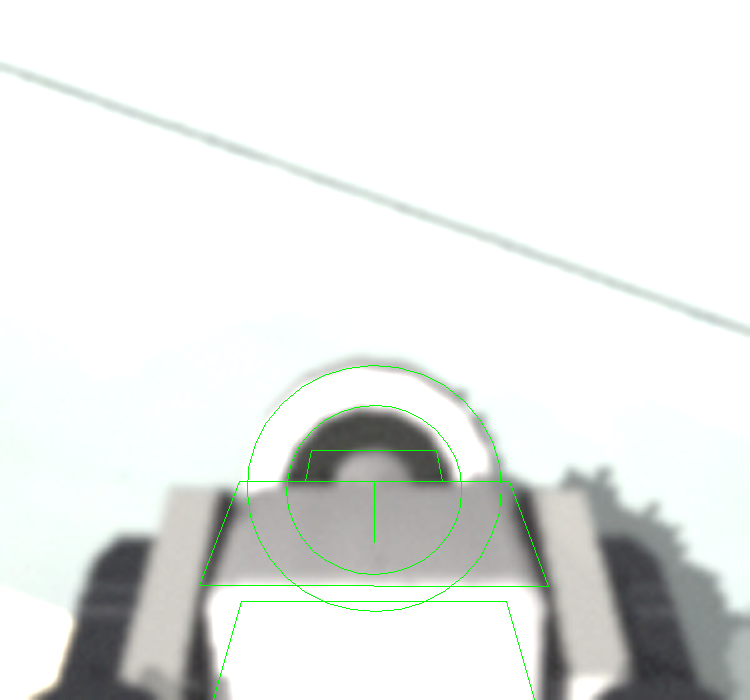

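View pics/r2.png

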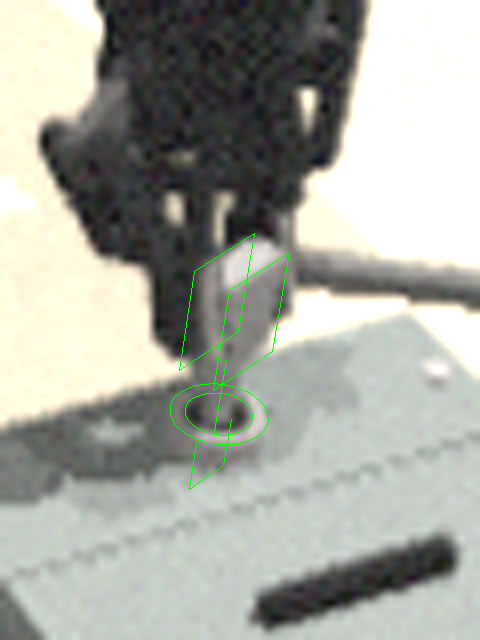

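View pics/r3.png

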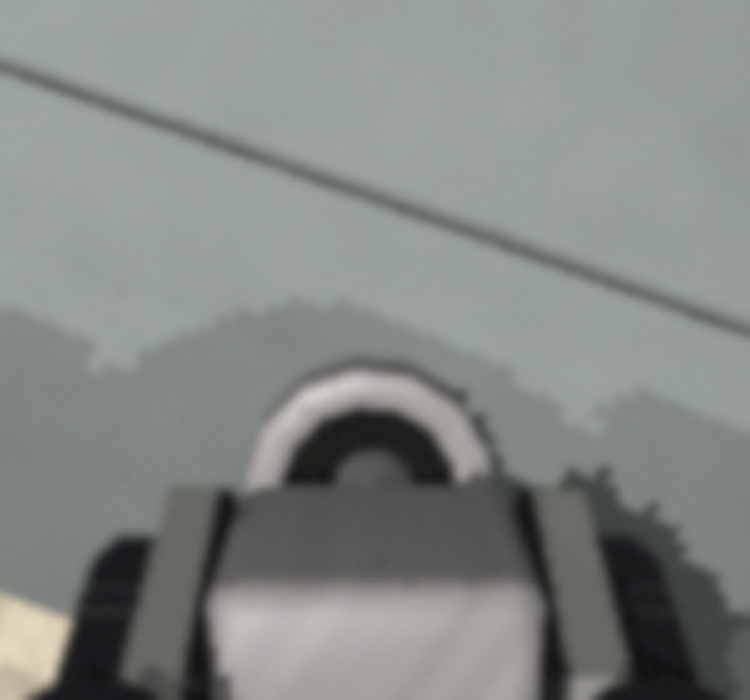

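>>> servo_tool:
  motion:
    - [0.4,0,0.2,0.018,0,-0.07,-1]
    - [0.3,0,0,0.018,0,-0.07,-1]
    - [0.2,0,0,0.018,0,-0.07,-1]
    - [0,0,0,0,0,0,-1]

```text
t: 18.57
tcp_pos: [0.5528, 0.1694, 0.1327]
tool_rot: [0.948, 0.294, 0.116, -0.035]
force: [-1.9, 1.1, 1.8]
finger_gap: 0.335
```

```bash
python3 go.py -28 0.7 3
```

```text
t 18.57 q [0.038 0.54  1.817 0.229 0.59  0.829] p [0.5528 0.1694 0.1327] F [-1.9  1.1  1.8] M [ 0.09  0.41 -0.04] gap 0.335
tip-mouth mm [ -0.6  -0.4 -28.2] key yaw rel 0.55 tilt [-0.005 -0.004]
total mm (tool) [ 0.4  0.  -0.1] rot [ 0.036  0.006 -0.145]
[0.1, 0.0, -0.0, 0.012, 0.002, -0.048, -1],
[0.1, 0.0, -0.0, 0.012, 0.002, -0.048, -1],
[0.1, 0.0, -0.0, 0.012, 0.002, -0.048, -1]
```

>>> servo_tool:
  motion:
    - [0.3,0,0,0.018,0.002,-0.07,-1]
    - [0.2,0,0,0.018,0.002,-0.07,-1]
    - [0.1,0,0,0.018,0.002,-0.07,-1]
    - [0,0,0,0,0,0,-1]

```text
t: 18.9
tcp_pos: [0.5528, 0.1694, 0.1326]
tool_rot: [0.911, 0.394, 0.113, -0.048]
force: [-2.1, -0.2, 3.0]
finger_gap: 0.338
```

```bash
python3 go.py -28 0.95 3
```

```text
t 18.9 q [0.013 0.546 1.802 0.294 0.641 0.543] p [0.5528 0.1694 0.1326] F [-2.1 -0.2  3. ] M [-0.02  0.47 -0.03] gap 0.338
tip-mouth mm [ -0.4  -0.3 -28.2] key yaw rel 0.766 tilt [-0.002 -0.002]
total mm (tool) [ 0.4  0.1 -0.1] rot [ 0.045  0.003 -0.179]
[0.1, 0.0, -0.0, 0.015, 0.001, -0.06, -1],
[0.1, 0.0, -0.0, 0.015, 0.001, -0.06, -1],
[0.1, 0.0, -0.0, 0.015, 0.001, -0.06, -1]
```

>>> servo_tool:
  motion:
    - [0.3,0,0,0.016,0.001,-0.063,-1]
    - [0.2,0,0,0.016,0.001,-0.063,-1]
    - [0.1,0,0,0.016,0.001,-0.063,-1]
    - [0,0,0,0,0,0,-1]

```text
t: 19.23
tcp_pos: [0.5529, 0.1696, 0.1326]
tool_rot: [0.87, 0.478, 0.108, -0.057]
force: [-2.8, -0.5, 3.0]
finger_gap: 0.336
```

```bash
python3 snap.py s scene; python3 go.py -28 1.05 3;python3 -c "
from h import *
crop(load('s_scene.npz'),350,120,490,270,5,'pics/s1.png')"
```

```text
t 19.28 q [-0.003  0.554  1.781  0.322  0.696  0.328] p [0.5529 0.1696 0.1326] F [-2.4 -0.9  3.1] M [-0.22  0.4  -0.05] gap 0.335
t 19.28 q [-0.003  0.554  1.781  0.322  0.696  0.328] p [0.5529 0.1696 0.1326] F [-2.4 -0.9  3.1] M [-0.22  0.4  -0.05] gap 0.335
tip-mouth mm [ -0.2  -0.2 -28.2] key yaw rel 0.952 tilt [-0.001 -0.004]
total mm (tool) [ 0.1  0.2 -0.2] rot [ 0.025  0.004 -0.095]
[0.0, 0.1, -0.1, 0.008, 0.001, -0.032, -1],
[0.0, 0.1, -0.1, 0.008, 0.001, -0.032, -1],
[0.0, 0.1, -0.1, 0.008, 0.001, -0.032, -1]
```

View pics/s1.png

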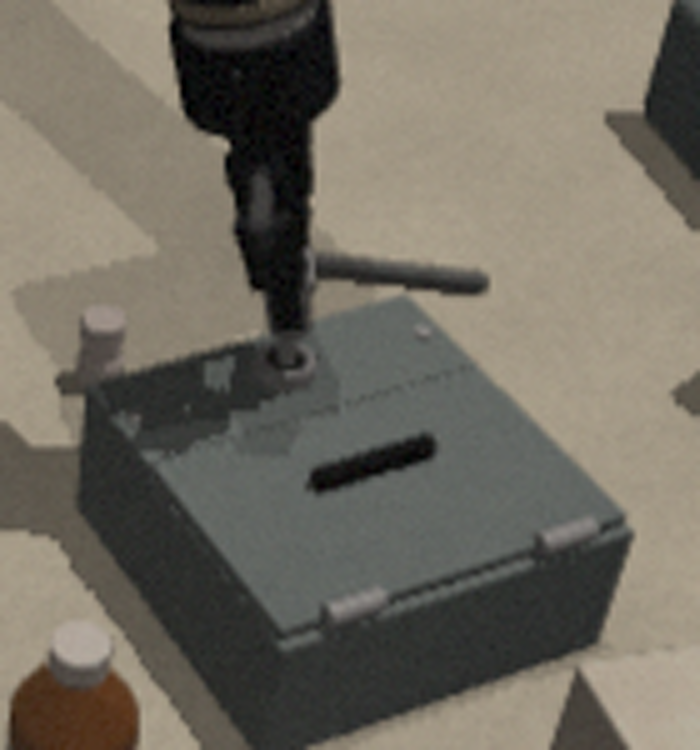

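>>> servo_tool:
  motion:
    - [0.1,0.1,0,0.012,0.001,-0.05,-1]
    - [0.1,0,0,0.012,0.001,-0.05,-1]
    - [0,0,0,0,0,0,-1]

```text
t: 19.53
tcp_pos: [0.5528, 0.1698, 0.1326]
tool_rot: [0.846, 0.519, 0.105, -0.061]
force: [-2.4, -0.6, 2.1]
finger_gap: 0.333
```

```bash
python3 snap.py u scene; python3 go.py -28 1.15 3;python3 -c "
from h import *
crop(load('u_scene.npz'),350,120,490,270,5,'pics/u1.png')"
```

```text
t 19.58 q [-0.008  0.559  1.77   0.328  0.723  0.226] p [0.5528 0.1698 0.1327] F [-0.6 -0.7  2.2] M [-0.22  0.38 -0.02] gap 0.337
t 19.58 q [-0.008  0.559  1.77   0.328  0.723  0.226] p [0.5528 0.1698 0.1327] F [-0.6 -0.7  2.2] M [-0.22  0.38 -0.02] gap 0.337
tip-mouth mm [ -0.2  -0.1 -28.2] key yaw rel 1.048 tilt [ 0.002 -0.005]
total mm (tool) [-0.   0.3 -0.2] rot [ 0.029  0.005 -0.098]
[-0.0, 0.1, -0.1, 0.01, 0.002, -0.033, -1],
[-0.0, 0.1, -0.1, 0.01, 0.002, -0.033, -1],
[-0.0, 0.1, -0.1, 0.01, 0.002, -0.033, -1]
```

View pics/u1.png

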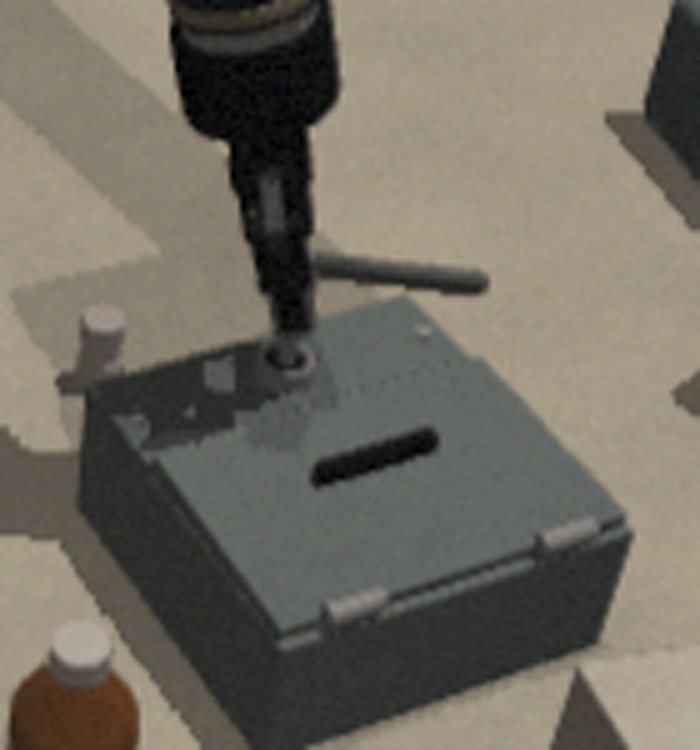

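>>> servo_tool:
  motion:
    - [0,0.1,0,0.008,0.001,-0.03,-1]
    - [0,0,0,0,0,0,-1]
    - [0,0,0,0,0,0,-1]
    - [0,0,0,0,0,0,-1]

```text
t: 19.92
tcp_pos: [0.5528, 0.1699, 0.1327]
tool_rot: [0.841, 0.528, 0.105, -0.061]
force: [-2.0, -0.1, 2.5]
finger_gap: 0.335
```

```bash
python3 snap.py v scene side; python3 go.py -27 1.08 1;python3 -c "
from h import *
crop(load('v_scene.npz'),350,120,490,270,5,'pics/v1.png');crop(load('v_side.npz'),210,180,350,330,4,'pics/v2.png')"
```

```text
t 20.02 q [-0.009  0.56   1.767  0.328  0.73   0.204] p [0.5528 0.1699 0.1328] F [-1.9 -0.8  1.8] M [-0.34  0.37  0.06] gap 0.338
t 20.02 q [-0.009  0.56   1.767  0.328  0.73   0.204] p [0.5528 0.1699 0.1328] F [-1.9 -0.8  1.8] M [-0.34  0.37  0.06] gap 0.338
tip-mouth mm [ -0.1  -0.1 -28.1] key yaw rel 1.07 tilt [ 0.003 -0.006]
total mm (tool) [ 0.1  0.3 -1.1] rot [ 0.007  0.005 -0.008]
[0.1, 0.3, -1.1, 0.007, 0.005, -0.008, -1]
```

View pics/v1.png

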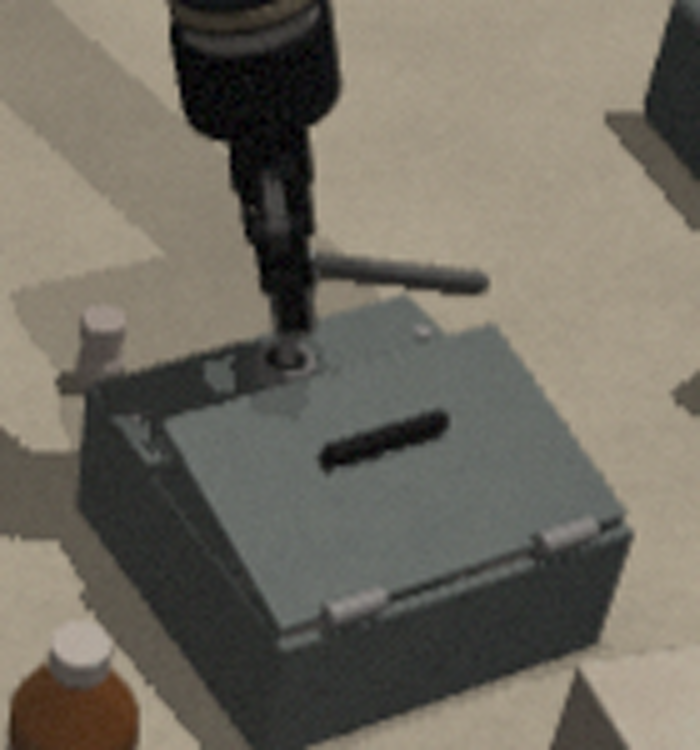

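View pics/v2.png

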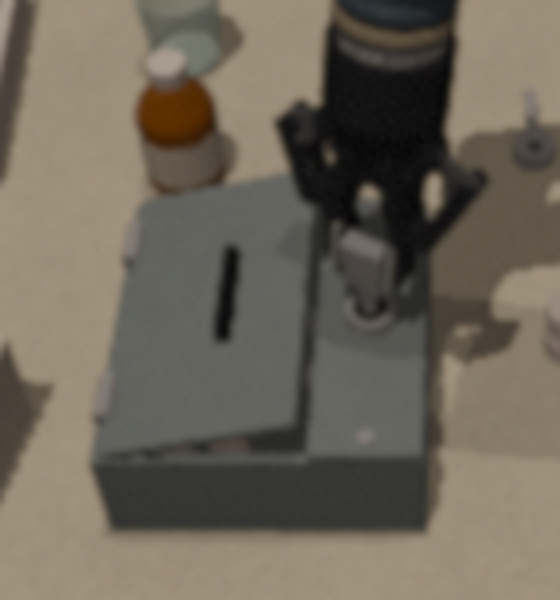

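>>> servo_tool:
  motion:
    - [0.3,0.1,-1.8,0,0.003,0,-1]
    - [0,0,0,0,0,0,-1]
    - [0,0,0,0,0,0,-1]

```text
t: 20.27
tcp_pos: [0.5527, 0.1697, 0.1342]
tool_rot: [0.841, 0.527, 0.106, -0.062]
force: [-1.2, -1.0, 1.6]
finger_gap: 0.334
```

```bash
python3 snap.py w scene; python3 go.py -26 1.07 1;python3 -c "
from h import *
crop(load('w_scene.npz'),350,120,490,270,5,'pics/w1.png')"
```

```text
t 20.32 q [-0.01   0.557  1.768  0.332  0.731  0.201] p [0.5527 0.1697 0.1342] F [-1.1 -0.7  2.3] M [-0.25  0.36 -0.06] gap 0.336
t 20.32 q [-0.01   0.557  1.768  0.332  0.731  0.201] p [0.5527 0.1697 0.1342] F [-1.1 -0.7  2.3] M [-0.25  0.36 -0.06] gap 0.336
tip-mouth mm [ -0.2  -0.1 -26.7] key yaw rel 1.069 tilt [ 0.004 -0.004]
total mm (tool) [ 0.3  0.4 -0.7] rot [0.005 0.002 0.   ]
[0.3, 0.4, -0.7, 0.005, 0.002, 0.0, -1]
```

View pics/w1.png

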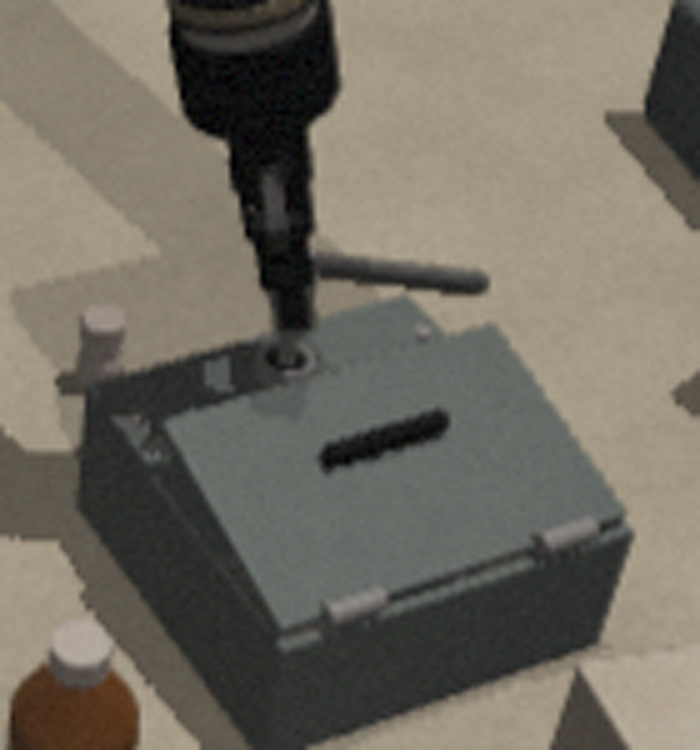

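```bash
python3 - <<'E'
from h import *
d=load("w_scene.npz");yaw=.05
c=np.array([.5530,.1695])  # lock axis at chest x=-66
ex=np.array([np.cos(yaw),np.sin(yaw)]);ey=np.array([-ex[1],ex[0]])
for a in (0,.15,.2,.25,.3,.35):
    out=[]
    for y in(-.1,.1):
        x=.166-.132*np.cos(a);z=.09+.132*np.sin(a)
        P=c+ex*x+ey*y;out.append(((proj(d,[[*P,z]])[0]-[350,120]+.5)*5).round(0).tolist())
    print(a,out)
E
```

```text
0 [[151.0, 467.0], [479.0, 364.0]]
0.15 [[155.0, 439.0], [488.0, 337.0]]
0.2 [[158.0, 431.0], [491.0, 329.0]]
0.25 [[160.0, 423.0], [495.0, 321.0]]
0.3 [[163.0, 415.0], [500.0, 313.0]]
0.35 [[166.0, 408.0], [505.0, 306.0]]
```

>>> servo_tool:
  motion:
    - [0,0,0,0,0,0,-0.3]
    - [0,0,0,0,0,0,-0.2]
    - [0,0,0,0,0,0,-0.1]
    - [0,0,0,0,0,0,-0.1]

```text
t: 20.65
tcp_pos: [0.5546, 0.17, 0.1344]
tool_rot: [0.841, 0.527, 0.108, -0.061]
force: [0.0, -0.2, -0.3]
finger_gap: 0.449
```

```bash
python3 snap.py x wrist scene; python3 -c "
from h import *
crop(load('x_scene.npz'),350,120,490,270,5,'pics/x1.png');crop(load('x_wrist.npz'),230,130,420,300,4,'pics/x2.png')"
```

```text
t 20.75 q [-0.01   0.558  1.766  0.333  0.729  0.201] p [0.5544 0.17   0.1344] F [-0.3  0.7 -0.8] M [-0.1   0.07  0.01] gap 0.451
```

View pics/x1.png

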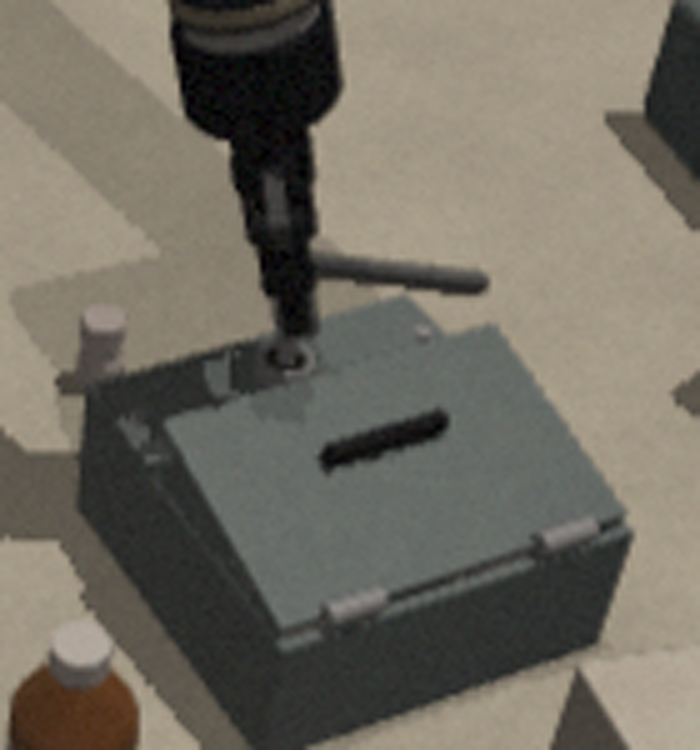

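View pics/x2.png

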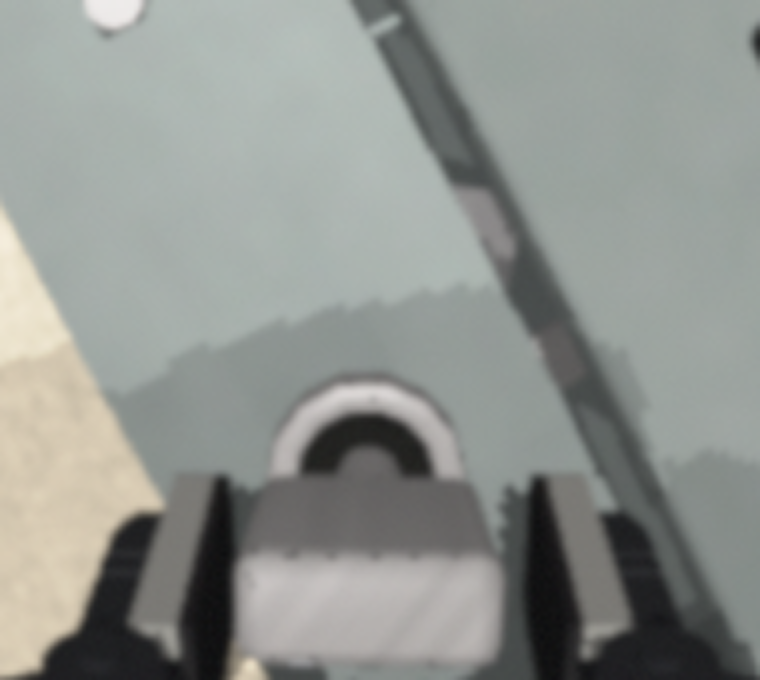

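```bash
python3 -c "
from plan import *
s=state();print(R.from_quat(s['tool_rot']).inv().apply([0,0,20.]).round(2),R.from_quat(s['tool_rot']).as_matrix().round(2))"
```

```text
t 20.75 q [-0.01   0.558  1.766  0.333  0.729  0.201] p [0.5544 0.17   0.1344] F [-0.3  0.7 -0.8] M [-0.1   0.07  0.01] gap 0.451
[  4.91   0.2  -19.39] [[ 0.42  0.9   0.12]
 [ 0.87 -0.44  0.22]
 [ 0.25  0.01 -0.97]]
```

>>> servo_tool:
  motion:
    - [0.5,-1.2,-2,0,0,0,-0.1]
    - [1.5,-0.3,-6,0,0,0,-0.1]
    - [2.5,0,-10,0,0,0,-0.1]
    - [0,0,0,0,0,0,-0.1]

```text
t: 21.08
tcp_pos: [0.553, 0.1709, 0.1544]
tool_rot: [0.841, 0.527, 0.107, -0.062]
force: [0.5, -0.1, 1.3]
finger_gap: 0.448
```

```bash
python3 snap.py y wrist; python3 -c "
from h import *
crop(load('y_wrist.npz'),230,130,420,300,4,'pics/y1.png')"
```

```text
t 21.13 q [-0.009  0.525  1.755  0.318  0.771  0.224] p [0.5526 0.1708 0.1537] F [0.4 0.6 0.5] M [-0.12  0.04 -0.02] gap 0.447
```

View pics/y1.png

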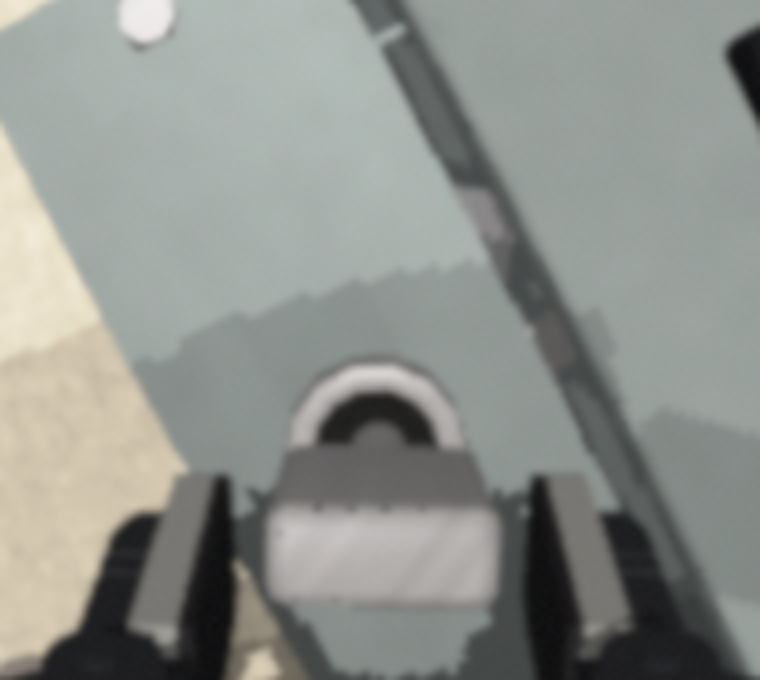

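Key stays in the lock, well centred. I'll keep rising clear.

>>> servo_tool:
  motion:
    - [3,0.1,-12,0,0,0,-0.1]
    - [5,0.2,-19,0,0,0,-0.1]
    - [6,0.2,-24,0,0,0,-0.1]
    - [7.5,0.3,-29,0,0,0,-0.1]
    - [7.5,0.3,-29,0,0,0,-0.1]
    - [0,0,0,0,0,0,-0.1]
    - [0,0,0,0,0,0,-0.1]

```text
t: 21.72
tcp_pos: [0.5513, 0.1709, 0.2756]
tool_rot: [0.841, 0.527, 0.106, -0.062]
force: [-0.4, 0.7, -1.4]
finger_gap: 0.452
```

```bash
python3 snap.py z wrist scene side; python3 -c "
from h import *
crop(load('z_scene.npz'),330,100,490,270,4.5,'pics/z1.png');crop(load('z_side.npz'),210,180,350,330,4,'pics/z2.png')"
```

```text
t 21.87 q [-0.008  0.358  1.631  0.252  1.056  0.33 ] p [0.5506 0.1709 0.2737] F [-0.8 -0.6 -0.2] M [-0.08  0.07 -0.  ] gap 0.455
```

View pics/z1.png

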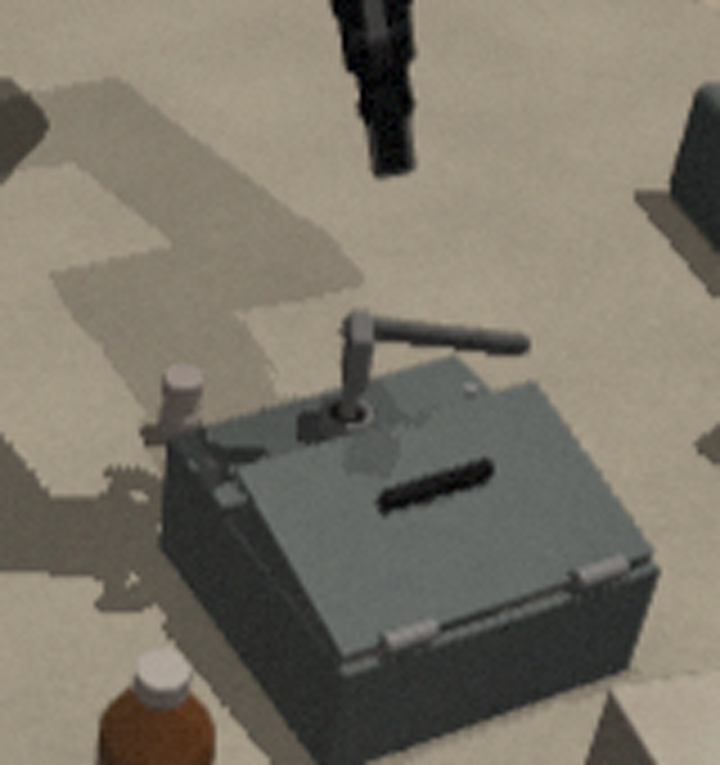

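View pics/z2.png

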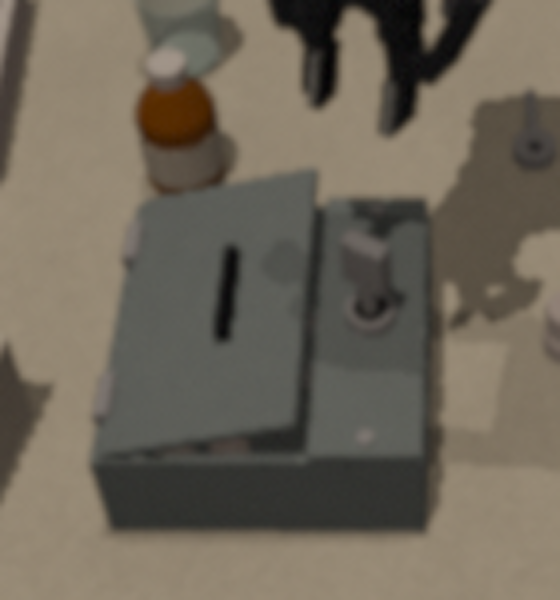

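View pics/z_scene.png

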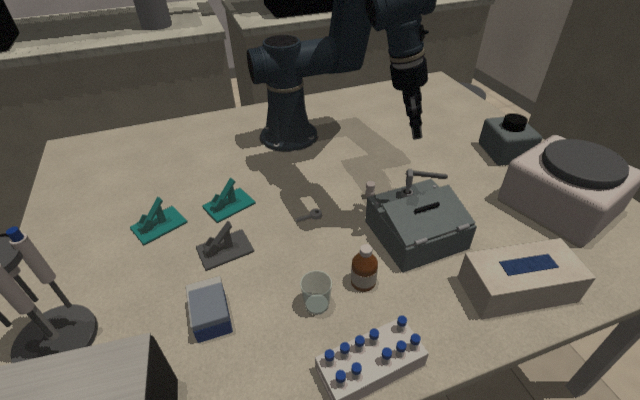

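```bash
python3 -c "
from station import manip
print(manip.sign_off())"
```

```text
the job is handed in; nothing more can be done
None
```

The chest is unlocked: the lid stands ajar, the key is upright in the lock and released, and the gripper is clear above it. I handed in at about 22 s of the 72 s; no verdict was given.

- **Rest and regrasp:** I leaned the flat-bladed key blade down in the grey rest and let go of it. I then took it from the bow end with the tool 0.25 rad steeper than the slope, because the wrist joint range did not allow a grip exactly along it. I held that lean at the lock so the key itself pointed straight down.
- **In the lock:** The blade dropped into the slot at the first angle I tried, along the chest's y axis. It went past 18 mm below the mouth with no push-back, so the back-and-forth search was not needed. I pushed it home until the spring pushed back with 3 to 5 N at about 28–29 mm. Only then did I turn it about 1.07 rad anticlockwise. The lid started to rise at about 1.05 rad.
- **Last checks:** The lid measures about 0.25–0.27 rad in the scene picture, slightly under the "about 0.3" in the task. It did not change once I let go of the key. The round key, the turquoise rests and the other things look unmoved. At the readings taken after each move, forces stayed under about 10 N.
- **Disagreements:** The wrist camera's stated position was about 1.6 mm off in world axes, and I corrected for this before entering the lock. The moment sensor did not clearly show the plug's 0.12 N m while turning, so I relied on the blade depth and on the lid rising.

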